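# Put the loose kit parts away and lock the bin rack

### The arm

A 6-joint arm with a two-finger parallel gripper is mounted at the origin on the work surface. World frame = base frame: x ahead of the robot, y to its left, z up, the work surface at z = 0. Lengths are in m, angles in degrees, forces in N, time in s.
With the tool pointing down it reaches from about 0.3 to 0.75 m from the base axis. Payload 8.5 kg.
Tool frame: the origin (TCP) lies at the very end of the fingers, on their centre line; the grasp point (between the pads) lies 19 mm behind it; y points along the fingers, z is the direction in which the jaws open and shut, and the axes are right-handed (so a half turn about y gives the same grasp; the last joint's range is limited). The gripper opens to 85 mm and grips with 20 to 120 N. Pads are 22 mm wide; open, the fingers measure 114 mm over their backs; the gripper's body (76 mm by 85 mm) begins 54 mm behind the grasp point. The pads swing forward as they close: fully open they stand 13 mm farther back than shut.
Start: joints at [-83.268, 21.807, 74.336, -0, 83.858, -12.336], TCP at [0.18, -0.52, 0.209] pointing down, gripper open.
Joint ranges: [-178.18, 178.18], [-50.72, 133.34], [12.68, 142.11], [-81.47, 261.47], [9.98, 163.14], [-165.26, 165.26]. Speed limits (degrees/s): [136.94, 136.94, 180, 180, 180, 180].

### API

Orientations are given as a 3x3 rotation matrix whose columns are the frame's x, y, z axes.
In Python, from rig import env gives the robot as it stands. The module is installed in compiled form; this text tells all that it offers.
- The arm moves only by the tool servo_tool, never from a script. Its argument "rows" is one flat list of numbers, 7 for each row, row after row: the opening, from 0 (shut) to 1 (fully open), then the shift along the world's x, y, z in m, then the turn, a rotation vector about the world's x, y, z in degrees. A call has 1 to 10 rows; each row shifts and turns the commanded pose from where the row before left it; what a row does not reach is not made up. A row lasts 1/12 s, in which the tool goes at most 41.7 mm and 7.16 degrees, less where a joint would pass 70% of its speed; a pose out of reach is approached as far as the arm can. A call with a gripper value outside its range is refused whole. The fingers move at their own pace and stop on an object; "force" is the grip in N (left out, the last holds). Time passes only in rows, so rows that do not move let the fingers close. It gives the time, the measured TCP pose, the force and the opening at its end, in the units of the state.
- env.observe(): the state, without advancing time (a new reading comes with each control period).
- env.get_image(name): name is "scene" or "top" or "wrist"; returns the picture (400x640x3 uint8, red, green, blue); there is no depth.
- env.camera_model(name): a dict with "camera_matrix" (3x3 intrinsics, pixels), "k1" (the pictures are not rectified: a ray, as slopes to the right and down, at radius r is drawn at 1 + k1 r^2 times it, then the intrinsics apply), "R" (3x3) and "t" (3): a world point X has camera coordinates R X + t; the wrist camera has in their place "mount" (4x4, takes a point from camera to tool coordinates, whose origin is the TCP and whose axes are the tool frame's). Camera axes: x right, y down, z forward; pixel columns grow to the right and rows downward; lengths in m; the calibration is good to about 2 mm. A picture is of the moment at which its call begins: read the wrist's pose just before it. camera_model takes no time and is no camera call.
- env.close_job(): hands the job in, once; it reports no verdict.
The state is a dict: "time_s": time; "q": joint angles; "qvel": joint speeds; "joint_efforts": joint torques, N m; "position": TCP position; "tool_rot": TCP orientation; "ft_force": force on the tool from outside, world axes, zero at the start; "wrist_torque": the same for the moment, N m; "grip_width": finger opening in m.
Only numpy, scipy, OpenCV 4.12 (cv2) and the standard library are available. Lean on these libraries where they do the work, as an engineer would, in place of code of your own. Each camera call takes 0.05 s, during which the arm holds its last target.

### The job

Put the parts away and close up the rack: pick all the brass hubs out of the pocket tray and put them in the blue bin, and tip the steel balls out of the green cup into the yellow bin, then stand the empty cup upright on the table again. With everything loaded and the cup standing, get all three bins pushed fully home, and only then swing the rack's locking bar all the way down across their fronts. Leave the other parts on the table where they are, and let go of everything.

Things in the scene. Friction and masses are not known exactly. Their poses are not given: they have to be found in the camera images.
- rack: fixed steel rack, 304 (y) x 165 (x) x 72 high; three bays 101 mm apart, a bin in each, colours in any order. Origin: middle of its front foot on the table; +x into the rack, away from the robot, z up; bins slide out along its -x, start 85 to 100 mm out (red 40 to 100), at most 105, slide with 1.2 N of friction, stay put, stop dead when home
- bin_blue_in (a point): blue bin: middle of its inner floor, 10 mm above the table, axes as the rack's; fully home it is 75 mm (+x) behind the rack's front. Inside 144 (x) x 84 (y) x 49 deep, walls 3, rim 59 above the table; open from above only where pulled out. Outer front face 75 mm (-x) from this point, flat, 90 wide; a lip 44 wide sticks out 12 mm from it, 15 to 21 above the table
- bin_yellow_in (a point): yellow bin: middle of its inner floor, 10 mm above the table, axes as the rack's; fully home it is 75 mm (+x) behind the rack's front. Inside 144 (x) x 84 (y) x 49 deep, walls 3, rim 59 above the table; open from above only where pulled out. Outer front face 75 mm (-x) from this point, flat, 90 wide; a lip 44 wide sticks out 12 mm from it, 15 to 21 above the table
- bin_red_in (a point): red bin: middle of its inner floor, 10 mm above the table, axes as the rack's; fully home it is 75 mm (+x) behind the rack's front. Inside 144 (x) x 84 (y) x 49 deep, walls 3, rim 59 above the table; open from above only where pulled out. Outer front face 75 mm (-x) from this point, flat, 90 wide; a lip 44 wide sticks out 12 mm from it, 15 to 21 above the table; 3 small tyres stay in it
- bar (a joint): rack's locking bar, 10 mm round, 319 long, on two arms outside the rack's sides. Hinge along the rack's y, 50 mm behind its front, 55 above the table. Angle, rad: 0 = down across the fronts (bar 14 mm in front of the rack, 45 above the table, at its stop), growing as it swings up and back over the rack; max 2.65, starts 2.2 to 2.45. Stiff (0.12 N m), stays put; 2 to 4 N moves it
- bar_mid (a point): centre of the dark steel locking bar at mid length, inside its orange sleeve (12 mm diameter); it moves on a 64.8 mm circle about the hinge axis
- tray: fixed grey plastic pocket tray, 150 (x) x 104 (y) x 14 high, origin at the centre of its underside; six square pockets 21 x 21, 8 deep, floor 6 mm above the table, centred at x = -48, 0, 48 and y = -25, 25 mm
- hub0: brass hexagonal wheel hub, 16 mm across flats, 24 long, 35 g, with a dark bore; stands upright in a pocket of the tray (10 mm sunk: top 30 mm above the table). Origin: centre of its lower end, z along its length, flats face its +-x and every 60 degrees. Three to five of the six are present
- hub1: brass hexagonal wheel hub, 16 mm across flats, 24 long, 35 g, with a dark bore; stands upright in a pocket of the tray (10 mm sunk: top 30 mm above the table). Origin: centre of its lower end, z along its length, flats face its +-x and every 60 degrees. Three to five of the six are present
- hub2: brass hexagonal wheel hub, 16 mm across flats, 24 long, 35 g, with a dark bore; stands upright in a pocket of the tray (10 mm sunk: top 30 mm above the table). Origin: centre of its lower end, z along its length, flats face its +-x and every 60 degrees. Three to five of the six are present
- hub3: brass hexagonal wheel hub, 16 mm across flats, 24 long, 35 g, with a dark bore; stands upright in a pocket of the tray (10 mm sunk: top 30 mm above the table). Origin: centre of its lower end, z along its length, flats face its +-x and every 60 degrees. Three to five of the six are present
- hub4: brass hexagonal wheel hub, 16 mm across flats, 24 long, 35 g, with a dark bore; stands upright in a pocket of the tray (10 mm sunk: top 30 mm above the table). Origin: centre of its lower end, z along its length, flats face its +-x and every 60 degrees. Three to five of the six are present
- hub5: brass hexagonal wheel hub, 16 mm across flats, 24 long, 35 g, with a dark bore; stands upright in a pocket of the tray (10 mm sunk: top 30 mm above the table). Origin: centre of its lower end, z along its length, flats face its +-x and every 60 degrees. Three to five of the six are present
- cup: loose green plastic cup, upright, 70 high, straight sided, outside diameter 60, wall 3, floor 4 thick, about 100 g empty; origin: centre of its underside, z up through the mouth
- ball0: steel caster ball, 16 mm diameter, 17 g, on the bottom of the cup; origin: its centre. It rolls freely. Three to five of the five are present
- ball1: steel caster ball, 16 mm diameter, 17 g, on the bottom of the cup; origin: its centre. It rolls freely. Three to five of the five are present
- ball2: steel caster ball, 16 mm diameter, 17 g, on the bottom of the cup; origin: its centre. It rolls freely. Three to five of the five are present
- ball3: steel caster ball, 16 mm diameter, 17 g, on the bottom of the cup; origin: its centre. It rolls freely. Three to five of the five are present
- ball4: steel caster ball, 16 mm diameter, 17 g, on the bottom of the cup; origin: its centre. It rolls freely. Three to five of the five are present
- ir_sensor: bystander: red infrared distance sensor, 44 (y) x 19 x 14 high; origin: centre of the underside
- battery_holder: bystander: chrome battery holder, 62 x 58 x 20 high; origin: centre of the underside
- wheel0: bystander: yellow wheel with black rubber tyre lying flat, diameter 65, 26 high; origin: centre of the underside
- wheel1: bystander: like wheel0
- gearbox: bystander: matte black motor gearbox, 66 long (x, from -19 to +48) x 23 x 19 high; origin under the gear case
Mind the look-alikes: they are no part of the job. Leave any red look-alike of the hub4 alone.

How it is judged:
By the outcome, as a careful person would: the job done as asked, in the order asked, and still so for the second after the job is handed in, with the robot touching nothing.
Of hub0, hub1, hub2, hub3, hub4, hub5 only 3 to 5 are there at a start; the rules pass over those that are not, and their reading is None.
Of ball0, ball1, ball2, ball3, ball4 only 3 to 5 are there at a start; the rules pass over those that are not, and their reading is None.
At some moment in a run one of hub0, hub1, hub2, hub3, hub4, hub5, cup may be knocked a few centimetres aside while the robot is not near it.
It also fails if it takes over 210 s, if anything falls off the work surface, if the arm or the gripper's body presses on something with over 40 N, if the wrist force passes 120 N, or if a joint passes its speed limit or range.

## Working session

There is one attempt and no reset: what is moved stays moved. The work goes in short steps, Python scripts to look and compute and a tool call to move; the robot and the scene stay as the last step left them, time stands still between calls to the robot, and variables do not carry over. Pictures are saved under pics/ and viewed, and the job is handed in when it is done.

Besides the shell and the picture viewer there is one more tool, called after ">>>" as name(argument=value, ...) on one line, values as JSON. servo_tool: Moves the arm, as the interface text tells. Its arguments: {"type":"object","properties":{"rows":{"type":"array","items":{"type":"number"}},"force":{"type":"number"}},"required":["rows"]}

```bash
ls; mkdir -p pics; python3 - <<'E'
from rig import env
import cv2, numpy as np
o=env.observe()
for k,v in o.items(): print(k,np.round(v,4).tolist())
for n in ("scene","top","wrist"):
    m=env.camera_model(n); print(n,{k:np.round(v,4).tolist() for k,v in m.items()})
    im=env.get_image(n); cv2.imwrite(f"pics/{n}0.png",im[:,:,::-1])
E
```

```text
pics
time_s 0.0
q [-83.2696, 21.8431, 74.3846, -0.0018, 83.8595, -12.338]
qvel [-0.098, 0.0027, 0.0658, -0.0477, 0.0251, -0.0262]
joint_efforts [0.0027, -44.845, -23.1273, -0.0, 0.0048, 0.0]
position [0.1796, -0.5195, 0.2081]
tool_rot [[-0.9451, -0.0002, 0.3267], [-0.3267, 0.0015, -0.9451], [-0.0003, -1.0, -0.0015]]
ft_force [0.2704, -0.7748, 0.0885]
wrist_torque [-0.0121, 0.0138, -0.0002]
grip_width 0.0853
scene {'camera_matrix': [[384.9147, 0.0, 324.2621], [0.0, 384.9147, 200.7022], [0.0, 0.0, 1.0]], 'k1': 0.0229, 'R': [[0.9036, 0.4282, 0.0113], [0.2348, -0.4733, -0.849], [-0.3582, 0.7699, -0.5282]], 't': [-0.4709, -0.0752, 1.1851]}
top {'camera_matrix': [[447.3629, 0.0, 323.446], [0.0, 447.3629, 189.6954], [0.0, 0.0, 1.0]], 'k1': -0.1134, 'R': [[0.0157, -0.9996, 0.0227], [-0.994, -0.018, -0.1076], [0.1079, -0.0209, -0.9939]], 't': [-0.0535, 0.5484, 1.253]}
wrist {'camera_matrix': [[277.2248, 0.0, 317.2788], [0.0, 277.2248, 197.6921], [0.0, 0.0, 1.0]], 'k1': -0.0171, 'mount': [[-0.0001, 0.9492, 0.3148, -0.0815], [0.0001, -0.3148, 0.9492, -0.1648], [1.0, 0.0001, -0.0001, -0.0016], [0.0, 0.0, 0.0, 1.0]]}
```

View pics/scene0.png

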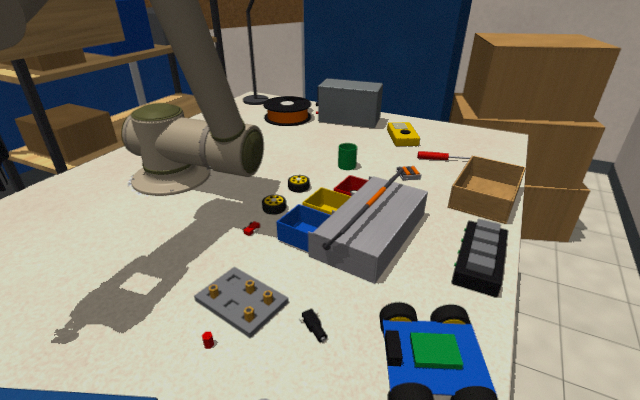

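View pics/top0.png

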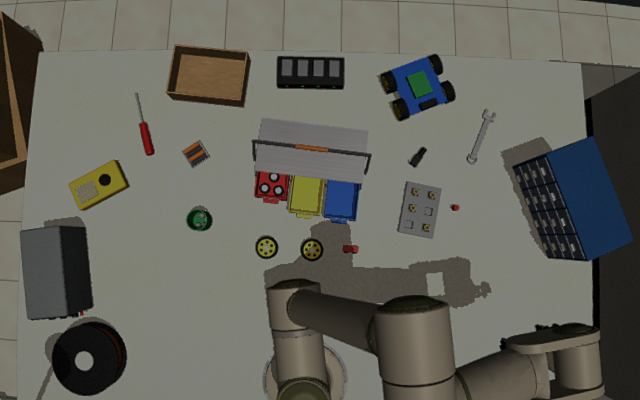

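View pics/wrist0.png

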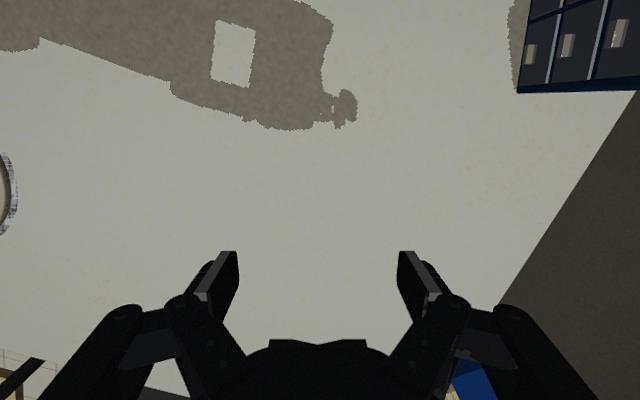

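```bash
cat > h.py <<'E'
from rig import env
import cv2, numpy as np
def cam(n,o=None):
    m=env.camera_model(n); K=np.array(m["camera_matrix"]); k1=m["k1"]
    if n=="wrist":
        M=np.array(m["mount"]); T=np.eye(4); T[:3,:3]=o["tool_rot"]; T[:3,3]=o["position"]
        W=T@M; R=W[:3,:3].T; t=-R@W[:3,3]
    else: R=np.array(m["R"]); t=np.array(m["t"])
    return K,k1,R,t
def ray(n,uv,o=None):
    K,k1,R,t=cam(n,o)
    d=np.array([(uv[0]-K[0,2])/K[0,0],(uv[1]-K[1,2])/K[1,1]]); u=d.copy()
    for _ in range(30): u=d/(1+k1*(u@u))
    return -R.T@t, R.T@np.array([u[0],u[1],1])
def px(n,uv,z,o=None):
    c,d=ray(n,uv,o); return c+d*(z-c[2])/d[2]
def proj(n,X,o=None):
    K,k1,R,t=cam(n,o); X=np.atleast_2d(X)@R.T+t; u=X[:,:2]/X[:,2:]
    u=u*(1+k1*(u**2).sum(1,keepdims=True)); return u@K[:2,:2].T+K[:2,2]
def snap(n,name):
    o=env.observe(); im=env.get_image(n)[:,:,::-1].copy(); cv2.imwrite(f"pics/{name}.png",im); np.save(f"pics/{name}.npy",np.array([o["position"],*np.array(o["tool_rot"])])); return o,im
def load(name):
    a=np.load(f"pics/{name}.npy"); return {"position":a[0],"tool_rot":a[1:]}
def crop(src,x0,y0,x1,y1,s,out):
    im=cv2.imread(f"pics/{src}.png")[y0:y1,x0:x1]; im=cv2.resize(im,None,fx=s,fy=s,interpolation=cv2.INTER_CUBIC)
    for x in range((x0+9)//10*10,x1,10):
        cv2.line(im,(int((x-x0)*s),0),(int((x-x0)*s),6 if x%50 else 14),(255,0,255),1)
        if x%20==0: cv2.putText(im,str(x),(int((x-x0)*s)+1,20),0,.35,(255,0,255),1)
    for y in range((y0+9)//10*10,y1,10):
        cv2.line(im,(0,int((y-y0)*s)),(6,int((y-y0)*s)),(255,0,255),1)
        if y%20==0: cv2.putText(im,str(y),(8,int((y-y0)*s)+4),0,.35,(255,0,255),1)
    cv2.imwrite(f"pics/{out}.png",im)
E
python3 - <<'E'
from h import *
crop("top0",240,110,400,270,5,"top0a" ) if 0 else crop("top0",240,110,400,230,5,"top0a")
crop("top0",385,160,485,260,6,"top0b")
crop("top0",170,190,260,270,6,"top0c")
E
```

```text
(no output)
```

View pics/top0a.png

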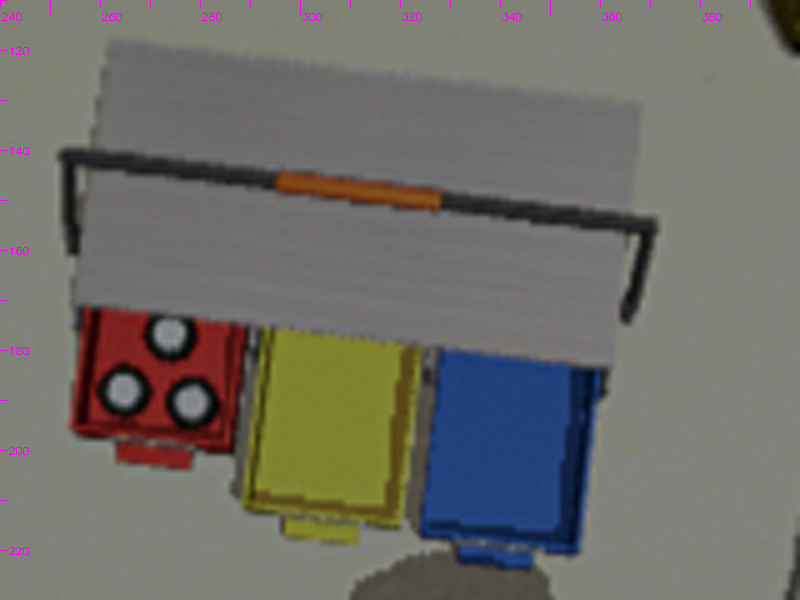

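View pics/top0b.png

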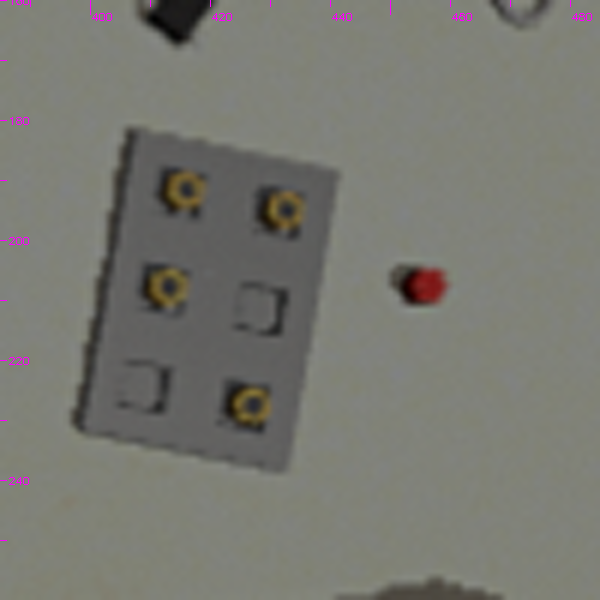

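View pics/top0c.png

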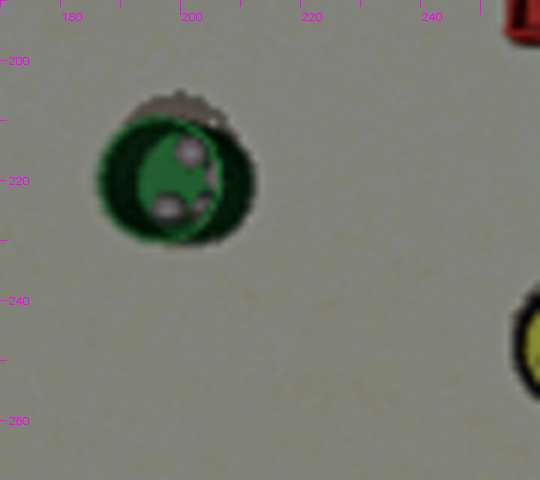

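```bash
cat > fit.py <<'E'
from h import *
from scipy.optimize import least_squares
def fit(local,uv,n="top",x0=(0.5,0,0),o=None):
    L=np.array(local,float); uv=np.array(uv,float)
    def f(p):
        c,s=np.cos(p[2]),np.sin(p[2]); X=np.c_[p[0]+c*L[:,0]-s*L[:,1],p[1]+s*L[:,0]+c*L[:,1],L[:,2]]
        return (proj(n,X,o)-uv).ravel()
    r=least_squares(f,x0); return r.x, r.fun.reshape(-1,2)
E
python3 - <<'E'
from fit import *
np.set_printoptions(precision=4,suppress=True)
p,e=fit([[0,.152,.072],[0,-.152,.072],[.165,.152,.072],[.165,-.152,.072]],[[255.5,170.5],[361.5,183.5],[261.5,118],[368,130.5]]); print("rack",p,np.degrees(p[2]),e.tolist())
t,e=fit([[-.075,.052,.014],[-.075,-.052,.014],[.075,.052,.014],[.075,-.052,.014]],[[398,231.5],[432.5,238.5],[407,181.5],[441.5,188.5]]); print("tray",t,np.degrees(t[2]),e.tolist())
for i in (-.048,0,.048):
  for j in (.025,-.025):
    c,s=np.cos(t[2]),np.sin(t[2]); X=np.array([t[0]+c*i-s*j,t[1]+s*i+c*j,.03]); print(i,j,X,proj("top",X)[0])
for u in ([415.5,191.5],[432,195],[412.5,208],[426.3,227.5]): print(u,px("top",u,.03))
print("cup rim",px("top",(196,220),.07))
def rl(X): 
    c,s=np.cos(p[2]),np.sin(p[2]); d=X[:2]-p[:2]; return np.array([c*d[0]+s*d[1],-s*d[0]+c*d[1]])
for n,u in (("red",[[254,196.5],[286,200.5]]),("yel",[[288.5,212.5],[320,215.5]]),("blue",[[323.5,217.5],[355.5,220.5]])):
    for q in u: print(n,rl(px("top",q,.059)),px("top",q,.059))
print("bar sleeve",[px("top",(311,148),z) for z in (.095,.1,.105)])
for a in (2.2,2.3,2.45):
    # hinge x=.05,z=.055 ; angle0: (-.014,.045): vec (-.064,-.010)
    v=np.array([-.064,-.010]); th=a
    x=.05+np.cos(th)*v[0]+ np.sin(th)*(-1)*v[1]*-1; 
    # rotate so that it goes up: clockwise mapping
    ang=np.arctan2(-.010,-.064); a2=ang-a; P=np.array([.05+.0648*np.cos(a2),0,.055+.0648*np.sin(a2)])
    c,s=np.cos(p[2]),np.sin(p[2]); print(a,P,proj("top",[p[0]+c*P[0],p[1]+s*P[0],P[2]]))
E
```

```text
rack [ 0.5732 -0.0002 -0.1008] -5.773485271442653 [[-1.5866790442302658, 2.30634491690941], [0.8255965379826762, 2.1861125986551144], [0.34480943061083735, -2.4401431102740503], [0.4428309969675297, -2.2548090834241066]]
tray [ 0.4969 -0.3271 -0.1848] -10.585510022749013 [[-0.10493510122427097, 0.12117576791260376], [0.09382382531873645, 0.10584450430417291], [0.13836411533287674, -0.16758974663486015], [-0.125692768692943, -0.0641344412397018]]
-0.048 0.025 [ 0.4543 -0.2937  0.03  ] [409.7977 224.1406]
-0.048 -0.025 [ 0.4451 -0.3429  0.03  ] [426.6453 227.5515]
0 0.025 [ 0.5014 -0.3026  0.03  ] [412.7736 207.793 ]
0 -0.025 [ 0.4923 -0.3517  0.03  ] [429.5502 211.2238]
0.048 0.025 [ 0.5486 -0.3114  0.03  ] [415.6972 191.5723]
0.048 -0.025 [ 0.5394 -0.3605  0.03  ] [432.3983 195.0213]
[415.5, 191.5] [ 0.5488 -0.3108  0.03  ]
[432, 195] [ 0.5395 -0.3594  0.03  ]
[412.5, 208] [ 0.5008 -0.3018  0.03  ]
[426.3, 227.5] [ 0.4452 -0.3419  0.03  ]
cup rim [0.4541 0.3082 0.07  ]
red [-0.0646  0.1448] [0.5234 0.1504 0.059 ]
red [-0.0651  0.0545] [0.5138 0.0606 0.059 ]
yel [-0.0976  0.0434] [0.4804 0.0528 0.059 ]
yel [-0.0956 -0.0448] [ 0.4736 -0.0351  0.059 ]
blue [-0.0999 -0.0551] [ 0.4682 -0.0449  0.059 ]
blue [-0.0978 -0.1448] [ 0.4613 -0.1344  0.059 ]
bar sleeve [array([ 0.657 , -0.0068,  0.095 ]), array([ 0.6559, -0.0068,  0.1   ]), array([ 0.6549, -0.0068,  0.105 ])]
2.2 [0.0796 0.     0.1126] [[311.4653 148.3739]]
2.3 [0.0852 0.     0.1094] [[311.7165 146.6008]]
2.45 [0.0929 0.     0.1035] [[312.0618 144.2804]]
```

>>> servo_tool(rows=[0.4,0.034,0.021,0.004,0,0,0,0.4,0.034,0.021,0.004,0,0,0,0.4,0.034,0.021,0.004,0,0,0,0.4,0.034,0.021,0.004,0,0,0,0.4,0.034,0.021,0,0,0,0,0.4,0.034,0.021,0,0,0,0,0.4,0.034,0.021,0,0,0,0,0.4,0.034,0.021,0,0,0,0,0.4,0.02,0.01,0,0,0,0,0.4,0,0,0,0,0,0], force=40)

```text
time_s: 0.98
position: [0.4748, -0.3391, 0.2242]
tool_rot: [[-0.944, 0.0, 0.331], [-0.331, 0.001, -0.944], [-0.001, -1.0, -0.001]]
ft_force: [-0.6, 0.6, -0.0]
grip_width: 0.0343
```

```bash
python3 - <<'E'
from h import *
o,im=snap("wrist","w1"); print(np.round(o["q"],2).tolist(),np.round(o["position"],4),o["grip_width"],o["time_s"])
E
```

```text
[-47.18, 24.67, 67.12, 0.06, 88.24, 23.48] [ 0.4748 -0.3391  0.2242] 0.03425952257295306 0.9833
```

View pics/w1.png

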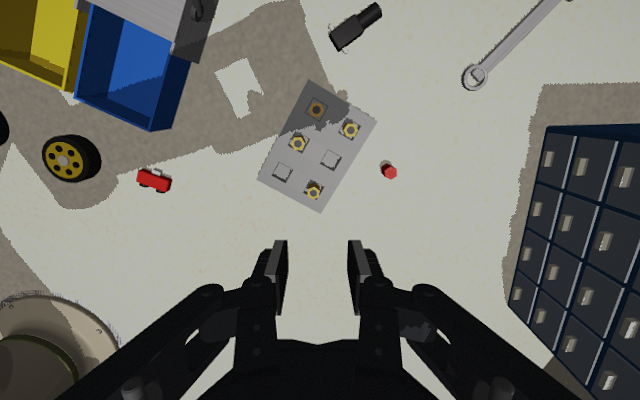

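```bash
python3 - <<'E'
from h import *
crop("w1",245,70,405,220,5,"w1a")
E
```

```text
(no output)
```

View pics/w1a.png

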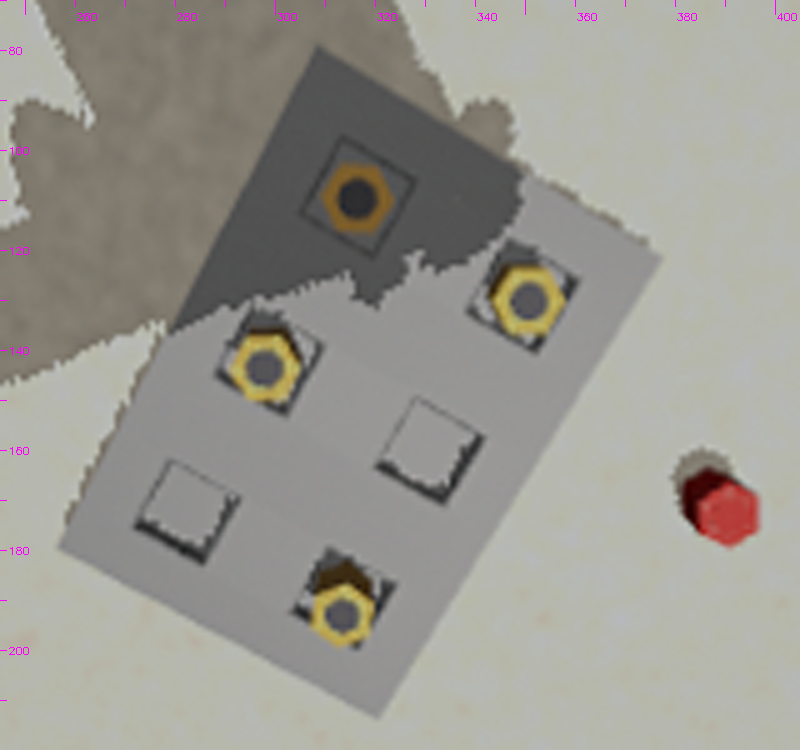

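```bash
python3 - <<'E'
from fit import *
np.set_printoptions(precision=4,suppress=True)
o=load("w1")
t,e=fit([[-.075,.052,.014],[-.075,-.052,.014],[.075,.052,.014],[.075,-.052,.014]],[[256,179.5],[319.5,213.5],[307.5,79.5],[376,121.5]],"wrist",(.5,-.33,-.18),o); print("tray",t,np.degrees(t[2]),e.tolist())
for u in ([316,109.3],[350,129.8],[297.2,143.2],[312.7,192.6]):
    X=px("wrist",u,.03,o); c,s=np.cos(t[2]),np.sin(t[2]); d=X-np.array([t[0],t[1],0]); print(X,"local",c*d[0]+s*d[1],-s*d[0]+c*d[1])
im=cv2.imread("pics/w1.png")
H=[im[int(v)-13:int(v)+13,int(u)-13:int(u)+13] for u,v in ([316,109.3],[350,129.8],[297.2,143.2],[312.7,192.6])]
cv2.imwrite("pics/w1h.png",cv2.resize(np.hstack(H),None,fx=7.5,fy=7.5,interpolation=cv2.INTER_CUBIC))
E
```

```text
tray [ 0.4944 -0.3256 -0.1802] -10.322057285129057 [[-0.8318033797984299, 0.3212657770897067], [0.2566984139556894, 0.6573684383591285], [-0.2198342528280932, -0.5923858966442879], [0.7770710985010396, -0.06461015899101596]]
[ 0.547  -0.3102  0.03  ] local 0.048944081119602606 0.02455478629690573
[ 0.5379 -0.3589  0.03  ] local 0.04870698728623101 -0.024975823822021483
[ 0.4998 -0.3012  0.03  ] local 0.0009183913147128159 0.025000992854184743
[ 0.4437 -0.3416  0.03  ] local -0.04702430227967483 -0.02478889277350132
```

View pics/w1h.png

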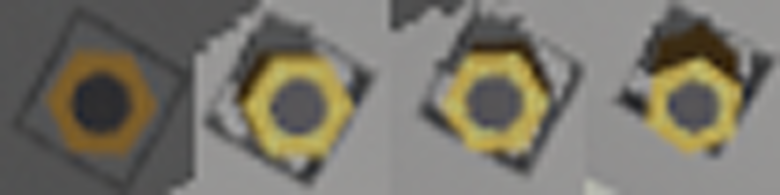

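>>> servo_tool(rows=[0.4,-0.0306,-0.0027,-0.02,0,0,0,0.4,0,0,-0.04,0,0,0,0.4,0,0,-0.04,0,0,0,0.4,0,0,-0.04,0,0,0,0.4,0,0,-0.03,0,0,0,0.4,0,0,-0.02,0,0,0,0.4,0,0,-0.01,0,0,0,0.4,0,0,-0.006,0,0,0,0.4,0,0,0,0,0,0])

```text
time_s: 1.78
position: [0.4406, -0.3449, 0.0185]
tool_rot: [[-0.945, -0.001, 0.326], [-0.326, 0.0, -0.945], [0.0, -1.0, -0.001]]
ft_force: [0.2, -0.6, 1.1]
grip_width: 0.0343
```

```bash
python3 - <<'E'
from h import *
o,im=snap("wrist","w2"); print(np.round(o["q"],2).tolist(),np.round(o["position"],4),o["grip_width"],o["time_s"])
crop("w2",240,100,400,220,5,"w2a")
E
```

```text
[-50.17, 34.59, 87.53, -0.01, 57.92, 20.81] [ 0.4406 -0.3449  0.0185] 0.03428210241830476 1.7833
```

View pics/w2a.png

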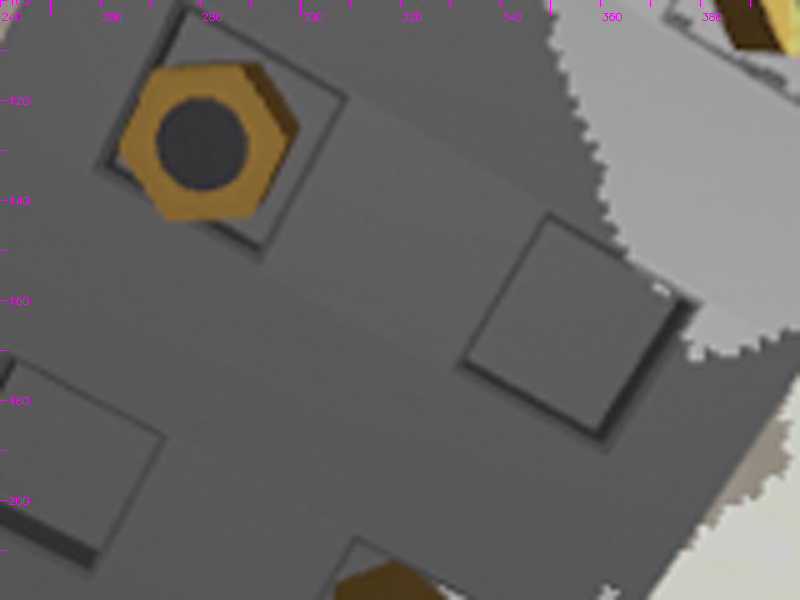

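>>> servo_tool(rows=[0.4,0.0028,0.0029,0,0,0,0,0.4,0,0,0,0,0,0])

```text
time_s: 2.0
position: [0.4446, -0.3418, 0.0201]
tool_rot: [[-0.945, 0.002, 0.327], [-0.327, -0.002, -0.945], [-0.001, -1.0, 0.002]]
ft_force: [-0.6, 0.3, 0.0]
grip_width: 0.034
```

```bash
python3 - <<'E'
from h import *
o,im=snap("wrist","w3"); print(np.round(o["q"],2).tolist(),np.round(o["position"],4),o["grip_width"],o["time_s"])
E
```

```text
[-49.65, 34.49, 87.38, 0.01, 58.0, 21.27] [ 0.4446 -0.3418  0.0201] 0.03395844154435816 2.0
```

View pics/w3.png

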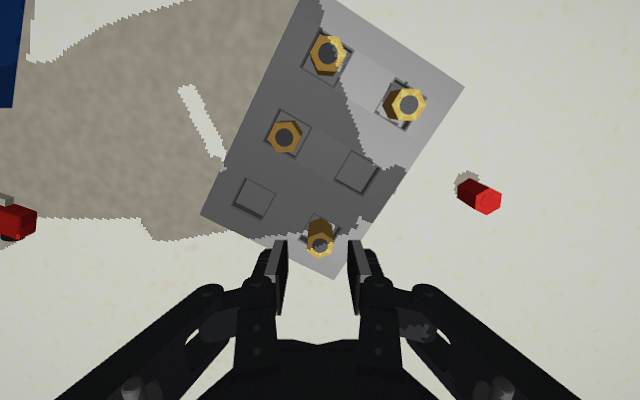

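>>> servo_tool(rows=[0.4,0,0,-0.002,0,0,0,0.1,0,0,0,0,0,0,0.1,0,0,0,0,0,0,0.1,0,0,0,0,0,0,0.1,0,0,0,0,0,0,0.1,0,0,0,0,0,0], force=40)

```text
time_s: 2.55
position: [0.4439, -0.3416, 0.0167]
tool_rot: [[-0.945, 0.0, 0.327], [-0.327, 0.0, -0.945], [-0.0, -1.0, -0.0]]
ft_force: [0.3, -0.0, 0.1]
grip_width: 0.0087
```

```bash
python3 - <<'E'
from h import *
o,im=snap("wrist","w4"); print(np.round(o["q"],2).tolist(),np.round(o["position"],4),o["grip_width"],o["time_s"])
crop("w4",240,170,400,290,5,"w4a")
E
```

```text
[-49.69, 34.76, 87.55, 0.0, 57.7, 21.24] [ 0.4439 -0.3416  0.0167] 0.00870125034385042 2.55
```

View pics/w4a.png

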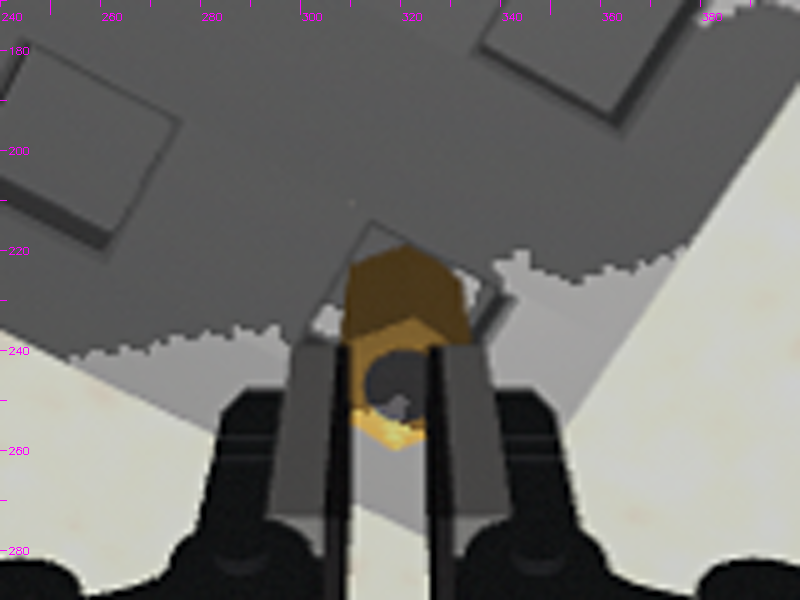

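```bash
python3 - <<'E'
from h import *
o=load("w4"); P=o["position"]
for dz in (0,.005,.01,.013,.02,.03): print(dz,proj("wrist",P+[0,0,dz],o)[0])
z=np.array(o["tool_rot"])[:,2]
for s in (-1,1):
  for dz in (0,.013): print(proj("wrist",P+s*z*.0043+[0,0,dz],o)[0], proj("wrist",P+s*z*.0043+o["tool_rot"][:,0]*-.011+[0,0,dz],o)[0])
E
```

```text
0 [319.6716504  236.40393278]
0.005 [319.73446755 239.89637597]
0.01 [319.8007152  243.58010271]
0.013 [319.84222875 245.88877209]
0.02 [319.94468519 251.58759024]
0.03 [320.10628549 260.5788998 ]
[313.12808078 236.40284432] [313.04860955 220.96192137]
[312.82436886 245.88755118] [312.73231742 229.50568605]
[326.2151055  236.40428181] [326.39214674 220.96354642]
[326.85994549 245.88893353] [327.06431964 229.507294  ]
```

>>> servo_tool(rows=[0.4,0,0,0,0,0,0,0.4,0,0,0,0,0,0,0.4,0,0,0,0,0,0,0.4,0,0,-0.002,0,0,0,0.4,0,0,0,0,0,0])

```text
time_s: 3.02
position: [0.4438, -0.3415, 0.0144]
tool_rot: [[-0.945, -0.0, 0.327], [-0.327, 0.0, -0.945], [0.0, -1.0, -0.0]]
ft_force: [-0.6, 0.4, -0.5]
grip_width: 0.0343
```

>>> servo_tool(rows=[0.4,0,0,-0.002,0,0,0,0.4,0,0,0,0,0,0])

```text
time_s: 3.18
position: [0.4437, -0.3415, 0.0123]
tool_rot: [[-0.945, -0.0, 0.327], [-0.327, 0.0, -0.945], [0.0, -1.0, -0.001]]
ft_force: [-0.2, 0.4, 0.1]
grip_width: 0.0345
```

>>> servo_tool(rows=[0.4,0,0,-0.002,0,0,0,0.4,0,0,0,0,0,0])

```text
time_s: 3.35
position: [0.4438, -0.3415, 0.0104]
tool_rot: [[-0.945, -0.0, 0.327], [-0.327, 0.0, -0.945], [0.0, -1.0, -0.0]]
ft_force: [-0.2, 0.4, -0.3]
grip_width: 0.0343
```

>>> servo_tool(rows=[0.1,0,0,0,0,0,0,0.1,0,0,0,0,0,0,0.1,0,0,0,0,0,0,0.1,0,0,0,0,0,0])

```text
time_s: 3.68
position: [0.4439, -0.3416, 0.0108]
tool_rot: [[-0.945, 0.0, 0.327], [-0.327, -0.0, -0.945], [-0.0, -1.0, 0.0]]
ft_force: [0.3, 0.3, 0.4]
grip_width: 0.0088
```

```bash
python3 - <<'E'
from h import *
o,im=snap("wrist","w5"); print(np.round(o["q"],2).tolist(),np.round(o["position"],4),o["grip_width"],o["time_s"])
crop("w5",240,170,400,290,5,"w5a")
E
```

```text
[-49.69, 35.25, 87.84, -0.0, 56.9, 21.24] [ 0.4439 -0.3416  0.0108] 0.008766815977765095 3.6833
```

View pics/w5a.png

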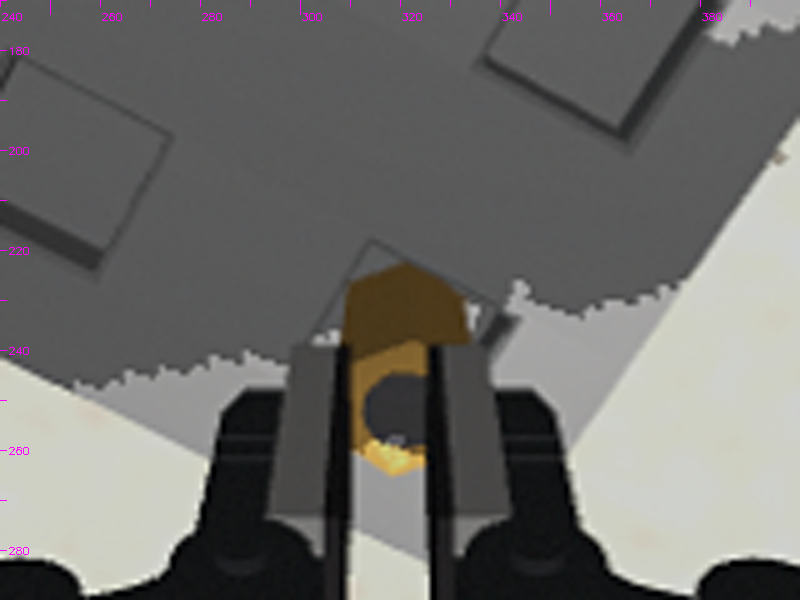

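>>> servo_tool(rows=[0.4,0,0,0,0,0,0,0.4,0,0,0,0,0,0,0.4,0,0,-0.004,0,0,0,0.4,0,0,0,0,0,0])

```text
time_s: 4.07
position: [0.4436, -0.3414, 0.006]
tool_rot: [[-0.945, -0.001, 0.327], [-0.327, 0.001, -0.945], [0.0, -1.0, -0.001]]
ft_force: [-0.5, 0.3, 0.1]
grip_width: 0.0343
```

>>> servo_tool(rows=[0.4,0,0,-0.003,0,0,0,0.4,0,0,0,0,0,0])

```text
time_s: 4.23
position: [0.4437, -0.3414, 0.0032]
tool_rot: [[-0.945, -0.001, 0.327], [-0.327, 0.001, -0.945], [0.0, -1.0, -0.001]]
ft_force: [-0.4, 0.4, -1.1]
grip_width: 0.0346
```

>>> servo_tool(rows=[0.1,0,0,0,0,0,0,0.1,0,0,0,0,0,0,0.1,0,0,0,0,0,0,0.1,0,0,0,0,0,0])

```text
time_s: 4.57
position: [0.4439, -0.3416, 0.0038]
tool_rot: [[-0.945, 0.0, 0.327], [-0.327, -0.0, -0.945], [-0.0, -1.0, 0.0]]
ft_force: [-0.0, 0.1, 0.7]
grip_width: 0.0136
```

>>> servo_tool(rows=[0.1,0,0,0,0,0,0,0.1,0,0,0,0,0,0])

```text
time_s: 4.73
position: [0.4439, -0.3416, 0.0038]
tool_rot: [[-0.945, 0.0, 0.327], [-0.327, -0.0, -0.945], [-0.0, -1.0, 0.0]]
ft_force: [0.1, -0.3, 0.2]
grip_width: 0.0139
```

```bash
python3 - <<'E'
from h import *
o,im=snap("wrist","w6"); print(np.round(o["q"],2).tolist(),np.round(o["position"],4),o["grip_width"],o["time_s"])
crop("w6",240,170,400,290,5,"w6a")
o,im=snap("scene","s6");crop("s6",160,220,320,340,5,"s6a")
E
```

```text
[-49.69, 35.84, 88.18, -0.0, 55.98, 21.24] [ 0.4439 -0.3416  0.0038] 0.01390438471960385 4.7333
```

View pics/w6a.png

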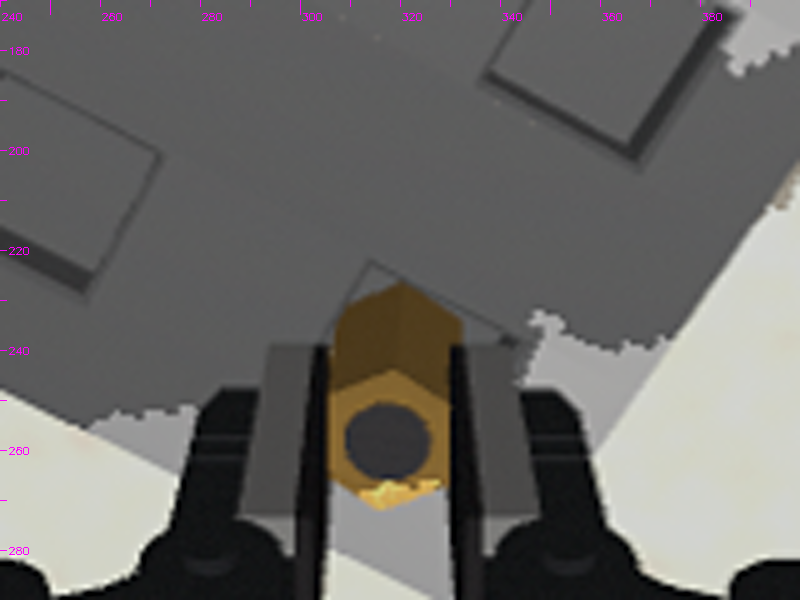

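View pics/s6a.png

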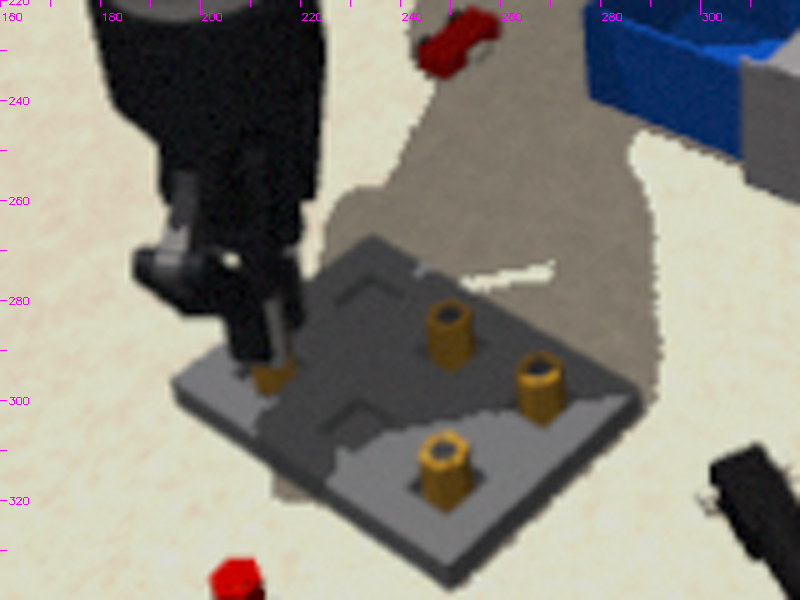

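>>> servo_tool(rows=[0.35,0,0,0,0,0,0,0.35,0,0,0,0,0,0,0.35,0,0,-0.003,0,0,0,0.35,0,0,0,0,0,0])

```text
time_s: 5.17
position: [0.4437, -0.3414, 0.0002]
tool_rot: [[-0.945, -0.0, 0.327], [-0.327, 0.001, -0.945], [0.0, -1.0, -0.001]]
ft_force: [-0.3, -0.4, -0.9]
grip_width: 0.0297
```

>>> servo_tool(rows=[0.35,0,0,-0.002,0,0,0,0.35,0,0,0,0,0,0])

```text
time_s: 5.33
position: [0.4437, -0.3415, -0.0017]
tool_rot: [[-0.945, -0.0, 0.327], [-0.327, 0.0, -0.945], [0.0, -1.0, -0.001]]
ft_force: [0.2, 0.2, -1.0]
grip_width: 0.0301
```

>>> servo_tool(rows=[0.1,0,0,0,0,0,0,0.1,0,0,0,0,0,0,0.1,0,0,0,0,0,0,0.1,0,0,0,0,0,0])

```text
time_s: 5.67
position: [0.4439, -0.3417, -0.0012]
tool_rot: [[-0.945, 0.0, 0.327], [-0.327, -0.0, -0.945], [-0.0, -1.0, 0.0]]
ft_force: [0.3, 0.2, -0.0]
grip_width: 0.0141
```

>>> servo_tool(rows=[0.1,0,0,0.02,0,0,0,0.1,0,0,0.04,0,0,0,0.1,0,0,0.03,0,0,0,0.1,0.007,0.036,0.01,0,0,0,0.1,0.007,0.036,0,0,0,0,0.1,0.007,0.036,0,0,0,0,0.1,0.007,0.036,0,0,0,0,0.1,0.007,0.036,0,0,0,0,0.1,0.007,0.036,0,0,0,0,0.1,0.007,0.033,0,0,0,0])

```text
time_s: 6.5
position: [0.4927, -0.0905, 0.0988]
tool_rot: [[-0.945, -0.0, 0.327], [-0.327, 0.0, -0.945], [0.0, -1.0, -0.0]]
ft_force: [0.7, -0.4, 0.5]
grip_width: 0.0141
```

```bash
python3 - <<'E'
from h import *
o,im=snap("wrist","w7"); print(np.round(o["q"],2).tolist(),np.round(o["position"],4),o["grip_width"],o["time_s"])
E
```

```text
[-23.98, 23.53, 91.9, 0.01, 64.59, 46.94] [ 0.4927 -0.0905  0.0988] 0.014111182585567296 6.5
```

View pics/w7.png

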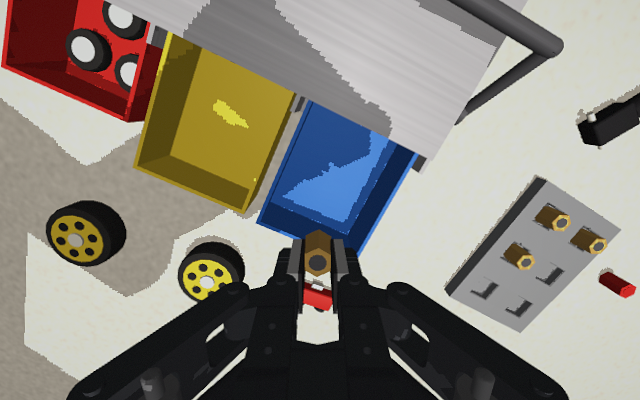

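```bash
python3 - <<'E'
from h import *
np.set_printoptions(precision=4,suppress=True)
o=load("w7")
def rl(X,p=(.5732,-.0002,-.1008)):
    c,s=np.cos(p[2]),np.sin(p[2]); d=X[:2]-p[:2]; return np.array([c*d[0]+s*d[1],-s*d[0]+c*d[1]])
for n,u,z in (("blueL",(257,220),.059),("yelL",(133,166),.059),("yelR",(242,215),.059),("redR",(127,121),.059),("roof corner",(420,160),.072),("hub",(317,262),.13)):
    X=px("wrist",u,z,o); print(n,X,rl(X))
crop("w7",110,30,430,270,2.5,"w7a")
E
```

```text
blueL [ 0.4715 -0.0451  0.059 ] [-0.0967 -0.055 ]
yelL [0.4834 0.0552 0.059 ] [-0.095   0.0461]
yelR [ 0.4718 -0.0327  0.059 ] [-0.0977 -0.0426]
redR [0.5152 0.0637 0.059 ] [-0.0641  0.0577]
roof corner [ 0.5588 -0.1419  0.072 ] [-0.0001 -0.1424]
hub [ 0.492  -0.0889  0.13  ] [-0.0719 -0.0965]
```

View pics/w7a.png

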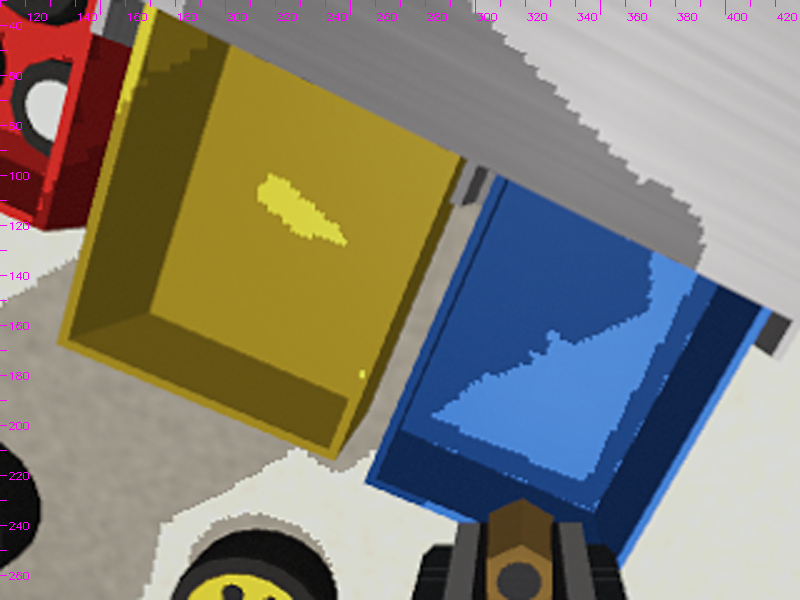

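>>> servo_tool(rows=[0.1,0.01,-0.001,-0.03,0,0,0,0.1,0,0,-0.03,0,0,0,0.1,0,0,-0.014,0,0,0,0.1,0,0,0,0,0,0,0.27,0,0,0,0,0,0,0.27,0,0,0,0,0,0,0.27,0,0,0.02,0,0,0,0.27,0,0,0.04,0,0,0,0.27,0,0,0.02,0,0,0])

```text
time_s: 7.3
position: [0.5041, -0.0942, 0.1093]
tool_rot: [[-0.945, 0.005, 0.327], [-0.327, -0.002, -0.945], [-0.004, -1.0, 0.004]]
ft_force: [1.3, -0.0, 1.3]
grip_width: 0.0231
```

```bash
python3 - <<'E'
from h import *
o,im=snap("wrist","w8"); print(np.round(o["q"],2).tolist(),np.round(o["position"],4),o["grip_width"],o["time_s"])
E
```

```text
[-23.83, 23.66, 89.5, 0.0, 66.52, 47.11] [ 0.5041 -0.0942  0.1093] 0.023132624936285526 7.3
```

View pics/w8.png

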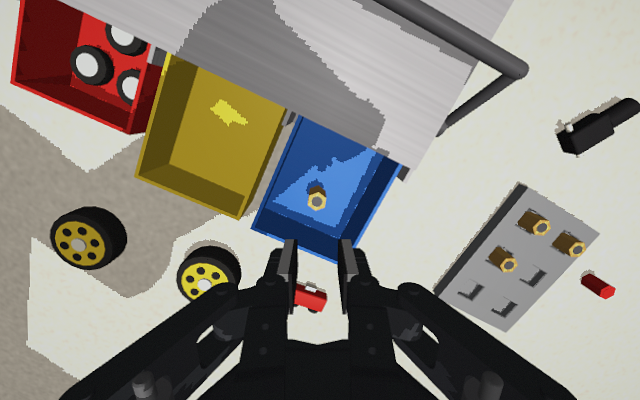

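>>> servo_tool(rows=[0.27,0,-0.0345,0,0,0,5,0.4,-0.001,-0.0345,0,0,0,5,0.4,-0.001,-0.0345,0,0,0,5,0.4,-0.001,-0.0345,0,0,0,5,0.4,0,-0.0345,-0.02,0,0,5,0.4,0,-0.035,-0.03,0,0,5,0.4,0,0,-0.02,0,0,0,0.4,0,0,0,0,0,0,0.4,0,0,0,0,0,0])

```text
time_s: 8.1
position: [0.4997, -0.2976, 0.0382]
tool_rot: [[-0.656, -0.0, 0.755], [-0.755, 0.001, -0.656], [-0.0, -1.0, -0.001]]
ft_force: [0.5, 1.7, 0.3]
grip_width: 0.0346
```

```bash
python3 - <<'E'
from h import *
o,im=snap("wrist","w9"); print(np.round(o["q"],2).tolist(),np.round(o["position"],4),o["grip_width"],o["time_s"])
print(proj("wrist",[[.5,-.3014,.03],[.5385,-.359,.03],[.5475,-.3105,.03]],o))
for dz in (.02,.03,.04): print(proj("wrist",o["position"]+[0,0,dz],o))
E
```

```text
[-42.44, 34.74, 82.74, 0.01, 62.56, -1.45] [ 0.4997 -0.2976  0.0382] 0.03455636300070559 8.1
[[322.87175171 235.56928913]
 [416.63407014 258.70297687]
 [386.29993351 202.30325029]]
[[319.15306334 252.6675039 ]]
[[319.26217562 261.70923819]]
[[319.38547805 271.9313071 ]]
```

View pics/w9.png

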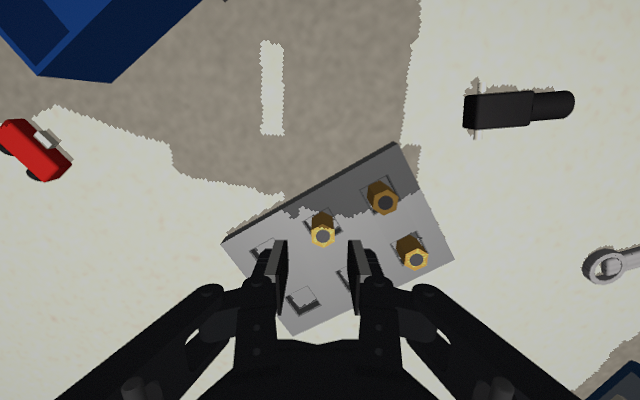

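>>> servo_tool(rows=[0.4,0,0,-0.02,0,0,0,0.4,0,0,0,0,0,0,0.4,0,0,0,0,0,0])

```text
time_s: 8.4
position: [0.5003, -0.2971, 0.019]
tool_rot: [[-0.654, 0.001, 0.756], [-0.756, -0.0, -0.654], [-0.0, -1.0, 0.001]]
ft_force: [0.3, -0.1, 0.6]
grip_width: 0.0342
```

>>> servo_tool(rows=[0.4,0,-0.0043,0,0,0,0,0.4,0,0,-0.012,0,0,0,0.4,0,0,-0.008,0,0,0,0.4,0,0,0,0,0,0,0.1,0,0,0,0,0,0,0.1,0,0,0,0,0,0,0.1,0,0,0,0,0,0,0.1,0,0,0,0,0,0])

```text
time_s: 9.07
position: [0.5002, -0.3023, -0.0017]
tool_rot: [[-0.655, 0.001, 0.755], [-0.755, -0.001, -0.655], [0.0, -1.0, 0.001]]
ft_force: [0.1, 0.9, 3.2]
grip_width: 0.0145
```

>>> servo_tool(rows=[0.1,0,0,0.02,0,0,0,0.1,0,0,0.04,0,0,0,0.1,0,0.01,0.03,0,0,0,0.1,0.004,0.035,0.01,0,0,0,0.1,0.004,0.035,0,0,0,0,0.1,0.004,0.035,0,0,0,0,0.1,0.004,0.035,0,0,0,0,0.1,0.004,0.035,0,0,0,0,0.1,0.003,0.035,0,0,0,0,0.1,0,0,0,0,0,0])

```text
time_s: 9.9
position: [0.5225, -0.0767, 0.0979]
tool_rot: [[-0.652, -0.0, 0.759], [-0.759, 0.002, -0.652], [-0.001, -1.0, -0.001]]
ft_force: [1.2, -0.6, -1.3]
grip_width: 0.0141
```

>>> servo_tool(rows=[0.1,0,-0.003,-0.03,0,0,0,0.1,0,0,-0.03,0,0,0,0.1,0,0,-0.012,0,0,0,0.1,0,0,0,0,0,0,0.27,0,0,0,0,0,0,0.27,0,0,0,0,0,0,0.27,0,0,0.02,0,0,0,0.27,0,0,0.04,0,0,0,0.27,0,0,0.02,0,0,0,0.27,0,0,0,0,0,0])

```text
time_s: 10.73
position: [0.5254, -0.086, 0.1115]
tool_rot: [[-0.655, 0.01, 0.756], [-0.756, -0.004, -0.655], [-0.004, -1.0, 0.01]]
ft_force: [0.2, -0.3, -0.8]
grip_width: 0.023
```

```bash
python3 - <<'E'
from h import *
o,im=snap("wrist","w10"); print(np.round(o["q"],2).tolist(),np.round(o["position"],4),o["grip_width"],o["time_s"])
E
```

```text
[-22.05, 25.11, 86.49, 0.0, 67.77, 18.88] [ 0.5254 -0.086   0.1115] 0.023043235687524293 10.7333
```

View pics/w10.png

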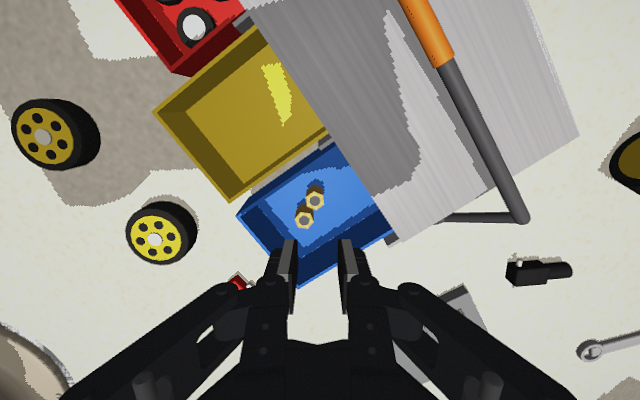

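>>> servo_tool(rows=[0.27,0.003,-0.032,0,0,0,0,0.4,0.004,-0.034,0,0,0,0,0.4,0.004,-0.034,0,0,0,0,0.4,0.004,-0.034,0,0,0,0,0.4,0.004,-0.034,-0.01,0,0,0,0.4,0.004,-0.034,-0.03,0,0,0,0.4,0.002,-0.025,-0.03,0,0,0,0.4,0,0,0,0,0,0,0.4,0,0,0,0,0,0,0.4,0,0,0,0,0,0])

```text
time_s: 11.62
position: [0.5476, -0.3087, 0.0385]
tool_rot: [[-0.655, 0.0, 0.756], [-0.756, 0.0, -0.655], [-0.0, -1.0, 0.0]]
ft_force: [0.4, 0.5, 0.1]
grip_width: 0.0339
```

```bash
python3 - <<'E'
from h import *
o,im=snap("wrist","w11"); print(np.round(o["q"],2).tolist(),np.round(o["position"],4),o["grip_width"],o["time_s"])
print(proj("wrist",[[.5385,-.359,.03],[.5475,-.3105,.03]],o))
E
```

```text
[-40.19, 38.54, 74.4, 0.01, 67.06, 0.73] [ 0.5476 -0.3087  0.0385] 0.03390736601250815 11.6167
[[354.06907073 285.96675935]
 [320.47176201 233.70165638]]
```

View pics/w11.png

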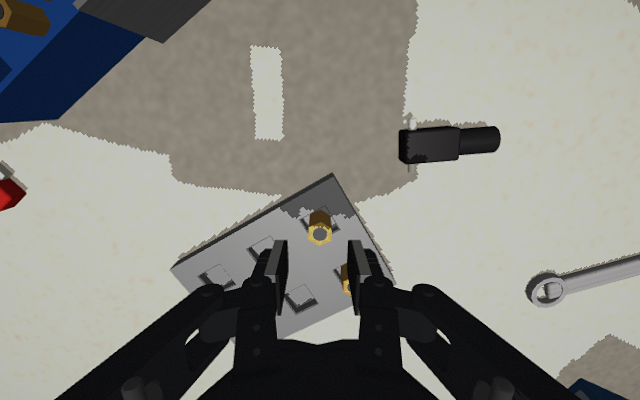

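>>> servo_tool(rows=[0.4,0,-0.0015,-0.02,0,0,0,0.4,0,0,-0.012,0,0,0,0.4,0,0,-0.007,0,0,0,0.4,0,0,0,0,0,0,0.1,0,0,0,0,0,0,0.1,0,0,0,0,0,0,0.1,0,0,0,0,0,0,0.1,0,0,0,0,0,0])

```text
time_s: 12.33
position: [0.5479, -0.3109, 0.0001]
tool_rot: [[-0.655, 0.001, 0.755], [-0.755, -0.001, -0.655], [-0.0, -1.0, 0.002]]
ft_force: [0.4, 0.5, 3.2]
grip_width: 0.0142
```

>>> servo_tool(rows=[0.1,0,0,0.02,0,0,0,0.1,0,0,0.04,0,0,0,0.1,0,0.01,0.03,0,0,0,0.1,-0.003,0.032,0.01,0,0,0,0.1,-0.004,0.032,0,0,0,0,0.1,-0.004,0.032,0,0,0,0,0.1,-0.004,0.032,0,0,0,0,0.1,-0.004,0.032,0,0,0,0,0.1,-0.002,0.032,0,0,0,0,0.1,0,0,0,0,0,0])

```text
time_s: 13.17
position: [0.5255, -0.1038, 0.0996]
tool_rot: [[-0.652, -0.001, 0.758], [-0.758, 0.002, -0.652], [-0.001, -1.0, -0.002]]
ft_force: [-0.2, 0.4, -0.5]
grip_width: 0.0143
```

>>> servo_tool(rows=[0.1,0,0,-0.03,0,0,0,0.1,0,0,-0.03,0,0,0,0.1,0,0,-0.014,0,0,0,0.1,0,0,0,0,0,0,0.27,0,0,0,0,0,0,0.27,0,0,0,0,0,0,0.27,0,0,0.02,0,0,0,0.27,0,0,0.04,0,0,0,0.27,0,0,0.02,0,0,0])

```text
time_s: 13.92
position: [0.5279, -0.1094, 0.11]
tool_rot: [[-0.655, 0.006, 0.755], [-0.755, -0.003, -0.655], [-0.002, -1.0, 0.006]]
ft_force: [0.8, -0.0, 0.4]
grip_width: 0.0231
```

>>> servo_tool(rows=[0.27,0.001,-0.032,0,0,0,0,0.4,0.002,-0.034,0,0,0,0,0.4,0.002,-0.034,0,0,0,0,0.4,0.002,-0.034,0,0,0,0,0.4,0.002,-0.034,-0.01,0,0,0,0.4,0.002,-0.034,-0.02,0,0,0,0.4,0.001,-0.034,-0.03,0,0,0,0.4,0,-0.014,0,0,0,0,0.4,0,0,0,0,0,0,0.4,0,0,0,0,0,0])

```text
time_s: 14.75
position: [0.5388, -0.3562, 0.0492]
tool_rot: [[-0.656, 0.002, 0.755], [-0.755, -0.001, -0.656], [-0.0, -1.0, 0.002]]
ft_force: [-0.5, 0.4, 1.3]
grip_width: 0.0346
```

```bash
python3 - <<'E'
from h import *
o,im=snap("wrist","w12"); print(np.round(o["q"],2).tolist(),np.round(o["position"],4),o["grip_width"],o["time_s"])
print(proj("wrist",[[.5385,-.359,.03]],o))
o,im=snap("top","t12"); crop("t12",240,110,400,230,5,"t12a")
E
```

```text
[-43.96, 39.27, 70.68, 0.02, 69.93, -2.99] [ 0.5388 -0.3562  0.0492] 0.03455577152534446 14.75
[[320.9366303  228.31564101]]
```

View pics/w12.png

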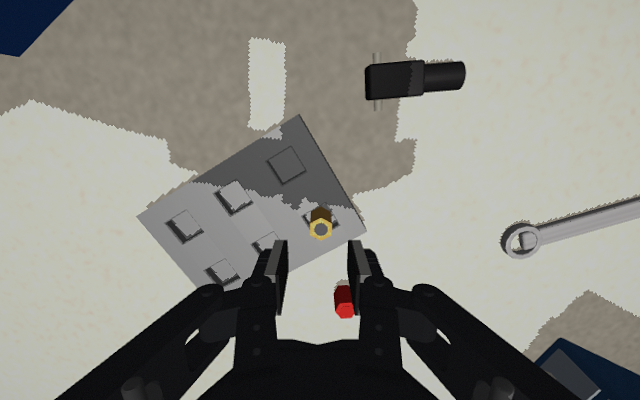

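View pics/t12.png

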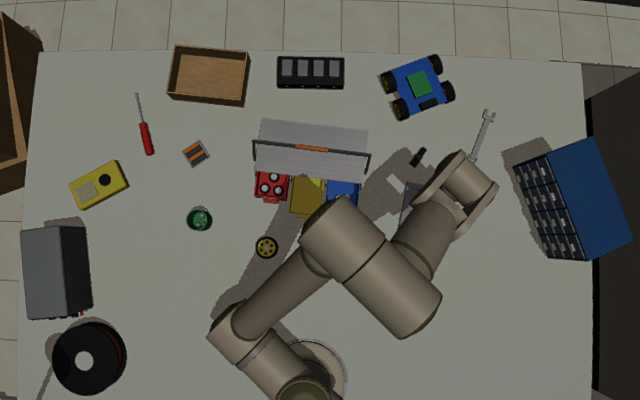

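>>> servo_tool(rows=[0.4,0,-0.0025,-0.02,0,0,0,0.4,0,0,-0.02,0,0,0,0.4,0,0,-0.008,0,0,0,0.4,0,0,0,0,0,0,0.1,0,0,0,0,0,0,0.1,0,0,0,0,0,0,0.1,0,0,0,0,0,0,0.1,0,0,0,0,0,0])

```text
time_s: 15.52
position: [0.5392, -0.3587, 0.0012]
tool_rot: [[-0.655, 0.002, 0.756], [-0.756, -0.001, -0.655], [-0.0, -1.0, 0.003]]
ft_force: [-0.1, 2.2, 6.6]
grip_width: 0.0144
```

>>> servo_tool(rows=[0.1,0,0,0.02,0,0,0,0.1,0,0,0.04,0,0,0,0.1,-0.003,0.031,0.03,0,0,0,0.1,-0.004,0.036,0.01,0,0,0,0.1,-0.005,0.037,0,0,0,0,0.1,-0.005,0.037,0,0,0,0,0.1,-0.005,0.037,0,0,0,0,0.1,-0.005,0.037,0,0,0,0,0.1,-0.005,0.037,0,0,0,0,0.1,-0.003,0.035,0,0,0,0])

```text
time_s: 16.35
position: [0.5028, -0.0708, 0.099]
tool_rot: [[-0.655, 0.0, 0.755], [-0.755, -0.0, -0.655], [-0.0, -1.0, 0.0]]
ft_force: [0.2, -0.3, 0.0]
grip_width: 0.0141
```

>>> servo_tool(rows=[0.1,0,0,0,0,0,0,0.1,0,0,0,0,0,0])

```text
time_s: 16.52
position: [0.5035, -0.0712, 0.0991]
tool_rot: [[-0.653, 0.001, 0.757], [-0.757, -0.0, -0.653], [-0.0, -1.0, 0.001]]
ft_force: [-0.2, -1.0, 0.4]
grip_width: 0.0139
```

>>> servo_tool(rows=[0.1,0,0,-0.03,0,0,0,0.1,0,0,-0.03,0,0,0,0.1,0,0,-0.011,0,0,0,0.1,0,0,0,0,0,0,0.27,0,0,0,0,0,0,0.27,0,0,0,0,0,0,0.27,0,0,0.02,0,0,0,0.27,0,0,0.04,0,0,0,0.5,0,0,0.04,0,0,0,0.5,0,0,0,0,0,0])

```text
time_s: 17.35
position: [0.5071, -0.074, 0.1358]
tool_rot: [[-0.655, 0.014, 0.755], [-0.755, -0.006, -0.655], [-0.005, -1.0, 0.014]]
ft_force: [1.5, -0.5, 0.3]
grip_width: 0.0428
```

```bash
python3 - <<'E'
from h import *
o,im=snap("wrist","w13"); print(np.round(o["q"],2).tolist(),np.round(o["position"],4),o["grip_width"],o["time_s"])
E
```

```text
[-21.56, 21.61, 87.77, -0.0, 69.76, 19.37] [ 0.5071 -0.074   0.1358] 0.04284440837631102 17.35
```

View pics/w13.png

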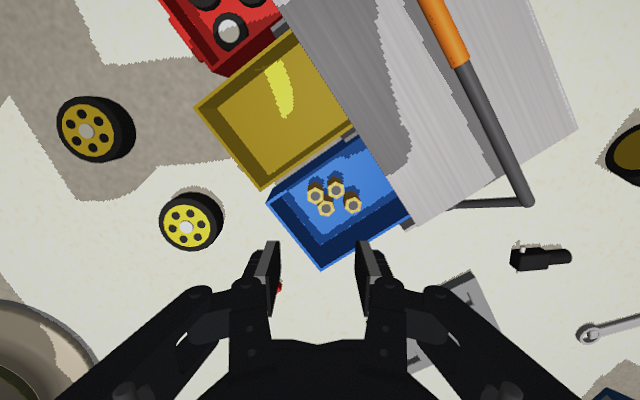

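```bash
cat > kin.py <<'E'
import numpy as np
from scipy.optimize import least_squares
from scipy.spatial.transform import Rotation as Ro
def fk(q,p):
    a1,d,h,L2,e,L3,T=p[:7]; q=np.radians(q)
    Rz=Ro.from_euler('z',q[0]).as_matrix(); R2=Rz@Ro.from_euler('y',q[1]).as_matrix(); R3=R2@Ro.from_euler('y',q[2]).as_matrix()
    W=Rz@np.array([a1,d,h])+R2@np.array([0,0,L2])+R3@np.array([e,0,L3])
    F=R3@Ro.from_euler('ZYZ',[q[3],q[4],q[5]]).as_matrix()
    return W+F[:,2]*T, np.c_[-F[:,1],F[:,2],-F[:,0]], W
D=[([-83.2696,21.8431,74.3846,-.0018,83.8595,-12.338],[.1796,-.5195,.2081]),
([-47.18,24.67,67.12,.06,88.24,23.48],[.4748,-.3391,.2242]),
([-50.17,34.59,87.53,-.01,57.92,20.81],[.4406,-.3449,.0185]),
([-49.69,34.76,87.55,0,57.7,21.24],[.4439,-.3416,.0167]),
([-49.69,35.84,88.18,0,55.98,21.24],[.4439,-.3416,.0038]),
([-23.98,23.53,91.9,.01,64.59,46.94],[.4927,-.0905,.0988]),
([-23.83,23.66,89.5,0,66.52,47.11],[.5041,-.0942,.1093]),
([-42.44,34.74,82.74,.01,62.56,-1.45],[.4997,-.2976,.0382]),
([-22.05,25.11,86.49,0,67.77,18.88],[.5254,-.086,.1115]),
([-40.19,38.54,74.4,.01,67.06,.73],[.5476,-.3087,.0385]),
([-43.96,39.27,70.68,.02,69.93,-2.99],[.5388,-.3562,.0492]),
([-21.56,21.61,87.77,0,69.76,19.37],[.5071,-.074,.1358])]
def calib(D,prior=(0,-.118,.3,.4,0,.4,.25)):
    def f(p): return np.r_[np.concatenate([(fk(np.array(q),p)[0]-x)*1e3 for q,x in D]),(np.array(p)-prior)*.5]
    return least_squares(f,prior)
if __name__=="__main__":
    r=calib(D); print(np.round(r.x,4),np.abs(r.fun).max())
    print(np.round(fk(np.array(D[0][0]),r.x)[1],3))
E
python3 kin.py
```

```text
[1.000e-04 1.175e-01 1.310e-01 5.370e-01 1.029e-01 3.507e-01 2.810e-01] 0.12294968117301103
[[-0.945 -0.     0.327]
 [-0.327  0.002 -0.945]
 [-0.    -1.    -0.001]]
```

```bash
python3 - <<'E'
from h import *
for n in ("w5","w13"):
  o=load(n); R=o["tool_rot"]; P=o["position"]
  for s in np.arange(0,.07,.005):
    print(n,round(s,3),[np.round(proj("wrist",P+R[:,0]*a+R[:,2]*b-R[:,1]*s,o)[0],1).tolist() for a,b in ((-.011,.006),(-.011,.0214),(.011,.0214))])
crop("w13",230,220,400,340,4.7,"w13a")
E
```

```text
w5 0.0 [[328.3, 222.0], [352.2, 222.0], [350.8, 252.2]]
w5 0.005 [[328.6, 225.2], [353.1, 225.1], [351.7, 256.0]]
w5 0.01 [[328.9, 228.5], [354.1, 228.5], [352.6, 260.1]]
w5 0.015 [[329.3, 232.0], [355.2, 232.0], [353.6, 264.3]]
w5 0.02 [[329.6, 235.8], [356.3, 235.8], [354.6, 268.8]]
w5 0.025 [[330.0, 239.8], [357.5, 239.7], [355.7, 273.6]]
w5 0.03 [[330.4, 244.0], [358.8, 244.0], [356.9, 278.6]]
w5 0.035 [[330.8, 248.5], [360.1, 248.5], [358.1, 284.0]]
w5 0.04 [[331.3, 253.3], [361.5, 253.2], [359.4, 289.6]]
w5 0.045 [[331.8, 258.4], [363.1, 258.4], [360.8, 295.7]]
w5 0.05 [[332.3, 263.9], [364.7, 263.9], [362.3, 302.2]]
w5 0.055 [[332.9, 269.8], [366.5, 269.8], [363.9, 309.1]]
w5 0.06 [[333.5, 276.2], [368.4, 276.1], [365.6, 316.5]]
w5 0.065 [[334.1, 283.0], [370.5, 283.0], [367.4, 324.5]]
w5 0.07 [[334.8, 290.5], [372.7, 290.4], [369.4, 333.1]]
w13 0.0 [[328.3, 222.0], [352.2, 222.0], [350.8, 252.2]]
w13 0.005 [[328.6, 225.2], [353.1, 225.1], [351.7, 256.0]]
w13 0.01 [[328.9, 228.5], [354.1, 228.5], [352.6, 260.1]]
w13 0.015 [[329.3, 232.0], [355.2, 232.0], [353.6, 264.3]]
w13 0.02 [[329.6, 235.8], [356.3, 235.8], [354.6, 268.8]]
w13 0.025 [[330.0, 239.8], [357.5, 239.7], [355.7, 273.6]]
w13 0.03 [[330.4, 244.0], [358.8, 244.0], [356.9, 278.6]]
w13 0.035 [[330.8, 248.5], [360.1, 248.5], [358.1, 284.0]]
w13 0.04 [[331.3, 253.3], [361.5, 253.2], [359.4, 289.6]]
w13 0.045 [[331.8, 258.4], [363.1, 258.4], [360.8, 295.7]]
w13 0.05 [[332.3, 263.9], [364.7, 263.9], [362.3, 302.2]]
w13 0.055 [[332.9, 269.8], [366.5, 269.8], [363.9, 309.1]]
w13 0.06 [[333.5, 276.2], [368.4, 276.1], [365.6, 316.5]]
w13 0.065 [[334.1, 283.0], [370.5, 283.0], [367.4, 324.5]]
w13 0.07 [[334.8, 290.5], [372.7, 290.4], [369.4, 333.1]]
```

View pics/w13a.png

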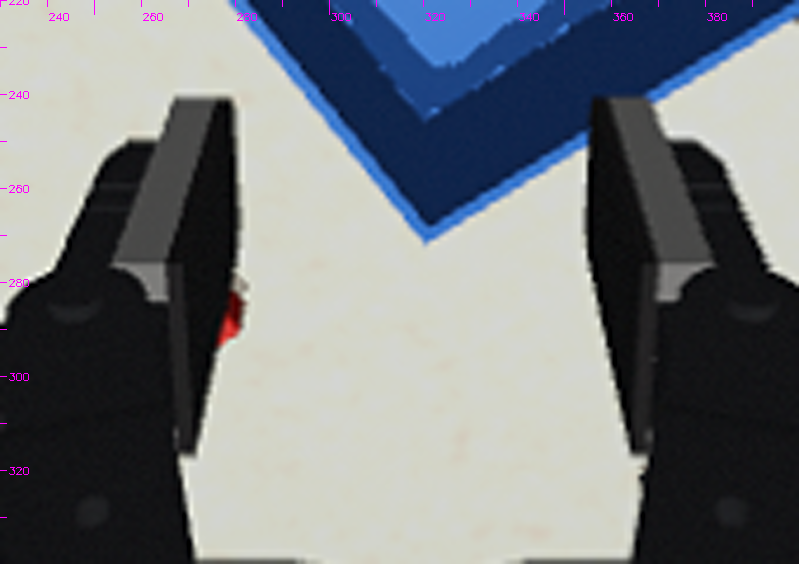

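>>> servo_tool(rows=[1,0,0,0.03,0,0,5,1,-0.006,0.026,0.02,0,0,5,1,-0.006,0.026,0.015,0,0,5,1,-0.006,0.026,0.015,0,0,5,1,-0.006,0.026,0.015,0,0,5,1,-0.006,0.026,0.015,0,0,6,1,-0.006,0.026,0,0,0,5,1,-0.006,0.026,0,0,0,5,1,0,0,0,7,0,0,1,0,0,0,7,0,0])

```text
time_s: 18.23
position: [0.4609, 0.1135, 0.2386]
tool_rot: [[0.011, 0.001, 1.0], [-0.969, 0.247, 0.01], [-0.247, -0.969, 0.004]]
ft_force: [0.8, -0.8, 0.1]
grip_width: 0.0853
```

>>> servo_tool(rows=[1,0,0,0,7,0,0,1,0,0,0,7,0,0,1,0,0,0,0,0,0,1,0,0,0,0,0,0])

```text
time_s: 18.57
position: [0.4616, 0.1082, 0.237]
tool_rot: [[-0.002, 0.0, 1.0], [-0.884, 0.468, -0.002], [-0.468, -0.884, -0.001]]
ft_force: [0.7, 0.1, 0.9]
grip_width: 0.085
```

```bash
python3 - <<'E'
from h import *
from kin import *
o=env.observe(); q=np.array(o["q"]); print(np.round(q,2).tolist(),np.round(o["position"],4),o["time_s"])
D.append((q,np.array(o["position"]))); r=calib(D,(0,.1175,.13,.5,0,.4,.28)); print(np.round(r.x,4),np.abs(r.fun[:-7]).max())
print(np.round(fk(q,r.x)[1],3), np.round(o["tool_rot"],3))
np.save("kp.npy",r.x)
E
```

```text
[-17.57, 13.18, 87.9, 26.52, 88.21, -20.49] [0.4616 0.1082 0.237 ] 18.5667
[1.000e-04 1.175e-01 1.301e-01 5.370e-01 1.029e-01 3.507e-01 2.801e-01] 0.12174307249698119
[[-0.002  0.     1.   ]
 [-0.884  0.468 -0.002]
 [-0.468 -0.884 -0.001]] [[-0.002  0.     1.   ]
 [-0.884  0.468 -0.002]
 [-0.468 -0.884 -0.001]]
```

```bash
python3 - <<'E'
from h import *
o,im=snap("wrist","w14")
print(proj("wrist",[[.4541,.3082,.07],[.4541,.3082,0]],o))
E
```

```text
[[311.61639636  93.43876881]
 [312.48846727 116.55124988]]
```

View pics/w14.png

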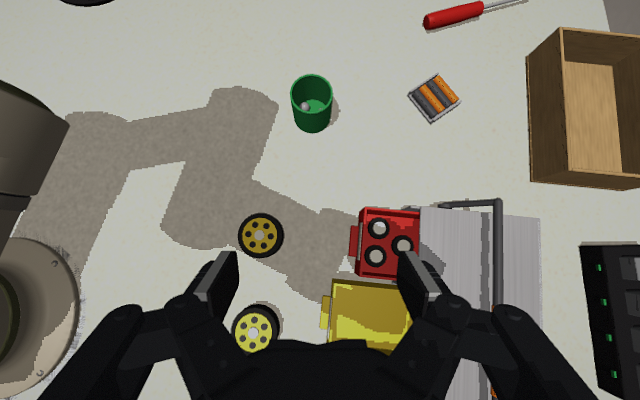

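```bash
cat > plan.py <<'E'
import numpy as np
from kin import fk
from scipy.optimize import least_squares
from scipy.spatial.transform import Rotation as Ro
kp=np.load("kp.npy")
LO=np.array([-178.18,-50.72,12.68,-81.47,9.98,-165.26]); HI=np.array([178.18,133.34,142.11,261.47,163.14,165.26])
def ik(P,R,q0):
    def f(q):
        p,r,_=fk(q,kp); return np.r_[(p-P)*1e3,(Ro.from_matrix(R@r.T).as_rotvec())*100]
    s=least_squares(f,q0,bounds=(LO,HI),xtol=1e-10); return s.x,np.abs(s.fun).max()
def Rt(az,t,roll=0):
    az,t=np.radians([az,t]); y=np.array([np.sin(t)*np.cos(az),np.sin(t)*np.sin(az),-np.cos(t)])
    z=np.array([np.sin(az),-np.cos(az),0]); R=np.c_[np.cross(y,z),y,z]
    return Ro.from_rotvec(y*np.radians(roll)).as_matrix()@R
SG=.045
E
python3 - <<'E'
from plan import *
q=np.array([-17.57,13.18,87.9,26.52,88.21,-20.49])
G=np.array([.454,.308,.042]); M0=np.array([.5284,.0043,.095])
for az in (60,90,110):
  for t in (50,60,70):
    R=Rt(az,t); a,e=ik(G+SG*R[:,1],R,q); print("grasp",az,t,np.round(a,1),round(e,2))
    u=R.T@[0,0,1]
    for azp in (70,90,110):
     for t2 in (60,75):
      for sg in (1,-1):
       b=a; out=[]
       for roll in range(0,181,15):
        tt=t+(t2-t)*min(1,roll/60); aa=az+(azp-az)*min(1,roll/60)
        R2=Rt(aa,tt,sg*roll); P=M0-.028*R2@u+SG*R2[:,1]; b,e=ik(P,R2,b); til=np.degrees(np.arccos((R2@u)[2]))
        if e>1: break
        out.append((roll,int(til),np.round(b).astype(int).tolist()))
       if out: print("  ",azp,t2,sg,out[-1])
E
```

```text
grasp 60 50 [  5.3  37.6 118.4 102.9  39.9 -58.9] 0.0<stdin>:14: RuntimeWarning: invalid value encountered in arccos
Traceback (most recent call last):
ValueError: cannot convert float NaN to integer
```

```bash
cat > s1.py <<'E'
from plan import *
q=np.array([-17.57,13.18,87.9,26.52,88.21,-20.49])
G=np.array([.454,.308,.042]); M0=np.array([.5284,.0043,.095])
for az in (60,90,110):
  for t in (50,60,70):
    R=Rt(az,t); a,e=ik(G+SG*R[:,1],R,q); print("grasp",az,t,np.round(a,1),round(e,2))
    u=R.T@[0,0,1]
    for azp in (70,90,110):
     for t2 in (60,75):
      for sg in (1,-1):
       b=a; out=[]
       for roll in range(0,181,15):
        tt=t+(t2-t)*min(1,roll/60); aa=az+(azp-az)*min(1,roll/60)
        R2=Rt(aa,tt,sg*roll); P=M0-.028*R2@u+SG*R2[:,1]; b,e=ik(P,R2,b); til=np.degrees(np.arccos(np.clip((R2@u)[2],-1,1)))
        if e>1: break
        out.append((roll,int(til),np.round(b).astype(int).tolist()))
       if out: print("  ",azp,t2,sg,out[-1])
E
python3 s1.py
```

```text
grasp 60 50 [  5.3  37.6 118.4 102.9  39.9 -58.9] 0.0
   70 60 1 (180, 109, [-33, 38, 101, 61, 75, 131])
   70 60 -1 (105, 81, [-33, 40, 98, 60, 76, -153])
   70 75 1 (180, 124, [-36, 43, 102, 69, 86, 123])
   70 75 -1 (105, 91, [-36, 46, 99, 69, 86, -162])
   90 60 1 (180, 110, [-30, 41, 91, 48, 89, 130])
   90 60 -1 (105, 81, [-30, 44, 88, 49, 90, -155])
   90 75 1 (180, 125, [-33, 47, 91, 55, 99, 125])
   90 75 -1 (105, 91, [-32, 49, 87, 56, 100, -159])
   110 60 1 (180, 110, [-26, 45, 82, 38, 102, 125])
   110 60 -1 (105, 81, [-26, 47, 78, 38, 103, -159])
   110 75 1 (180, 125, [-28, 50, 80, 44, 113, 124])
   110 75 -1 (105, 91, [-27, 53, 76, 46, 113, -160])
grasp 60 60 [  2.3  42.7 122.1 113.2  52.8 -73.8] 0.0
   70 60 1 (180, 119, [-33, 37, 101, 60, 76, 132])
   70 60 -1 (105, 86, [-33, 40, 98, 60, 76, -153])
   70 75 1 (180, 134, [-36, 43, 102, 68, 87, 123])
   70 75 -1 (105, 94, [-36, 46, 99, 68, 87, -161])
   90 60 1 (180, 119, [-31, 41, 91, 48, 90, 130])
   90 60 -1 (105, 86, [-30, 44, 87, 49, 90, -154])
   90 75 1 (180, 135, [-33, 46, 90, 55, 100, 126])
   90 75 -1 (105, 9
[... 4277 characters left out ...]
27, 53, 75, 46, 113, -159])
grasp 110 70 [ -1.9  50.6  95.4  61.1  85.  -58.6] 0.0
   70 60 1 (180, 129, [-33, 37, 101, 60, 76, 132])
   70 60 -1 (105, 92, [-34, 40, 97, 60, 77, -153])
   70 75 1 (180, 145, [-37, 43, 102, 68, 87, 123])
   70 75 -1 (105, 98, [-36, 46, 98, 68, 87, -161])
   90 60 1 (180, 130, [-31, 40, 91, 48, 90, 130])
   90 60 -1 (105, 92, [-30, 44, 86, 48, 91, -154])
   90 75 1 (180, 145, [-33, 46, 90, 55, 100, 126])
   90 75 -1 (105, 98, [-32, 49, 86, 56, 100, -158])
   110 60 1 (180, 130, [-27, 44, 81, 38, 103, 125])
   110 60 -1 (105, 92, [-26, 47, 76, 38, 104, -158])
   110 75 1 (180, 145, [-29, 50, 79, 44, 114, 124])
   110 75 -1 (105, 98, [-27, 53, 75, 46, 114, -159])
```

```bash
python3 - <<'E'
from h import *
o,im=snap("scene","s14"); crop("s14",180,20,440,215,3,"s14a")
c=np.array(env.camera_model("wrist")["mount"])[:3,3]
W=o["position"]+np.array(o["tool_rot"])@c; print("cam world",W,proj("scene",W),proj("scene",o["position"]), proj("scene",o["position"]-np.array(o["tool_rot"])[:,1]*.165))
E
```

```text
cam world [0.46136619 0.10506765 0.42110463] [[322.36180787  36.06332913]] [[322.48902451 114.02620648]] [[307.7771059   59.70949538]]
```

View pics/s14a.png

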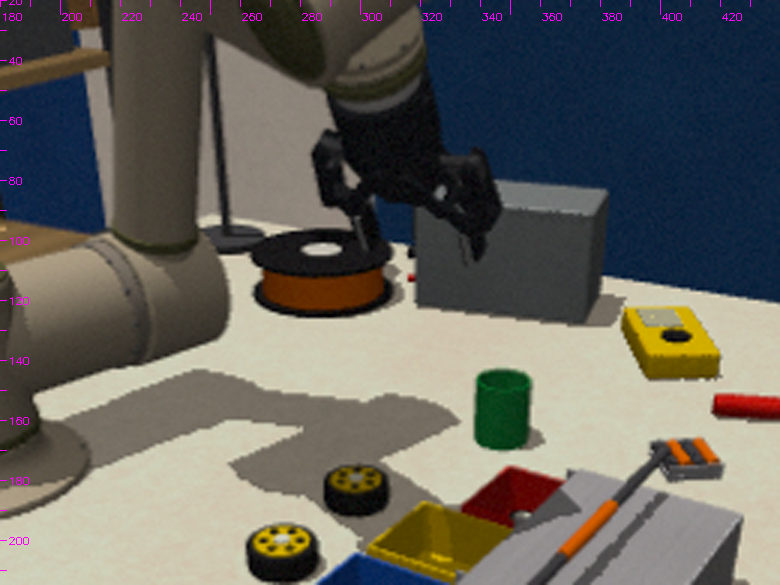

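>>> servo_tool(rows=[1,-0.001,0.022,-0.02,5.4,0,0,1,-0.001,0.022,-0.026,5.4,0,0,1,-0.001,0.022,-0.026,5.4,0,0,1,-0.001,0.022,-0.026,5.4,0,0,1,-0.002,0.022,-0.026,5.4,0,0,1,-0.002,0.022,-0.026,5.1,0,0,1,0,0,0,0,0,0,1,0,0,0,0,0,0,1,0,0,0,0,0,0])

```text
time_s: 19.42
position: [0.4541, 0.2414, 0.089]
tool_rot: [[0.005, -0.0, 1.0], [-0.501, 0.865, 0.003], [-0.865, -0.501, 0.004]]
ft_force: [0.8, 0.5, 0.3]
grip_width: 0.0855
```

```bash
python3 - <<'E'
from h import *
o,im=snap("wrist","w15"); print(np.round(o["q"],2).tolist(),np.round(o["position"],4),o["grip_width"],o["time_s"]); print(np.round(o["tool_rot"],3))
print(proj("wrist",[[.454,.308,.07],[.454,.308,0]],o))
E
```

```text
[-15.11, 34.9, 107.67, 59.92, 74.88, -52.86] [0.4541 0.2414 0.089 ] 0.085485932495025 19.4167
[[ 0.005 -0.     1.   ]
 [-0.501  0.865  0.003]
 [-0.865 -0.501  0.004]]
[[317.28763233 184.58890071]
 [316.95171106 231.04049915]]
```

View pics/w15.png

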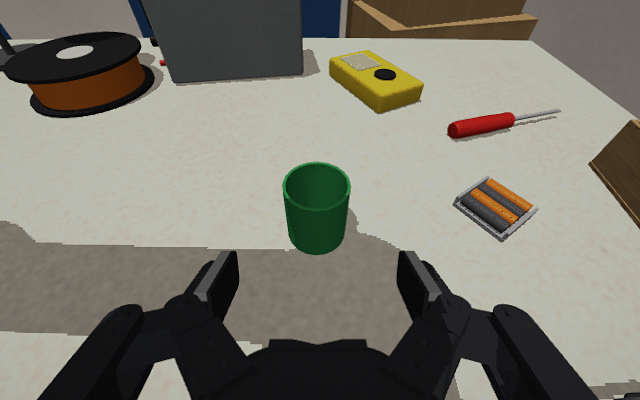

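>>> servo_tool(rows=[1,0,0.025,-0.017,0,0,0,1,0,0.025,-0.017,0,0,0,1,0,0.025,-0.015,0,0,0,1,0,0.02,-0.012,0,0,0,1,0,0.01,-0.008,0,0,0,1,0,0,0,0,0,0,1,0,0,0,0,0,0])

```text
time_s: 20.05
position: [0.4542, 0.3462, 0.0201]
tool_rot: [[0.004, 0.001, 1.0], [-0.499, 0.867, 0.001], [-0.867, -0.499, 0.004]]
ft_force: [-0.8, -0.5, -0.3]
grip_width: 0.0852
```

```bash
python3 - <<'E'
from h import *
o,im=snap("wrist","w16"); print(np.round(o["q"],2).tolist(),np.round(o["position"],4),o["grip_width"],o["time_s"],np.round(o["ft_force"],1))
E
```

```text
[-1.78, 43.92, 107.41, 73.17, 64.84, -58.3] [0.4542 0.3462 0.0201] 0.08522089563611714 20.05 [-0.8 -0.5 -0.3]
```

View pics/w16.png

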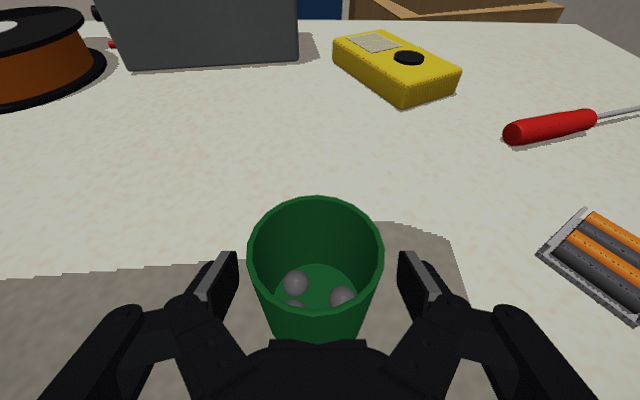

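>>> servo_tool(rows=[0.6,0,0,0,0,0,0,0.6,0,0,0,0,0,0,0.6,0,0,0,0,0,0,0.6,0,0,0,0,0,0,0.6,0,0,0,0,0,0], force=45)

```text
time_s: 20.52
position: [0.4543, 0.3459, 0.0194]
tool_rot: [[0.002, 0.002, 1.0], [-0.498, 0.867, -0.001], [-0.867, -0.498, 0.002]]
ft_force: [-1.0, -3.5, 6.6]
grip_width: 0.0579
```

```bash
cat > s2.py <<'E'
from plan import *
import sys
np.set_printoptions(suppress=True,precision=4)
c,s=np.cos(-.1008),np.sin(-.1008)
def rw(lx,ly,z): return np.array([.5732+c*lx-s*ly,-.0002+s*lx+c*ly,z])
R0=Rt(90,60); u=R0.T@[0,0,1]; q=np.array([-1.78,43.92,107.41,73.17,64.84,-58.3]); h=.028
def show(lab,R,Gp,q):
    P=Gp+SG*R[:,1]; q,e=ik(P,R,q); m=np.min([q-LO,HI-q],0); print(lab,"TCP",P,"q",np.round(q,1),"err",round(e,2),"margin",np.round(m.min(),1),"tilt",round(np.degrees(np.arccos((R@u)[2])),1)); return q
G=np.array([.454,.308,.042])
q=show("grasp",R0,G,q); 
G=np.array([.454,.29,.22]); q=show("lift",R0,G,q)
for t in (45,30,15,10):
    G=G+[.018,-.065,0.01]; q=show(f"t{t}",Rt(90,t),G,q)
M=rw(-.055,-.012,.2)
for r in range(0,181,20):
    R=Rt(90,10,r); Gm=M-h*R@u
    Gx=G+(Gm-G)*min(1,(r+20)/80); q=show(f"roll{r}",R,Gx,q)
M=rw(-.055,-.012,.1)
for t in range(10,66,5):
    R=Rt(90,t,180); z=.2-.105*min(1,(t-10)/20); M[2]=z; q=show(f"pour{t}",R,M-h*R@u,q)
E
python3 s2.py
```

```text
grasp TCP [0.454  0.347  0.0195] q [ -1.7  44.  107.4  73.2  64.7 -58. ] err 0.0 margin 34.7 tilt 0.0
lift TCP [0.454  0.329  0.1975] q [ -4.   23.8 100.8  62.7  76.4 -32.4] err 0.0 margin 41.3 tilt 0.0
t45 TCP [0.472  0.2568 0.1982] q [ -7.2  20.   94.4  45.9  77.8 -22.4] err 0.0 margin 47.8 tilt 15.0
t30 TCP [0.49   0.1825 0.201 ] q [ -8.9  18.4  87.8  30.1  80.4 -15.7] err 0.0 margin 54.4 tilt 30.0
t15 TCP [0.508  0.1066 0.2065] q [ -9.5  18.2  81.9  14.9  82.7 -11.8] err 0.0 margin 60.2 tilt 45.0
t10 TCP [0.526  0.0378 0.2157] q [-14.1  19.3  77.8   9.7  85.4 -15.1] err 0.0 margin 64.3 tilt 50.0
roll0 TCP [0.5238 0.0233 0.1962] q [-15.7  20.   80.1   9.7  82.8 -17.2] err 0.0 margin 62.0 tilt 50.0
roll20 TCP [0.5175 0.0095 0.1768] q [-17.4  20.4  82.8   9.7  79.9   0.6] err 0.0 margin 59.3 tilt 50.7
roll40 TCP [ 0.5078 -0.0015  0.1579] q [-19.   20.7  85.9   9.7  76.9  18.5] err 0.0 margin 56.2 tilt 52.6
roll60 TCP [ 0.4963 -0.0083  0.1398] q [-20.2  20.8  89.1   9.8  73.8  36.8] err 0.0 margin 53.0 tilt 55.4
roll80 TCP [ 0.4934 -0.0005  0.1412] q [-19.4  20.4  89.6   9.8  73.6  5
[... 1110 characters left out ...]
 q [-25.2  33.1  93.   32.8  73.4 139.7] err 0.0 margin 25.5 tilt 95.0
pour40 TCP [0.5173 0.0499 0.0654] q [-26.8  34.3  92.8  36.1  76.7 137. ] err 0.0 margin 28.3 tilt 100.0
pour45 TCP [0.5173 0.0523 0.0704] q [-28.4  35.6  92.7  39.2  80.  134.5] err 0.0 margin 30.7 tilt 105.0
pour50 TCP [0.5173 0.0542 0.0757] q [-29.8  37.1  92.5  42.   83.3 132.4] err 0.0 margin 32.9 tilt 110.0
pour55 TCP [0.5173 0.0556 0.081 ] q [-31.   38.7  92.3  44.7  86.7 130.4] err 0.0 margin 34.9 tilt 115.0
pour60 TCP [0.5173 0.0566 0.0865] q [-32.1  40.4  92.1  47.2  90.1 128.7] err 0.0 margin 36.6 tilt 120.0
pour65 TCP [0.5173 0.0571 0.092 ] q [-33.1  42.1  91.9  49.5  93.5 127.1] err 0.0 margin 38.2 tilt 125.0
```

>>> servo_tool(rows=[0.6,0,0,0.01,0,0,0,0.6,0,0,0.02,0,0,0,0.6,0,-0.004,0.034,0,0,0,0.6,0,-0.004,0.036,0,0,0,0.6,0,-0.005,0.036,0,0,0,0.6,0,-0.005,0.03,0,0,0,0.6,0,0,0.012,0,0,0,0.6,0,0,0,0,0,0])

```text
time_s: 21.18
position: [0.4543, 0.3279, 0.1991]
tool_rot: [[0.006, 0.004, 1.0], [-0.499, 0.867, -0.0], [-0.867, -0.499, 0.007]]
ft_force: [0.1, -0.2, -2.2]
grip_width: 0.0583
```

```bash
python3 - <<'E'
from h import *
o,im=snap("wrist","w17"); print(np.round(o["q"],2).tolist(),np.round(o["position"],4),o["grip_width"],o["time_s"],np.round(o["ft_force"],1))
E
```

```text
[-4.12, 23.6, 100.87, 62.79, 76.46, -32.66] [0.4543 0.3279 0.1991] 0.058306520706823795 21.1833 [ 0.1 -0.2 -2.2]
```

View pics/w17.png

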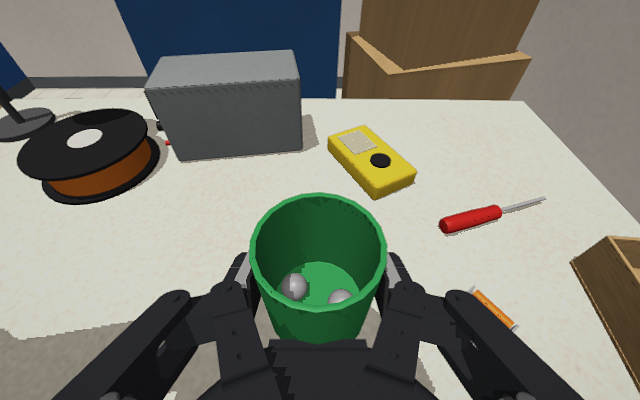

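>>> servo_tool(rows=[0.6,0.003,-0.012,0.002,-6,0,0,0.6,0.007,-0.028,0.003,-6,0,0,0.6,0.009,-0.035,0.003,-6,0,0,0.6,0.009,-0.036,0.003,-6,0,0,0.6,0.009,-0.036,0.003,-6,0,0,0.6,0.009,-0.036,0.003,-6,0,0,0.6,0.009,-0.036,0,-6,0,0,0.6,0.009,-0.036,0,-6,0,0,0.6,0.008,-0.03,0,-2,0,0,0.6,0,-0.005,0,0,0,0])

```text
time_s: 22.07
position: [0.5264, 0.0357, 0.2115]
tool_rot: [[0.0, -0.003, 1.0], [-0.985, 0.173, 0.001], [-0.173, -0.985, -0.002]]
ft_force: [-0.0, 0.1, -2.2]
grip_width: 0.0576
```

```bash
python3 - <<'E'
from h import *
o,im=snap("wrist","w18"); print(np.round(o["q"],2).tolist(),np.round(o["position"],4),o["grip_width"],o["time_s"],np.round(o["ft_force"],1)); print(np.round(o["tool_rot"],3).tolist())
E
```

```text
[-14.27, 19.59, 78.06, 9.68, 85.06, -15.35] [0.5264 0.0357 0.2115] 0.05757133422133665 22.0667 [-0.   0.1 -2.2]
[[0.0, -0.003, 1.0], [-0.985, 0.173, 0.001], [-0.173, -0.985, -0.002]]
```

View pics/w18.png

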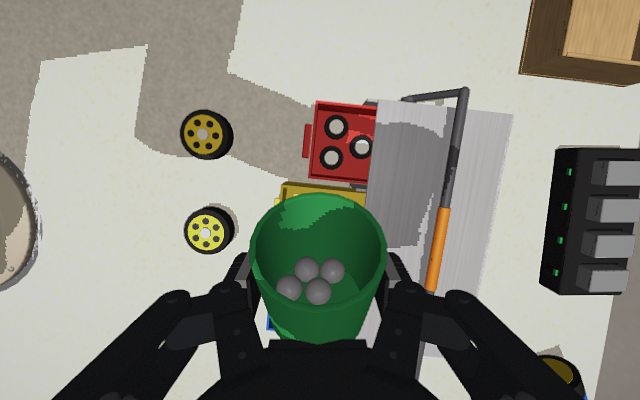

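>>> servo_tool(rows=[0.6,-0.001,0,0,0,1.2,-6.9,0.6,-0.001,0,0,0,1.2,-6.9,0.6,-0.001,0,0,0,1.2,-6.9,0.6,-0.001,0,0,0,1.2,-6.9,0.6,-0.001,0,0,0,1.2,-6.9,0.6,-0.001,0,0,0,1.2,-6.9,0.6,-0.001,0,0,0,1.2,-6.9,0.6,-0.001,0,0,0,1.2,-6.9,0.6,-0.001,0,0,0,1.2,-6.9,0.6,-0.001,0,0,0,1.2,-6.9])

```text
time_s: 22.95
position: [0.5146, 0.0394, 0.2119]
tool_rot: [[-0.941, 0.0, 0.337], [-0.332, 0.175, -0.927], [-0.059, -0.985, -0.165]]
ft_force: [-0.9, 0.5, -1.9]
grip_width: 0.0577
```

>>> servo_tool(rows=[0.6,-0.001,0,0,0,1.2,-6.9,0.6,-0.001,0,0,0,1.2,-6.9,0.6,-0.001,0,0,0,1.2,-6.9,0.6,-0.001,0,0,0,1.2,-6.9,0.6,-0.001,0,0,0,1.2,-6.9,0.6,0,0,0,0,1.2,-6.9,0.6,0,0,0,0,1.2,-6.9,0.6,0,0,0,0,1.2,-6.9,0.6,0,0,0,0,1.2,-6.9,0.6,0,0,0,0,1.2,-6.9])

```text
time_s: 23.78
position: [0.5097, 0.0395, 0.2119]
tool_rot: [[-0.638, -0.001, -0.77], [0.758, 0.17, -0.629], [0.132, -0.985, -0.108]]
ft_force: [0.6, 0.4, -1.2]
grip_width: 0.0577
```

>>> servo_tool(rows=[0.6,0,0,0,0,1.2,-6.9,0.6,0,0,0,0,1.2,-6.9,0.6,0,0,0,0,0,0,0.6,0,0,0,0,0,0])

```text
time_s: 24.12
position: [0.51, 0.0391, 0.2124]
tool_rot: [[-0.442, -0.001, -0.897], [0.884, 0.169, -0.436], [0.152, -0.986, -0.074]]
ft_force: [0.2, -0.1, -1.1]
grip_width: 0.0576
```

```bash
python3 - <<'E'
from h import *
o,im=snap("wrist","w19"); print(np.round(o["q"],2).tolist(),np.round(o["position"],4),o["grip_width"],o["time_s"],np.round(o["ft_force"],1)); print(np.round(o["tool_rot"],3).tolist())
E
```

```text
[-14.24, 17.83, 80.54, 9.47, 84.17, 138.37] [0.51   0.0391 0.2124] 0.057550636256384416 24.1167 [ 0.2 -0.1 -1.1]
[[-0.442, -0.001, -0.897], [0.884, 0.169, -0.436], [0.152, -0.986, -0.074]]
```

View pics/w19.png

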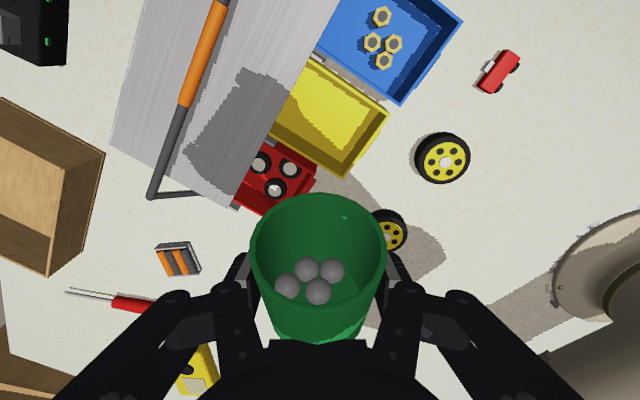

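```bash
cat > s3.py <<'E'
from plan import *
from rig import env
np.set_printoptions(suppress=True,precision=4)
c,s=np.cos(-.1008),np.sin(-.1008)
def rw(lx,ly,z): return np.array([.5732+c*lx-s*ly,-.0002+s*lx+c*ly,z])
o=env.observe(); R=np.array(o["tool_rot"]); P=np.array(o["position"]); q=np.array(o["q"]); h=.028
u=np.array([-.867,-.498,.002]); u/=np.linalg.norm(u)
G=P-SG*R[:,1]; print("G",G,"u",R@u,"tilt",np.degrees(np.arccos((R@u)[2])),"M",G+h*R@u)
k=np.cross([0,0,1],R@u); k[2]=0; k/=np.linalg.norm(k); print("axis",k, "vs jaw",R[:,2])
M=rw(-.055,.012,.105)
prev=P
for a in (18,24,30,36,42,48,52):
    R2=Ro.from_rotvec(np.radians(a)*k).as_matrix()@R; uu=R2@u
    Gt=M-h*uu; T=Gt+SG*R2[:,1]; q,e=ik(T,R2,q)
    low=M[2]-.03*np.hypot(uu[0],uu[1])
    print(a,"TCP",T,"d",T-prev,"tilt",round(np.degrees(np.arccos(uu[2])),1),"rimlow z",round(low,3),"q",np.round(q,1),round(e,2)); prev=T
E
python3 s3.py
```

```text
G [0.5101 0.0314 0.257 ] u [ 0.3815 -0.8516  0.3594] tilt 68.93388881038462 M [0.5208 0.0075 0.2671]
axis [0.9126 0.4088 0.    ] vs jaw [-0.8971 -0.4356 -0.0744]
18 TCP [0.5028 0.0626 0.0635] d [-0.0073  0.0236 -0.1492] tilt 86.9 rimlow z 0.075 q [-19.   32.   90.   22.9  75.4 126.1] 0.0
24 TCP [0.5011 0.0663 0.0687] d [-0.0017  0.0037  0.0053] tilt 92.9 rimlow z 0.075 q [-20.7  33.6  88.7  26.   80.5 124.4] 0.0
30 TCP [0.4997 0.0695 0.0744] d [-0.0014  0.0032  0.0057] tilt 98.9 rimlow z 0.075 q [-22.1  35.3  87.4  29.   85.4 123. ] 0.0
36 TCP [0.4985 0.0721 0.0804] d [-0.0012  0.0026  0.006 ] tilt 104.9 rimlow z 0.076 q [-23.5  37.3  86.2  31.7  90.3 122. ] 0.0
42 TCP [0.4976 0.0742 0.0867] d [-0.0009  0.0021  0.0063] tilt 110.9 rimlow z 0.077 q [-24.6  39.3  85.1  34.3  95.1 121.2] 0.0
48 TCP [0.4969 0.0756 0.0932] d [-0.0006  0.0014  0.0065] tilt 116.9 rimlow z 0.078 q [-25.7  41.4  84.   36.9  99.7 120.7] 0.0
52 TCP [0.4967 0.0763 0.0975] d [-0.0003  0.0006  0.0044] tilt 120.9 rimlow z 0.079 q [-26.2  42.9  83.4  38.6 102.7 120.6] 0.0
```

>>> servo_tool(rows=[0.6,-0.001,0.004,-0.02,2.5,1.1,0,0.6,-0.002,0.005,-0.037,3.6,1.6,0,0.6,-0.002,0.005,-0.037,3.6,1.6,0,0.6,-0.001,0.005,-0.035,3.6,1.6,0,0.6,-0.001,0.005,-0.02,3.1,1.4,0,0.6,0,0,0,0,0,0,0.6,0,0,0,0,0,0])

```text
time_s: 24.75
position: [0.5035, 0.0623, 0.064]
tool_rot: [[-0.4, -0.12, -0.908], [0.8, 0.438, -0.41], [0.447, -0.891, -0.079]]
ft_force: [-0.1, -0.8, -1.2]
grip_width: 0.0582
```

```bash
python3 - <<'E'
from h import *
o,im=snap("wrist","w20"); print(np.round(o["q"],2).tolist(),np.round(o["position"],4),o["grip_width"],o["time_s"],np.round(o["ft_force"],1)); print(np.round(o["tool_rot"],3).tolist())
snap("scene","s20"); crop("s20",240,120,460,285,3.6,"s20a")
E
python3 s3.py
```

```text
[-18.98, 31.9, 89.93, 22.83, 75.38, 126.42] [0.5035 0.0623 0.064 ] 0.05823098674926114 24.75 [-0.1 -0.8 -1.2]
[[-0.4, -0.12, -0.908], [0.8, 0.438, -0.41], [0.447, -0.891, -0.079]]
G [0.5096 0.0427 0.1061] u [ 0.4051 -0.9124  0.059 ] tilt 86.61662255640584 M [0.5209 0.0172 0.1078]
axis [0.914  0.4058 0.    ] vs jaw [-0.908  -0.4107 -0.0829]
18 TCP [0.4988 0.0721 0.0801] d [-0.0055  0.0097  0.0141] tilt 104.6 rimlow z 0.076 q [-23.5  37.1  86.4  31.7  89.9 122. ] 0.0
24 TCP [0.4979 0.0742 0.0864] d [-0.0009  0.0021  0.0063] tilt 110.6 rimlow z 0.077 q [-24.7  39.1  85.3  34.4  94.6 121.2] 0.0
30 TCP [0.4973 0.0757 0.0928] d [-0.0007  0.0015  0.0065] tilt 116.6 rimlow z 0.078 q [-25.7  41.2  84.2  37.   99.2 120.7] 0.0
36 TCP [0.4969 0.0765 0.0994] d [-0.0004  0.0009  0.0066] tilt 122.6 rimlow z 0.08 q [-26.6  43.4  83.3  39.5 103.7 120.5] 0.0
42 TCP [0.4968 0.0768 0.1061] d [-0.0001  0.0002  0.0067] tilt 128.6 rimlow z 0.082 q [-27.3  45.6  82.4  42.1 108.1 120.4] 0.0
48 TCP [0.497  0.0763 0.1127] d [ 0.0002 -0.0004  0.0066] tilt 134.6 rimlow z 0.084 q [-27.9  47.9  81.7  44.7 112.3 120.5] 0.0
52 TCP [0.4972 0.0757 0.1171] d [ 0.0003 -0.0006  0.0044] tilt 138.6 rimlow z 0.085 q [-28.2  49.4  81.3  46.4 115.  120.7] 0.0
```

View pics/w20.png

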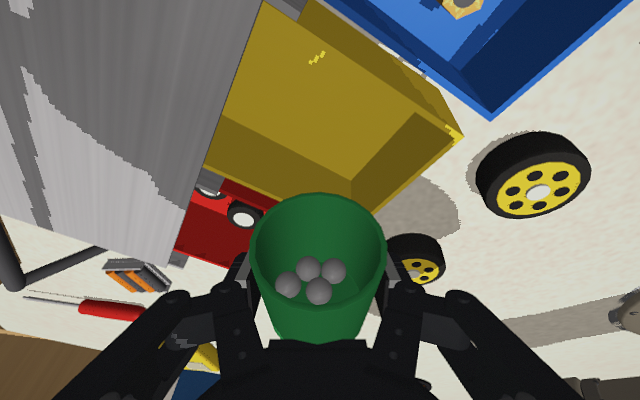

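View pics/s20a.png

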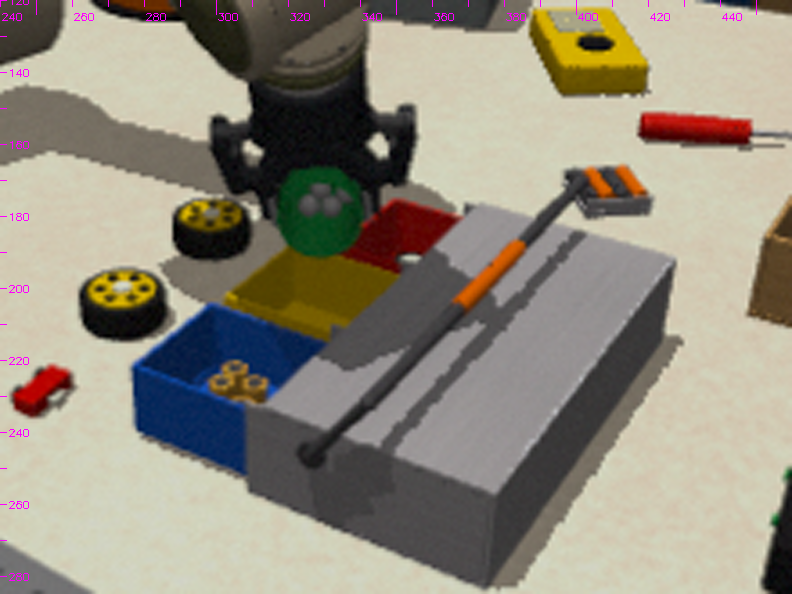

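```bash
python3 - <<'E'
from h import *
M=np.array([.5209,.0172,.1078]); uu=np.array([.405,-.912,.059])
print(proj("scene",[M,M-uu*.07,[M[0],M[1],.01]]))
E
```

```text
[[327.6181293  179.52735771]
 [328.04895369 168.16728459]
 [327.0244022  212.37430013]]
```

>>> servo_tool(rows=[0.6,-0.0008,0.0016,0.0027,2.8,1.2,0,0.6,-0.0008,0.0016,0.0027,2.8,1.2,0,0.6,-0.0008,0.0016,0.0027,2.8,1.2,0,0.6,-0.0008,0.0016,0.0027,2.8,1.2,0,0.6,-0.0008,0.0016,0.0027,2.8,1.2,0,0.6,-0.0008,0.0016,0.0027,2.8,1.2,0,0.6,-0.0004,0.0009,0.0032,2.8,1.2,0,0.6,-0.0004,0.0009,0.0032,2.8,1.2,0,0.6,-0.0004,0.0009,0.0032,2.8,1.2,0,0.6,-0.0004,0.0009,0.0032,2.8,1.2,0])

```text
time_s: 25.68
position: [0.4978, 0.0756, 0.0955]
tool_rot: [[-0.266, -0.271, -0.925], [0.479, 0.796, -0.371], [0.837, -0.541, -0.082]]
ft_force: [-0.1, -0.7, -0.9]
grip_width: 0.0574
```

```bash
python3 - <<'E'
from h import *
o,im=snap("wrist","w21"); print(np.round(o["position"],4),o["grip_width"],o["time_s"],np.round(o["ft_force"],1))
snap("scene","s21"); crop("s21",240,120,460,285,3.6,"s21a")
E
```

```text
[0.4978 0.0756 0.0955] 0.05739904300834101 25.6833 [-0.1 -0.7 -0.9]
```

View pics/w21.png

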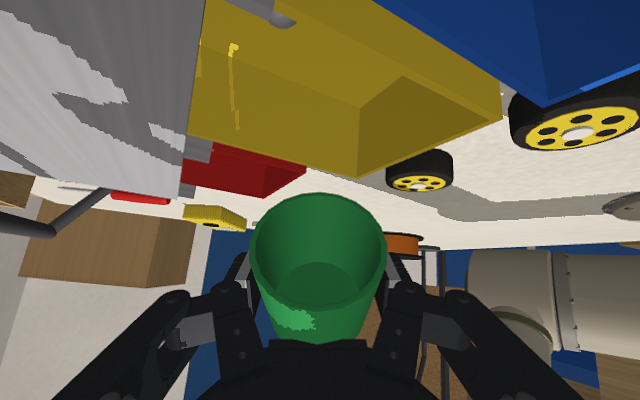

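View pics/s21a.png

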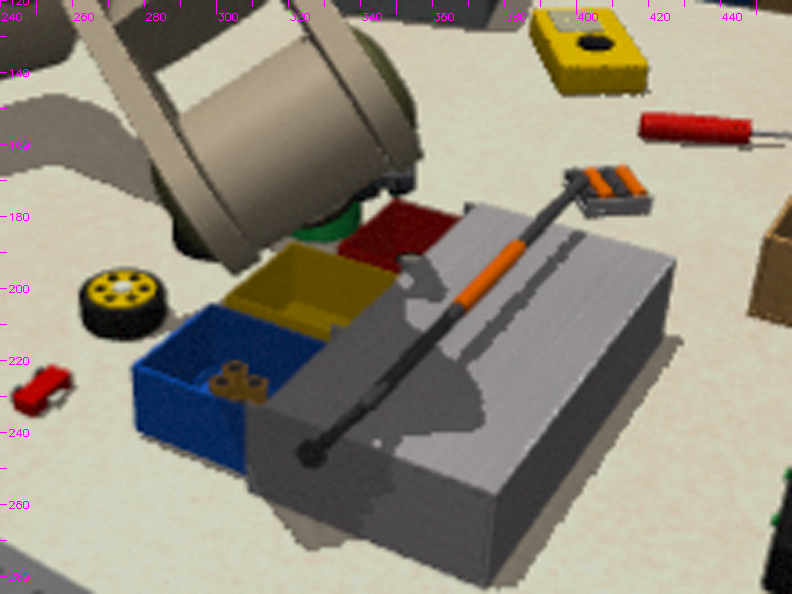

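>>> servo_tool(rows=[0.6,0,0,0.02,-5,-2.2,0,0.6,0.002,-0.005,0.02,-5.6,-2.5,0,0.6,0.002,-0.005,0.02,-5.6,-2.5,0,0.6,0.002,-0.005,0.02,-5.6,-2.5,0,0.6,0.002,-0.005,0.015,-5.6,-2.5,0,0.6,0.002,-0.006,0.015,-5.6,-2.5,0,0.6,0.001,-0.006,0.01,-5.6,-2.5,0,0.6,0.001,-0.005,0,-5.5,-2.4,0,0.6,0,0,0,0,0,0,0.6,0,0,0,0,0,0])

```text
time_s: 26.62
position: [0.5086, 0.0399, 0.215]
tool_rot: [[-0.445, 0.007, -0.896], [0.883, 0.173, -0.437], [0.152, -0.985, -0.083]]
ft_force: [0.2, -0.2, -0.7]
grip_width: 0.0579
```

```bash
python3 - <<'E'
from h import *
o,im=snap("wrist","w22"); print(np.round(o["q"],2).tolist(),np.round(o["position"],4),o["grip_width"],o["time_s"],np.round(o["ft_force"],1)); print(np.round(o["tool_rot"],3).tolist())
E
```

```text
[-14.38, 17.36, 80.81, 9.82, 84.02, 138.04] [0.5086 0.0399 0.215 ] 0.057906295488692125 26.6167 [ 0.2 -0.2 -0.7]
[[-0.445, 0.007, -0.896], [0.883, 0.173, -0.437], [0.152, -0.985, -0.083]]
```

View pics/w22.png

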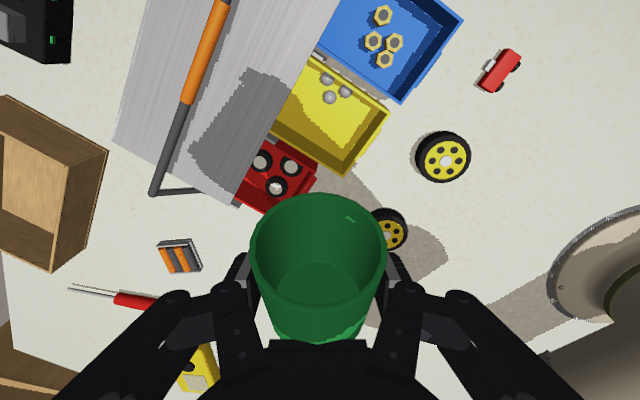

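>>> servo_tool(rows=[0.6,-0.001,0.006,0,0,-1.2,6.9,0.6,-0.001,0.006,0,0,-1.2,6.9,0.6,-0.001,0.006,0,0,-1.2,6.9,0.6,-0.001,0.006,0,0,-1.2,6.9,0.6,-0.001,0.006,0,0,-1.2,6.9,0.6,-0.001,0.006,0,0,-1.2,6.9,0.6,-0.001,0.006,0,0,-1.2,6.9,0.6,-0.001,0.006,0,0,-1.2,6.9,0.6,-0.001,0.006,0,0,-1.2,6.9,0.6,-0.001,0.006,0,0,-1.2,6.9])

```text
time_s: 27.5
position: [0.4992, 0.0984, 0.2127]
tool_rot: [[-0.993, -0.002, 0.114], [-0.112, 0.179, -0.977], [-0.019, -0.984, -0.178]]
ft_force: [0.5, 0.2, -0.4]
grip_width: 0.0579
```

>>> servo_tool(rows=[0.6,-0.001,0.006,0,0,-1.2,6.9,0.6,-0.001,0.006,0,0,-1.2,6.9,0.6,-0.001,0.006,0,0,-1.2,6.9,0.6,-0.001,0.006,0,0,-1.2,6.9,0.6,-0.001,0.006,0,0,-1.2,6.9,0.6,-0.001,0.006,0,0,-1.2,6.9,0.6,-0.001,0.006,0,0,-1.2,6.9,0.6,-0.001,0.006,0,0,-1.2,6.9,0.6,-0.001,0.006,0,0,-1.2,6.9,0.6,-0.001,0.006,0,0,-1.2,6.9])

```text
time_s: 28.33
position: [0.4893, 0.1585, 0.2127]
tool_rot: [[-0.232, -0.007, 0.973], [-0.958, 0.176, -0.227], [-0.169, -0.984, -0.048]]
ft_force: [-0.0, 0.9, -1.2]
grip_width: 0.0579
```

>>> servo_tool(rows=[0.6,0,0,0,0,-1.2,6.9,0.6,0,0,0,0,-1.2,6.9,0.6,0,0,0,0,0,0,0.6,0,0,0,0,0,0])

```text
time_s: 28.67
position: [0.4893, 0.1582, 0.2129]
tool_rot: [[0.001, -0.007, 1.0], [-0.985, 0.174, 0.002], [-0.174, -0.985, -0.007]]
ft_force: [-0.2, 0.0, -0.3]
grip_width: 0.0581
```

```bash
python3 - <<'E'
from plan import *
from rig import env
o=env.observe(); R=np.array(o["tool_rot"]); print(np.round(o["q"],2).tolist(),np.round(o["position"],4),o["grip_width"],o["time_s"]); print(np.round(R,3).tolist())
R0=np.array([[.002,.002,1],[-.498,.867,-.001],[-.867,-.498,.002]])
rv=np.degrees(Ro.from_matrix(R0@R.T).as_rotvec()); print("rotvec to grasp pose",np.round(rv,2), np.array([.454,.329,.1975])-o["position"])
E
```

```text
[-0.92, 17.13, 81.54, 10.09, 82.03, -2.47] [0.4893 0.1582 0.2129] 0.05807640960492204 28.6667
[[0.001, -0.007, 1.0], [-0.985, 0.174, 0.002], [-0.174, -0.985, -0.007]]
rotvec to grasp pose [50.13 -0.46 -0.26] [-0.03532633  0.17077098 -0.01539167]
```

>>> servo_tool(rows=[0.6,-0.0044,0.0214,-0.002,6.26,-0.06,-0.03,0.6,-0.0044,0.0214,-0.002,6.26,-0.06,-0.03,0.6,-0.0044,0.0214,-0.002,6.26,-0.06,-0.03,0.6,-0.0044,0.0214,-0.002,6.26,-0.06,-0.03,0.6,-0.0044,0.0214,-0.002,6.26,-0.06,-0.03,0.6,-0.0044,0.0214,-0.002,6.26,-0.06,-0.03,0.6,-0.0044,0.0214,-0.002,6.26,-0.06,-0.03,0.6,-0.0044,0.0214,-0.002,6.26,-0.06,-0.03,0.6,0,0,-0.02,0,0,0,0.6,0,0,-0.03,0,0,0])

```text
time_s: 29.5
position: [0.4546, 0.3298, 0.1475]
tool_rot: [[0.005, 0.006, 1.0], [-0.499, 0.867, -0.003], [-0.867, -0.499, 0.007]]
ft_force: [1.9, -0.2, -0.6]
grip_width: 0.0576
```

>>> servo_tool(rows=[0.6,0,0.004,-0.035,0,0,0,0.6,0,0.004,-0.035,0,0,0,0.6,0,0.004,-0.025,0,0,0,0.6,0,0,-0.01,0,0,0,0.6,0,0,0,0,0,0,0.6,0,0,0,0,0,0])

```text
time_s: 30.0
position: [0.4545, 0.3416, 0.0423]
tool_rot: [[0.003, 0.004, 1.0], [-0.499, 0.866, -0.002], [-0.866, -0.499, 0.005]]
ft_force: [0.1, 0.5, -0.7]
grip_width: 0.0581
```

```bash
python3 - <<'E'
from h import *
o,im=snap("wrist","w23"); print(np.round(o["q"],2).tolist(),np.round(o["position"],4),o["grip_width"],o["time_s"],np.round(o["ft_force"],1)); print(np.round(o["tool_rot"],3).tolist())
E
```

```text
[-2.36, 41.08, 107.35, 71.59, 65.87, -55.35] [0.4545 0.3416 0.0423] 0.05811940456194005 30.0 [ 0.1  0.5 -0.7]
[[0.003, 0.004, 1.0], [-0.499, 0.866, -0.002], [-0.866, -0.499, 0.005]]
```

View pics/w23.png

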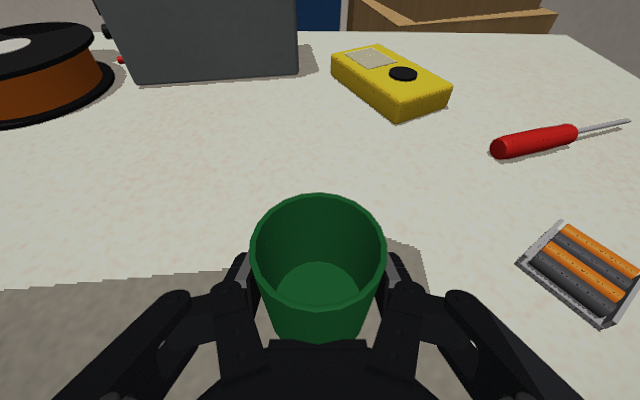

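Empty cup, upright in the grip. Lower the remaining ~22 mm, checking for contact.

>>> servo_tool(rows=[0.6,0,0.001,-0.012,0,0,0,0.6,0,0,-0.006,0,0,0,0.6,0,0,0,0,0,0])

```text
time_s: 30.3
position: [0.4542, 0.3427, 0.0245]
tool_rot: [[0.006, 0.004, 1.0], [-0.5, 0.866, -0.001], [-0.866, -0.5, 0.008]]
ft_force: [-0.0, 0.2, -0.4]
grip_width: 0.0579
```

>>> servo_tool(rows=[0.6,0,0,-0.003,0,0,0,0.6,0,0,0,0,0,0])

```text
time_s: 30.47
position: [0.4541, 0.3428, 0.0218]
tool_rot: [[0.007, 0.004, 1.0], [-0.5, 0.866, -0.0], [-0.866, -0.5, 0.008]]
ft_force: [-0.0, 0.6, -1.2]
grip_width: 0.0576
```

>>> servo_tool(rows=[0.6,0,0,-0.002,0,0,0,0.6,0,0,0,0,0,0])

```text
time_s: 30.63
position: [0.454, 0.3428, 0.0196]
tool_rot: [[0.007, 0.004, 1.0], [-0.5, 0.866, 0.0], [-0.866, -0.5, 0.008]]
ft_force: [-0.5, 0.8, -1.7]
grip_width: 0.0578
```

>>> servo_tool(rows=[0.6,0,0,-0.001,0,0,0,0.6,0,0,0,0,0,0])

```text
time_s: 30.8
position: [0.4541, 0.343, 0.0195]
tool_rot: [[0.007, 0.004, 1.0], [-0.498, 0.867, 0.0], [-0.867, -0.498, 0.008]]
ft_force: [-0.8, -2.8, 7.2]
grip_width: 0.0577
```

>>> servo_tool(rows=[0.6,0,0,-0.001,0,0,0,0.6,0,0,0,0,0,0])

```text
time_s: 30.97
position: [0.4542, 0.3432, 0.0195]
tool_rot: [[0.007, 0.004, 1.0], [-0.496, 0.868, -0.0], [-0.868, -0.496, 0.009]]
ft_force: [-2.1, -3.7, 15.1]
grip_width: 0.058
```

>>> servo_tool(rows=[0.6,0,0,0.0013,0,0,0,0.75,0,0,0,0,0,0,1,0,0,0,0,0,0,1,0,0,0,0,0,0,1,0,0,0,0,0,0,1,0,0,0,0,0,0])

```text
time_s: 31.47
position: [0.4539, 0.3429, 0.0187]
tool_rot: [[0.007, 0.004, 1.0], [-0.5, 0.866, 0.0], [-0.866, -0.5, 0.008]]
ft_force: [-0.6, 0.4, 0.7]
grip_width: 0.0854
```

>>> servo_tool(rows=[1,0,-0.015,0.009,0,0,0,1,0,-0.025,0.014,0,0,0,1,0,-0.03,0.017,0,0,0,1,0,-0.03,0.017,0,0,0,1,0,-0.03,0.02,0,0,0,1,0,0,0,0,0,0,1,0,0,0,0,0,0])

```text
time_s: 32.05
position: [0.4548, 0.2117, 0.0963]
tool_rot: [[0.007, 0.007, 1.0], [-0.5, 0.866, -0.002], [-0.866, -0.5, 0.01]]
ft_force: [0.0, -0.6, -0.4]
grip_width: 0.0854
```

```bash
python3 - <<'E'
from h import *
o,im=snap("wrist","w24"); print(np.round(o["q"],2).tolist(),np.round(o["position"],4),o["grip_width"],o["time_s"],np.round(o["ft_force"],1)); print(np.round(o["tool_rot"],3).tolist())
E
```

```text
[-18.9, 34.05, 107.47, 57.39, 77.22, -53.4] [0.4548 0.2117 0.0963] 0.08542089947717184 32.05 [ 0.  -0.6 -0.4]
[[0.007, 0.007, 1.0], [-0.5, 0.866, -0.002], [-0.866, -0.5, 0.01]]
```

View pics/w24.png

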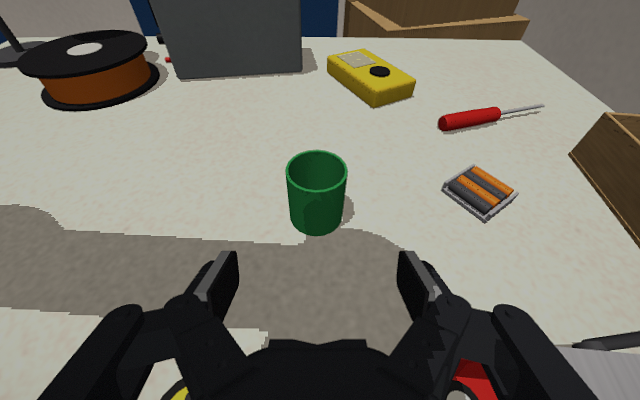

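```bash
cat > rk.py <<'E'
import numpy as np
c,s=np.cos(-.1008),np.sin(-.1008)
def rw(lx,ly,z=0): return np.array([.5732+c*lx-s*ly,-.0002+s*lx+c*ly,z])
def rl(X): d=np.array(X[:2])-[.5732,-.0002]; return np.array([c*d[0]+s*d[1],-s*d[0]+c*d[1]])
rx=np.array([c,s,0]); ry=np.array([-s,c,0])
E
python3 - <<'E'
from plan import *; from rk import *; from h import px
from rig import env
np.set_printoptions(suppress=True,precision=4)
for n,u,z in (("wheelL",(266.5,246.5),.026),("wheelR",(311.5,249),.026),("ir",(350,249),.014)): X=px("top",u,z); print(n,X,rl(X))
o=env.observe(); R=np.array(o["tool_rot"]); P=np.array(o["position"]); q=np.array(o["q"])
a=np.radians(10); y=rx*np.sin(a)-np.array([0,0,1])*np.cos(a); x=rx*np.cos(a)+np.array([0,0,1])*np.sin(a); Rp=np.c_[x,y,np.cross(x,y)]
print(Rp, "rotvec",np.degrees(Ro.from_matrix(Rp@R.T).as_rotvec()))
for ly in (.1,0,-.1):
  for lx,z in ((-.14,.2),(-.14,.008),(-.013,.008)):
    qq,e=ik(rw(lx,ly,z),Rp,np.array([-20,25,90,0,60,-90])); print(ly,lx,z,rw(lx,ly,z),np.round(qq,1),round(e,2))
E
```

```text
wheelL [0.3844 0.115  0.026 ] [-0.1994  0.0956]
wheelR [ 0.3796 -0.013   0.026 ] [-0.1913 -0.0322]
ir [ 0.3809 -0.1235  0.014 ] [-0.1789 -0.1421]
[[ 0.9798  0.1728  0.1006]
 [-0.0991 -0.0175  0.9949]
 [ 0.1736 -0.9848  0.    ]] rotvec [-56.64   -50.5556  72.4886]
0.1 -0.14 0.2 [0.444  0.1134 0.2   ] [  0.1   8.6  95.5  -1.1  66.  -83.7] 0.0
0.1 -0.14 0.008 [0.444  0.1134 0.008 ] [  0.1  26.1 111.7  -1.9  32.4 -82.6] 0.0
0.1 -0.013 0.008 [0.5703 0.1006 0.008 ] [ -1.3  33.9  92.8  -1.1  43.4 -84.8] 0.0
0 -0.14 0.2 [0.4339 0.0139 0.2   ] [-14.9   5.8  98.9   1.7  65.4 -99.7] 0.0
0 -0.14 0.008 [0.4339 0.0139 0.008 ] [ -14.9   24.4  115.8    3.2   30.  -101.8] 0.0
0 -0.013 0.008 [0.5603 0.0011 0.008 ] [-12.6  32.5  96.1   1.8  41.5 -98.1] 0.0
-0.1 -0.14 0.2 [ 0.4238 -0.0856  0.2   ] [ -29.9    5.6   99.1    4.5   66.2 -115.6] 0.0
-0.1 -0.14 0.008 [ 0.4238 -0.0856  0.008 ] [ -29.9   24.3  116.1    8.    30.8 -120.7] 0.0
-0.1 -0.013 0.008 [ 0.5502 -0.0984  0.008 ] [ -23.9   32.4   96.4    4.6   41.8 -111.3] 0.0
```

>>> servo_tool(rows=[0.5,0,-0.005,0.03,-3.78,-3.37,4.83,0.3,0,-0.013,0.03,-3.78,-3.37,4.83,0.1,-0.002,-0.014,0.03,-3.78,-3.37,4.83,0,-0.002,-0.014,0.03,-3.78,-3.37,4.83,0,-0.002,-0.014,0,-3.78,-3.37,4.83,0,-0.002,-0.014,0,-3.78,-3.37,4.83,0,-0.002,-0.014,0,-3.78,-3.37,4.83,0,-0.002,-0.014,0,-3.78,-3.37,4.83,0,-0.002,-0.014,0,-3.78,-3.37,4.83,0,-0.002,-0.014,0,-3.78,-3.37,4.83])

```text
time_s: 32.93
position: [0.4377, 0.0835, 0.215]
tool_rot: [[0.85, -0.064, 0.522], [-0.486, 0.285, 0.826], [-0.202, -0.956, 0.211]]
ft_force: [-0.2, 0.6, -0.2]
grip_width: -0.0002
```

>>> servo_tool(rows=[0,-0.002,-0.014,0,-3.78,-3.37,4.83,0,-0.002,-0.014,0,-3.78,-3.37,4.83,0,-0.002,-0.014,0,-3.78,-3.37,4.83,0,-0.001,-0.014,0,-3.78,-3.37,4.83,0,0,-0.013,0,-3.72,-3.38,4.87,0,0,0,0,0,0,0,0,0,0,0,0,0,0])

```text
time_s: 33.52
position: [0.4303, 0.0153, 0.2152]
tool_rot: [[0.98, 0.171, 0.101], [-0.1, -0.015, 0.995], [0.171, -0.985, 0.002]]
ft_force: [0.4, -0.2, 0.5]
grip_width: 0.0
```

```bash
cat > rel.py <<'E'
from plan import *; from rk import *
from rig import env
np.set_printoptions(suppress=True,precision=4)
a=np.radians(10); y=rx*np.sin(a)-np.array([0,0,1])*np.cos(a); x=rx*np.cos(a)+np.array([0,0,1])*np.sin(a); Rp=np.c_[x,y,np.cross(x,y)]
o=env.observe(); R=np.array(o["tool_rot"]); P=np.array(o["position"])
print("t",round(o["time_s"],2),"P",P,"rack local",rl(P),"rot left to push",np.degrees(Ro.from_matrix(Rp@R.T).as_rotvec()),"F",np.round(o["ft_force"],1),"w",round(o["grip_width"],4))
E
python3 - <<'E'
import rel
from h import *
o,im=snap("wrist","w25"); print(np.round(o["q"],1))
E
```

```text
t 33.52 P [0.4303 0.0153 0.2152] rack local [-0.1437  0.001 ] rot left to push [-0.1339 -0.1149  0.0369] F [ 0.4 -0.2  0.5] w 0.0
[-14.9   4.6  97.5   1.8  68.2 -99.6]
```

View pics/w25.png

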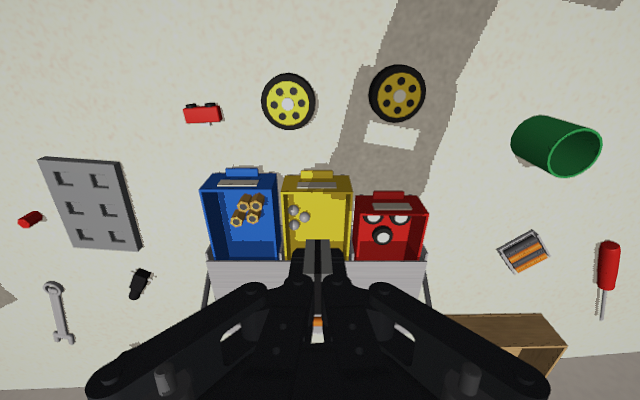

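```bash
python3 - <<'E'
from h import *
crop("w25",195,160,435,270,3.3,"w25a")
snap("scene","s25"); crop("s25",220,120,460,300,3.3,"s25a")
E
```

```text
(no output)
```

View pics/w25a.png

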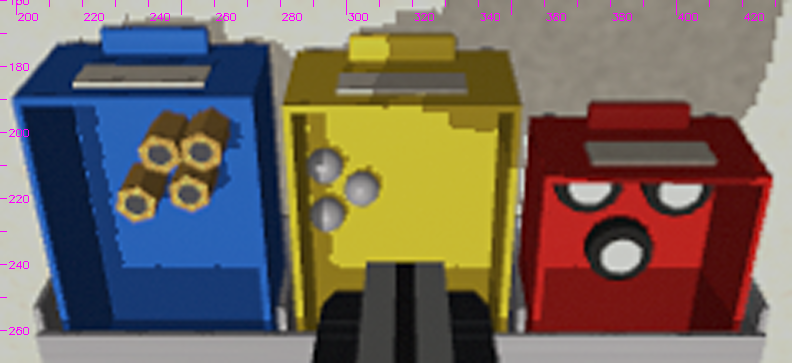

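View pics/s25a.png

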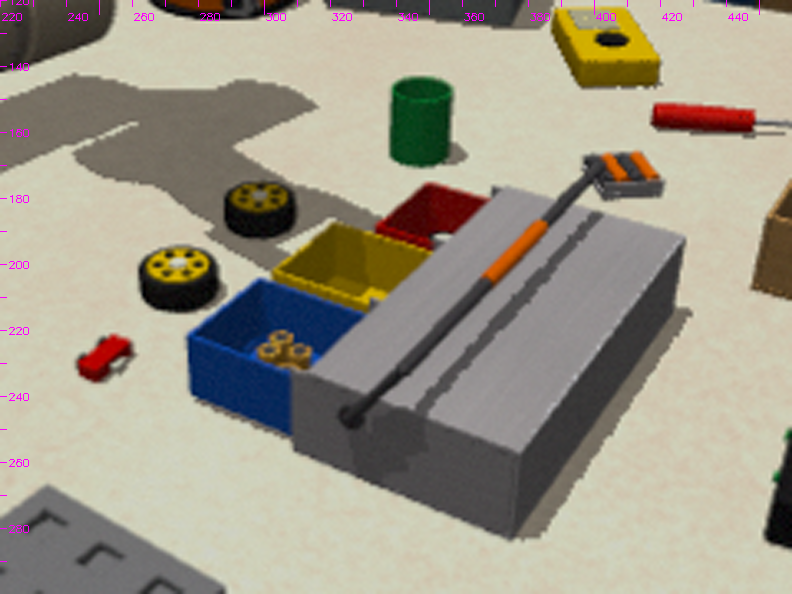

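>>> servo_tool(rows=[0,0.008,0.033,0,0,0,0,0,0.008,0.033,0,0,0,0,0,0.008,0.031,0,0,0,0,0,0,0,0,0,0,0,0,0,0,0,0,0,0])

```text
time_s: 34.03
position: [0.4552, 0.1125, 0.2151]
tool_rot: [[0.98, 0.171, 0.099], [-0.097, -0.017, 0.995], [0.172, -0.985, 0.0]]
ft_force: [0.2, -0.6, -0.2]
grip_width: -0.0003
```

```bash
python3 - <<'E'
import rel
from h import *
o,im=snap("wrist","w26"); crop("w26",195,160,435,280,3.3,"w26a")
snap("top","t26"); crop("t26",170,100,370,260,4,"t26a")
E
```

```text
t 34.03 P [0.4552 0.1125 0.2151] rack local [-0.1287  0.1003] rot left to push [-0.0303 -0.0883 -0.1214] F [ 0.2 -0.6 -0.2] w -0.0003
```

View pics/w26.png

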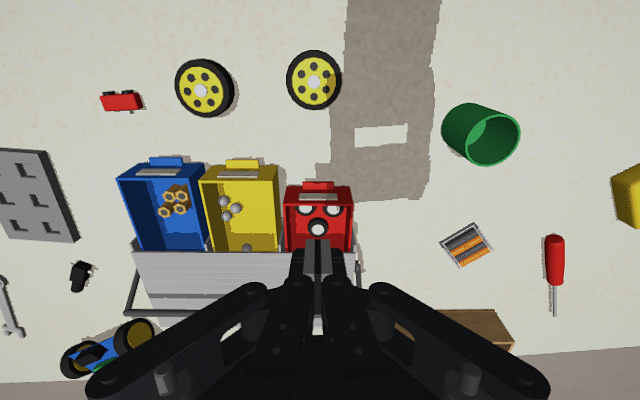

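View pics/t26a.png

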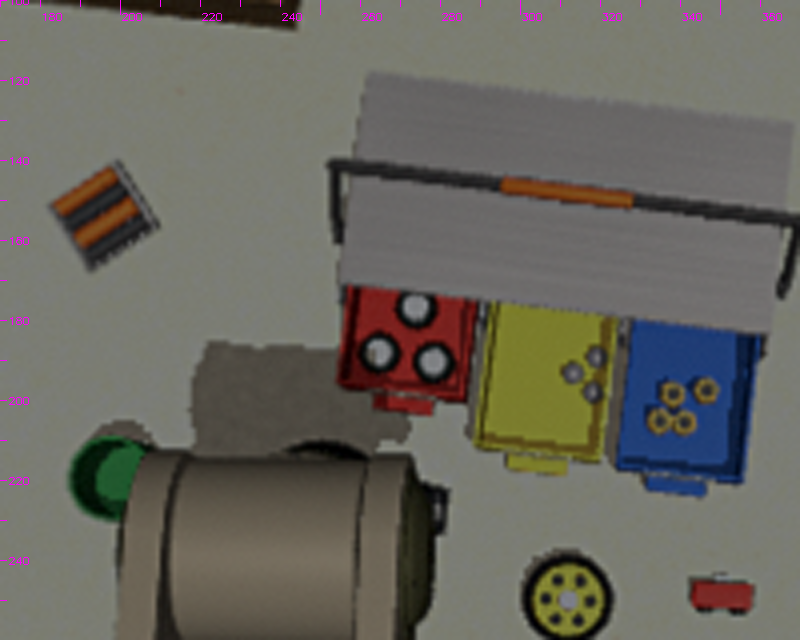

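>>> servo_tool(rows=[0,0,0,-0.03,0,0,0,0,0,0,-0.038,0,0,0,0,0,0,-0.038,0,0,0,0,0,0,-0.038,0,0,0,0,0,0,-0.035,0,0,0,0,0,0,-0.02,0,0,0,0,0,0,-0.008,0,0,0,0,0,0,0,0,0,0,0,0,0,0,0,0,0])

```text
time_s: 34.88
position: [0.4556, 0.1103, 0.0095]
tool_rot: [[0.979, 0.174, 0.102], [-0.1, -0.018, 0.995], [0.175, -0.985, -0.0]]
ft_force: [0.8, -0.7, -0.8]
grip_width: -0.0004
```

>>> servo_tool(rows=[0,0.01,-0.001,0,0,0,0,0,0.02,-0.002,0,0,0,0,0,0.015,-0.0015,0,0,0,0,0,0.015,-0.0015,0,0,0,0,0,0.015,-0.0015,0,0,0,0,0,0.015,-0.0015,0,0,0,0,0,0.01,-0.001,0,0,0,0,0,0,0,0,0,0,0])

```text
time_s: 35.55
position: [0.5576, 0.1003, 0.0109]
tool_rot: [[0.979, 0.178, 0.101], [-0.1, -0.018, 0.995], [0.179, -0.984, 0.0]]
ft_force: [-0.7, -0.5, -0.3]
grip_width: -0.0006
```

```bash
python3 - <<'E'
import rel
from h import *
o,im=snap("wrist","w27"); 
E
```

```text
t 35.55 P [0.5576 0.1003 0.0109] rack local [-0.0256  0.0984] rot left to push [0.0269 0.3169 0.043 ] F [-0.7 -0.5 -0.3] w -0.0006
```

View pics/w27.png

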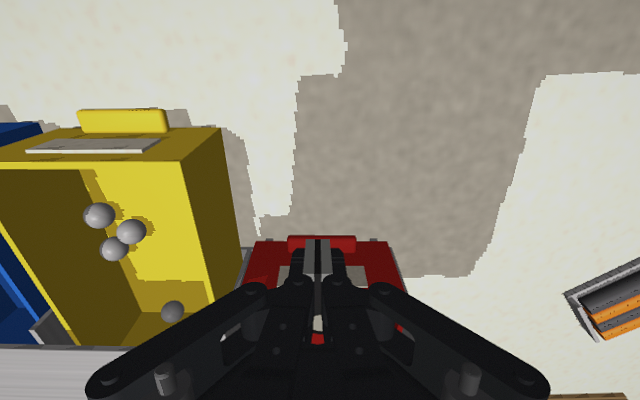

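>>> servo_tool(rows=[0,0.008,-0.0008,0,0,0,0,0,0.006,-0.0006,0,0,0,0,0,0.003,-0.0003,0,0,0,0,0,0,0,0,0,0,0])

```text
time_s: 35.93
position: [0.5695, 0.0995, 0.0086]
tool_rot: [[0.981, 0.167, 0.1], [-0.099, -0.018, 0.995], [0.168, -0.986, -0.001]]
ft_force: [-11.8, 1.6, 6.5]
grip_width: 0.0003
```

>>> servo_tool(rows=[0,0.003,-0.0003,0,0,0,0,0,0,0,0,0,0,0])

```text
time_s: 36.1
position: [0.5695, 0.0995, 0.008]
tool_rot: [[0.982, 0.161, 0.1], [-0.098, -0.017, 0.995], [0.162, -0.987, -0.001]]
ft_force: [-23.2, 0.6, 13.5]
grip_width: -0.0
```

>>> servo_tool(rows=[0,-0.004,0.0004,0,0,0,0,0,0,0,0,0,0,0])

```text
time_s: 36.27
position: [0.5695, 0.0996, 0.0087]
tool_rot: [[0.98, 0.171, 0.1], [-0.099, -0.018, 0.995], [0.172, -0.985, -0.0]]
ft_force: [-7.6, 2.1, 1.9]
grip_width: 0.0001
```

```bash
python3 - <<'E'
import rel
from h import *
o,im=snap("wrist","w28"); crop("w28",200,210,440,350,3.3,"w28a")
o,im=snap("top","t28"); crop("t28",240,110,400,230,5,"t28a")
snap("scene","s28"); crop("s28",240,120,460,285,3.6,"s28a")
E
```

```text
t 36.27 P [0.5695 0.0996 0.0087] rack local [-0.0137  0.0989] rot left to push [ 0.0116 -0.1211 -0.0234] F [-7.6  2.1  1.9] w 0.0001
```

View pics/w28a.png

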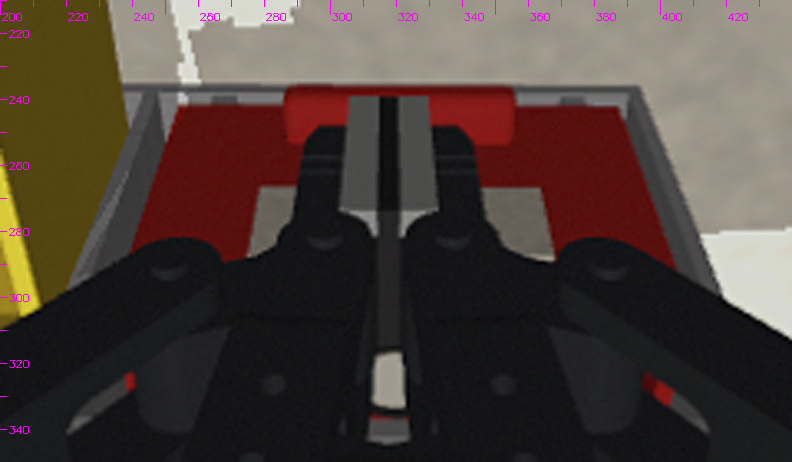

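View pics/t28a.png

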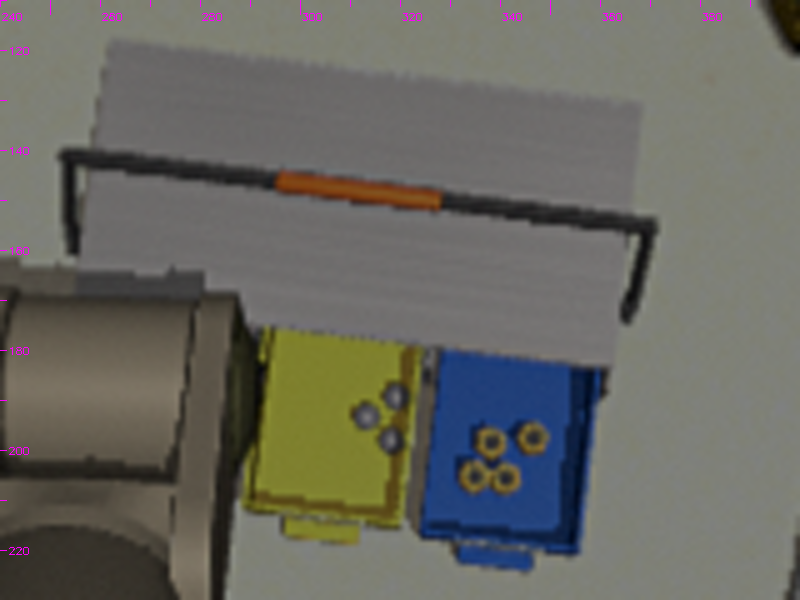

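View pics/s28a.png

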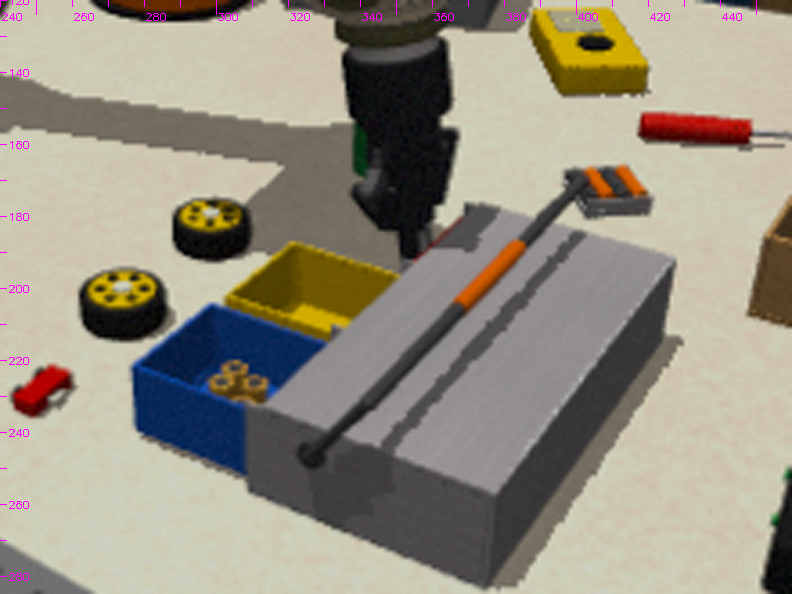

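>>> servo_tool(rows=[0,-0.03,0.003,0,0,0,0,0,-0.03,0.003,0.02,0,0,0,0,-0.02,0.002,0.03,0,0,0,0,-0.01,0.001,0.035,0,0,0,0,0,0,0.03,0,0,0,0,0,0,0,0,0,0,0,0,0,0,0,0,0])

```text
time_s: 37.0
position: [0.4823, 0.1083, 0.1257]
tool_rot: [[0.979, 0.179, 0.1], [-0.099, -0.018, 0.995], [0.179, -0.984, 0.0]]
ft_force: [0.2, 0.6, -0.9]
grip_width: 0.0
```

```bash
python3 - <<'E'
import rel
from h import *; from rk import *
o,im=snap("wrist","w29"); crop("w29",200,150,440,300,3.3,"w29a")
for n,L in (("home bottom",[(0,.1+.045,.007),(0,.1-.045,.007)]),("home rim",[(0,.145,.059),(0,.055,.059)]),("roof",[(0,.152,.072),(0,.05,.072)]),("lip",[(-.012,.122,.021),(-.012,.078,.021)]),("5mm out rim",[(-.005,.145,.059),(-.005,.055,.059)])):
    print(n,np.round(proj("wrist",[rw(*l) for l in L],o),1).tolist())
E
```

```text
t 37.0 P [0.4823 0.1083 0.1257] rack local [-0.1013  0.0988] rot left to push [ 0.0239  0.3365 -0.0118] F [ 0.2  0.6 -0.9] w 0.0
home bottom [[354.0, 244.7], [279.6, 244.7]]
home rim [[359.8, 276.0], [273.7, 276.0]]
roof [[368.5, 285.4], [267.0, 285.4]]
lip [[336.0, 244.1], [297.6, 244.1]]
5mm out rim [[360.2, 272.4], [273.4, 272.4]]
```

View pics/w29.png

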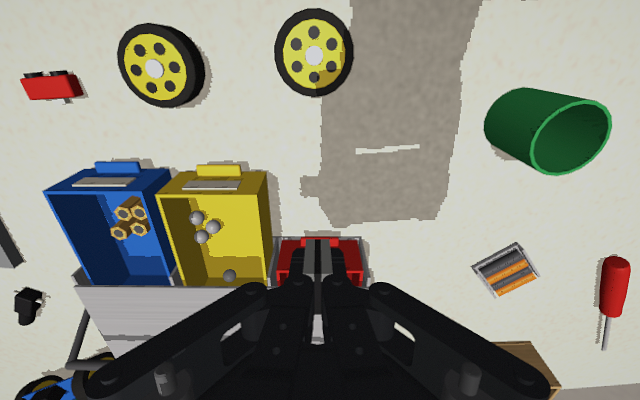

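View pics/w29a.png

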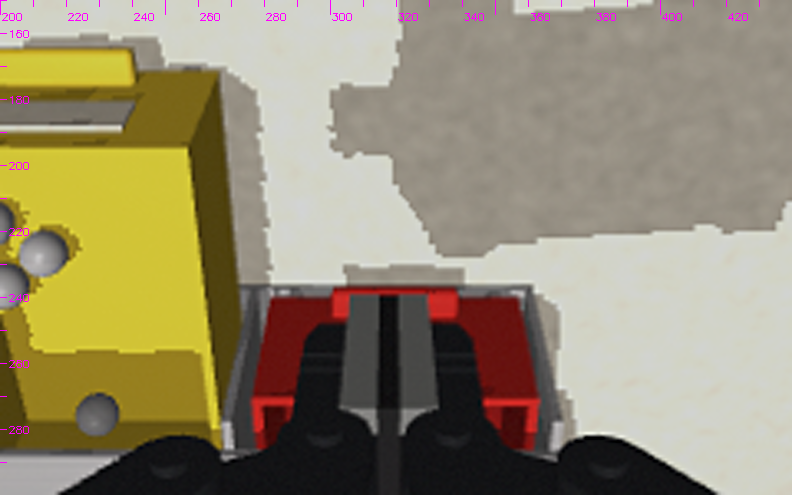

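```bash
python3 - <<'E'
from h import *; from rk import *
o=load("w29")
for lx in (0,-.007):
  for z in (0,.01,.059,.072): print(lx,z,np.round(proj("wrist",[rw(lx,.152,z),rw(lx,.05,z),rw(lx,-.05,z)],o),1).tolist())
o=load("w28")
for lx in (0,-.007):
  for z in (0,.01,.059): print("w28",lx,z,np.round(proj("wrist",[rw(lx,.152,z),rw(lx,.05,z)],o),1).tolist())
# wider view: front of side panels in scene image
for lx in (0,-.007,.165,.158): print(lx,np.round(proj("scene",[rw(lx,-.152,0),rw(lx,-.152,.072)]),1).tolist(),np.round(proj("top",[rw(lx,-.152,0),rw(lx,-.152,.072),rw(lx,.152,.072)]),1).tolist())
crop("s25",290,220,450,300,5,"s25b")
crop("w29",255,220,385,300,6,"w29b")
E
```

```text
0 0 [[359.0, 241.1], [276.2, 241.1], [195.4, 241.0]]
0 0.01 [[360.1, 246.3], [275.2, 246.3], [192.2, 246.1]]
0 0.059 [[366.5, 276.0], [269.0, 276.0], [173.9, 275.7]]
0 0.072 [[368.5, 285.4], [267.0, 285.4], [168.2, 285.0]]
-0.007 0 [[359.5, 236.5], [275.8, 236.5], [194.1, 236.4]]
-0.007 0.01 [[360.6, 241.6], [274.7, 241.6], [190.9, 241.5]]
-0.007 0.059 [[367.1, 271.0], [268.4, 271.0], [172.2, 270.7]]
-0.007 0.072 [[369.1, 280.3], [266.4, 280.3], [166.3, 279.9]]
w28 0 0 [[389.8, 244.4], [246.0, 244.4]]
w28 0 0.01 [[393.2, 253.6], [242.7, 253.6]]
w28 0 0.059 [[415.5, 314.4], [220.8, 314.4]]
w28 -0.007 0 [[391.1, 236.4], [244.8, 236.4]]
w28 -0.007 0.01 [[394.6, 245.4], [241.4, 245.3]]
w28 -0.007 0.059 [[417.9, 305.2], [218.5, 305.1]]
0 [[310.2, 257.2], [310.0, 231.5]] [[359.7, 188.5], [362.3, 185.7], [253.9, 172.8]]
-0.007 [[307.6, 256.2], [307.2, 230.4]] [[359.4, 190.9], [362.1, 188.2], [253.6, 175.3]]
0.165 [[377.3, 284.8], [380.3, 258.0]] [[365.5, 134.1], [368.5, 128.2], [261.9, 115.5]]
0.158 [[374.2, 283.5], [377.0, 256.7]] [[365.3, 136.4], [368.2, 130.6], [261.5, 117.9]]
```

View pics/w29b.png

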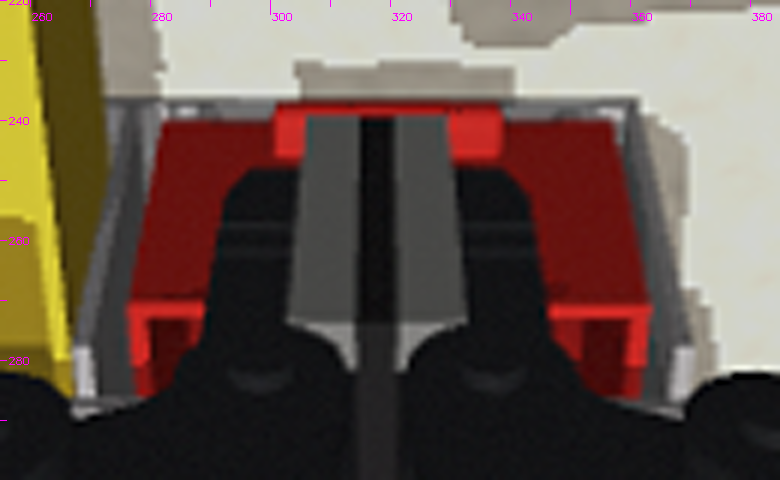

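View pics/s25b.png

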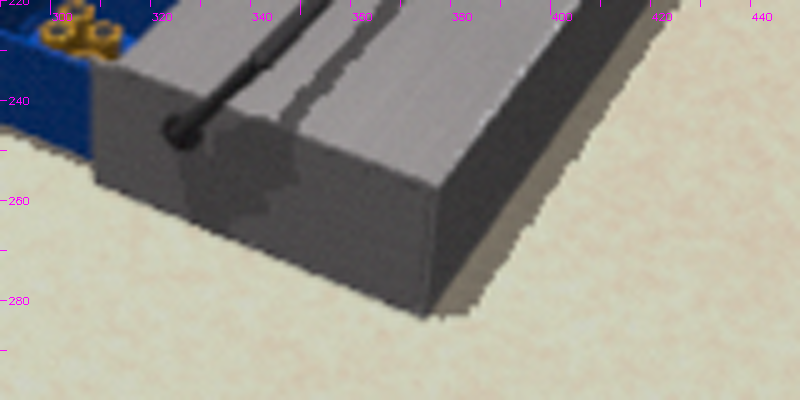

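>>> servo_tool(rows=[0,-0.016,-0.031,0,0,0,0,0,-0.016,-0.031,0,0,0,0,0,-0.016,-0.031,-0.01,0,0,0,0,0,-0.001,-0.03,0,0,0,0,0,0,-0.035,0,0,0,0,0,0,-0.03,0,0,0,0,0,0,-0.013,0,0,0,0,0,0,0,0,0,0,0,0,0,0,0,0,0])

```text
time_s: 37.8
position: [0.4325, 0.0143, 0.0048]
tool_rot: [[0.98, 0.17, 0.101], [-0.099, -0.017, 0.995], [0.171, -0.985, 0.0]]
ft_force: [0.2, 0.4, 0.9]
grip_width: 0.0
```

```bash
python3 - <<'E'
import rel
E
```

```text
t 37.8 P [0.4325 0.0143 0.0048] rack local [-0.1414  0.0003] rot left to push [-0.0227 -0.1333  0.0073] F [0.2 0.4 0.9] w 0.0
```

>>> servo_tool(rows=[0,0.008,-0.0008,0.003,0,0,0,0,0.012,-0.0012,0,0,0,0,0,0.012,-0.0012,0,0,0,0,0,0.012,-0.0012,0,0,0,0,0,0.012,-0.0012,0,0,0,0,0,0.012,-0.0012,0,0,0,0,0,0.012,-0.0012,0,0,0,0,0,0.012,-0.0012,0,0,0,0,0,0.01,-0.001,0,0,0,0,0,0.008,-0.0008,0,0,0,0])

```text
time_s: 38.63
position: [0.5445, 0.0031, 0.0103]
tool_rot: [[0.979, 0.175, 0.1], [-0.099, -0.019, 0.995], [0.176, -0.984, -0.001]]
ft_force: [-1.1, -0.4, -0.3]
grip_width: -0.0001
```

>>> servo_tool(rows=[0,0.006,-0.0006,0,0,0,0,0,0.006,-0.0006,0,0,0,0,0,0.003,-0.0003,0,0,0,0,0,0,0,0,0,0,0])

```text
time_s: 38.97
position: [0.5587, 0.0017, 0.0091]
tool_rot: [[0.98, 0.174, 0.101], [-0.099, -0.018, 0.995], [0.175, -0.985, -0.0]]
ft_force: [0.2, -0.5, 0.1]
grip_width: -0.0
```

>>> servo_tool(rows=[0,0.003,-0.0003,0,0,0,0,0,0,0,0,0,0,0])

```text
time_s: 39.13
position: [0.5592, 0.0019, 0.0084]
tool_rot: [[0.98, 0.169, 0.1], [-0.099, -0.017, 0.995], [0.17, -0.985, -0.0]]
ft_force: [-5.5, 0.7, 4.4]
grip_width: 0.0001
```

>>> servo_tool(rows=[0,0.003,-0.0003,0,0,0,0,0,0,0,0,0,0,0])

```text
time_s: 39.3
position: [0.5594, 0.0021, 0.0078]
tool_rot: [[0.982, 0.163, 0.1], [-0.098, -0.016, 0.995], [0.164, -0.987, 0.0]]
ft_force: [-17.7, -0.0, 11.9]
grip_width: -0.0
```

>>> servo_tool(rows=[0,-0.03,0.003,0,0,0,0,0,-0.035,0.0035,0.02,0,0,0,0,-0.035,0.001,0.025,0,0,0,0,-0.03,-0.02,0.01,0,0,0,0,-0.007,-0.036,0,0,0,0,0,-0.004,-0.036,0,0,0,0,0,0,-0.01,0,0,0,0,0,0,0,0,0,0,0,0,0,0,0,0,0,0])

```text
time_s: 40.05
position: [0.4239, -0.0935, 0.063]
tool_rot: [[0.98, 0.173, 0.102], [-0.101, -0.018, 0.995], [0.174, -0.985, -0.0]]
ft_force: [0.7, 0.2, 0.2]
grip_width: 0.0001
```

```bash
python3 - <<'E'
import rel
from h import *
snap("wrist","w30")
E
```

```text
t 40.05 P [ 0.4239 -0.0935  0.063 ] rack local [-0.1392 -0.1079] rot left to push [0.009  0.0317 0.0874] F [0.7 0.2 0.2] w 0.0001
```

View pics/w30.png

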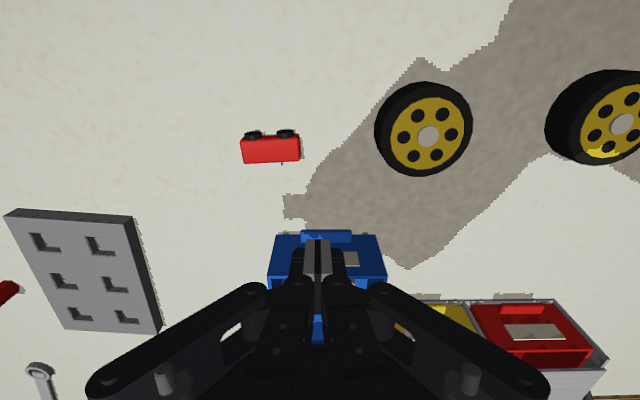

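>>> servo_tool(rows=[0,0.0005,0.007,-0.02,0,0,0,0,0,0,-0.025,0,0,0,0,0,0,-0.01,0,0,0,0,0.008,-0.0008,0,0,0,0,0,0.012,-0.0012,0,0,0,0,0,0.012,-0.0012,0,0,0,0,0,0.012,-0.0012,0,0,0,0,0,0.012,-0.0012,0,0,0,0,0,0.012,-0.0012,0,0,0,0,0,0.012,-0.0012,0,0,0,0])

```text
time_s: 40.93
position: [0.5055, -0.0934, 0.0087]
tool_rot: [[0.98, 0.173, 0.099], [-0.097, -0.018, 0.995], [0.174, -0.985, -0.001]]
ft_force: [-2.1, -0.7, -1.2]
grip_width: -0.0001
```

>>> servo_tool(rows=[0,0.012,-0.0012,0,0,0,0,0,0.012,-0.0012,0,0,0,0,0,0.008,-0.0008,0,0,0,0,0,0.006,-0.0006,0,0,0,0,0,0.003,-0.0003,0,0,0,0,0,0,0,0,0,0,0])

```text
time_s: 41.43
position: [0.5462, -0.0982, 0.0083]
tool_rot: [[0.98, 0.174, 0.1], [-0.098, -0.018, 0.995], [0.175, -0.985, -0.001]]
ft_force: [-0.8, 0.2, 0.5]
grip_width: -0.0
```

```bash
python3 - <<'E'
import rel
E
```

```text
t 41.43 P [ 0.5462 -0.0982  0.0083] rack local [-0.017  -0.1002] rot left to push [ 0.0408  0.0826 -0.0385] F [-0.8  0.2  0.5] w -0.0
```

>>> servo_tool(rows=[0,0.004,-0.0004,0,0,0,0,0,0.003,-0.0003,0,0,0,0,0,0,0,0,0,0,0])

```text
time_s: 41.68
position: [0.5489, -0.0981, 0.0073]
tool_rot: [[0.981, 0.165, 0.1], [-0.098, -0.015, 0.995], [0.166, -0.986, 0.001]]
ft_force: [-15.8, 0.5, 8.8]
grip_width: -0.0004
```

>>> servo_tool(rows=[0,0.002,-0.0002,0,0,0,0,0,0,0,0,0,0,0])

```text
time_s: 41.85
position: [0.549, -0.0979, 0.007]
tool_rot: [[0.982, 0.161, 0.099], [-0.098, -0.014, 0.995], [0.162, -0.987, 0.002]]
ft_force: [-24.5, -0.0, 15.5]
grip_width: 0.0001
```

>>> servo_tool(rows=[0,-0.03,0.003,0,0,0,0,0,-0.035,0.0035,0.02,0,0,0,0,-0.015,0.002,0.035,0,0,0,0,0,0.02,0.035,0,0,0,0,0,0.035,0.02,0,0,0,0,0,0.035,0.03,0,0,0,0,0,0.01,0.03,0,0,0,0,0,0,0.03,0,0,0,0,0,0,0,0,0,0,0,0,0,0,0,0,0])

```text
time_s: 42.68
position: [0.475, 0.0058, 0.2065]
tool_rot: [[0.979, 0.177, 0.1], [-0.098, -0.019, 0.995], [0.178, -0.984, -0.001]]
ft_force: [-0.4, -0.2, -1.3]
grip_width: -0.0003
```

```bash
python3 - <<'E'
from rel import *
from h import *; import rk
z=np.array([0,0,1.]); Rb=np.c_[-ry,-z,rx]
print("rot to bar pose",np.degrees(Ro.from_matrix(Rb@R.T).as_rotvec()))
o,im=snap("wrist","w31"); crop("w31",180,170,460,300,2.8,"w31a")
O=np.array([.5665,.0005,0])
for a in (2.1,2.2,2.3,2.35,2.4,2.45):
    a2=np.arctan2(-.010,-.064)-a; lx=.05+.0648*np.cos(a2); zz=.055+.0648*np.sin(a2)
    X=O+rx*lx+z*zz; print(a,round(lx,4),round(zz,4),X,proj("top",X)[0])
for ly in (.1,0,-.1): print(ly,np.round(proj("wrist",[O+rx*0+ry*(ly+d)+z*zz for d,zz in ((-.045,.007),(.045,.007),(-.045,.059),(.045,.059))],o),1).tolist())
E
```

```text
t 42.68 P [0.475  0.0058 0.2065] rack local [-0.0983 -0.0039] rot left to push [ 0.0758  0.2326 -0.0271] F [-0.4 -0.2 -1.3] w -0.0003
rot to bar pose [  8.8435   7.1478 -89.7704]
2.1 0.0737 0.1153 [ 0.6398 -0.0069  0.1153] [310.9005 152.7284]
2.2 0.0796 0.1126 [ 0.6457 -0.0075  0.1126] [311.1666 150.7869]
2.3 0.0852 0.1094 [ 0.6513 -0.0081  0.1094] [311.4189 149.0046]
2.35 0.0879 0.1076 [ 0.6539 -0.0083  0.1076] [311.5392 148.1789]
2.4 0.0905 0.1056 [ 0.6565 -0.0086  0.1056] [311.655  147.3997]
2.45 0.0929 0.1035 [ 0.659  -0.0089  0.1035] [311.7662 146.6689]
0.1 [[356.8, 204.5], [418.8, 204.5], [361.9, 224.8], [431.7, 224.8]]
0 [[287.8, 204.4], [349.9, 204.5], [284.0, 224.8], [354.1, 224.8]]
-0.1 [[218.9, 204.4], [280.9, 204.4], [206.3, 224.6], [276.2, 224.7]]
```

View pics/w31a.png

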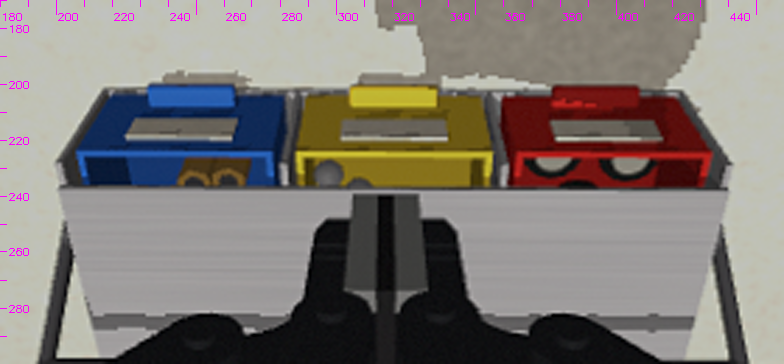

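>>> servo_tool(rows=[0.35,0.014,-0.001,0,0.68,0.55,-6.9,0.35,0.014,-0.001,0,0.68,0.55,-6.9,0.35,0.014,-0.001,0,0.68,0.55,-6.9,0.35,0.014,-0.001,0,0.68,0.55,-6.9,0.35,0.014,-0.001,0,0.68,0.55,-6.9,0.35,0.014,-0.001,0,0.68,0.55,-6.9,0.35,0.014,-0.001,0,0.68,0.55,-6.9,0.35,0.014,-0.001,0,0.68,0.55,-6.9,0.35,0.014,-0.001,0,0.68,0.55,-6.9,0.35,0.014,-0.001,0,0.68,0.55,-6.9])

```text
time_s: 43.57
position: [0.6147, -0.0046, 0.203]
tool_rot: [[0.251, 0.03, 0.967], [-0.967, -0.025, 0.252], [0.032, -0.999, 0.023]]
ft_force: [-0.4, -0.1, 0.7]
grip_width: 0.0298
```

>>> servo_tool(rows=[0.35,0.014,-0.001,0,0.68,0.55,-6.9,0.35,0.014,-0.001,0,0.68,0.55,-6.9,0.35,0.01,-0.001,0,0.68,0.55,-6.9,0.35,0,0,0,0,0,0,0.35,0,0,0,0,0,0])

```text
time_s: 43.98
position: [0.6522, -0.0077, 0.203]
tool_rot: [[-0.098, -0.002, 0.995], [-0.995, 0.004, -0.098], [-0.004, -1.0, -0.003]]
ft_force: [0.1, 0.1, -0.2]
grip_width: 0.0301
```

```bash
python3 - <<'E'
from rel import *
from h import *
z=np.array([0,0,1.]); Rb=np.c_[-ry,-z,rx]
print("rot to bar pose",np.degrees(Ro.from_matrix(Rb@R.T).as_rotvec()))
o,im=snap("wrist","w32")
O=np.array([.5665,.0005,0])
for a in (2.2,2.3,2.4):
    a2=np.arctan2(-.010,-.064)-a; lx=.05+.0648*np.cos(a2); zz=.055+.0648*np.sin(a2)
    print(a,np.round(proj("wrist",[O+rx*lx+z*zz+ry*l for l in (-.13,-.0325,.0325,.13)],o),1).tolist())
E
```

```text
t 43.98 P [ 0.6522 -0.0077  0.203 ] rack local [0.0794 0.0005] rot left to push [-8.665  -7.3037 89.5796] F [ 0.1  0.1 -0.2] w 0.0301
rot to bar pose [-0.2216 -0.1244 -0.174 ]
2.2 [[311.4, 307.1], [311.1, 227.2], [310.8, 163.2], [310.3, 46.7]]
2.3 [[316.4, 305.1], [316.7, 225.9], [316.8, 162.6], [317.1, 47.6]]
2.4 [[321.1, 302.9], [321.8, 224.4], [322.3, 161.8], [323.3, 48.5]]
```

View pics/w32.png

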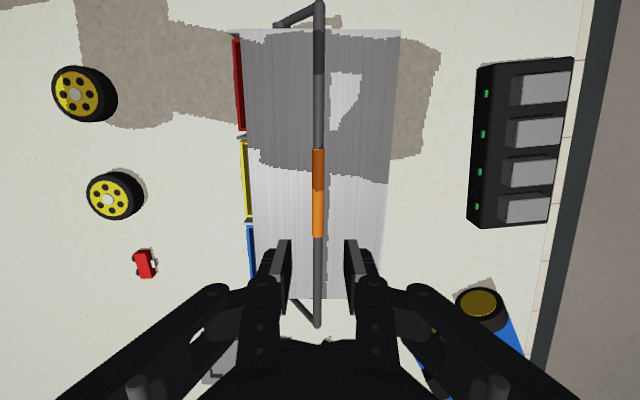

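>>> servo_tool(rows=[0.35,0,0,-0.03,0,0,0,0.35,0,0,-0.03,0,0,0,0.35,0,0,-0.03,0,0,0,0.35,0,0,-0.025,0,0,0,0.35,0,0,-0.015,0,0,0,0.35,0,0,0,0,0,0,0.22,0,0,0,0,0,0,0.22,0,0,0,0,0,0])

```text
time_s: 44.7
position: [0.6529, -0.0073, 0.0767]
tool_rot: [[-0.099, 0.003, 0.995], [-0.995, 0.003, -0.099], [-0.003, -1.0, 0.003]]
ft_force: [0.2, -0.3, 0.6]
grip_width: 0.0191
```

```bash
python3 - <<'E'
from rel import *
from h import *
o,im=snap("wrist","w33"); crop("w33",220,170,420,320,4,"w33a")
snap("scene","s33"); crop("s33",300,120,460,240,5,"s33a")
z=np.array([0,0,1.]);O=np.array([.5665,.0005,0])
pa=None
for a in np.arange(2.32,.6,-.12):
    a2=np.arctan2(-.010,-.064)-a; lx=.05+.0648*np.cos(a2); zz=.055+.0648*np.sin(a2); X=O+rx*lx+z*zz
    print(round(a,2),"lx",round(lx,4),"z",round(zz,4),"d",None if pa is None else np.round(X-pa,4)); pa=X
E
```

```text
t 44.7 P [ 0.6529 -0.0073  0.0767] rack local [0.08  0.001] rot left to push [-8.8647 -7.0198 89.6142] F [ 0.2 -0.3  0.6] w 0.0191
2.32 lx 0.0863 z 0.1087 d None
2.2 lx 0.0796 z 0.1126 d [-0.0067  0.0007  0.004 ]
2.08 lx 0.0725 z 0.1158 d [-0.0071  0.0007  0.0031]
1.96 lx 0.065 z 0.118 d [-0.0074  0.0007  0.0023]
1.84 lx 0.0574 z 0.1194 d [-0.0076  0.0008  0.0013]
1.72 lx 0.0496 z 0.1198 d [-0.0077  0.0008  0.0004]
1.6 lx 0.0419 z 0.1193 d [-0.0077  0.0008 -0.0005]
1.48 lx 0.0342 z 0.1179 d [-0.0076  0.0008 -0.0014]
1.36 lx 0.0268 z 0.1155 d [-0.0074  0.0007 -0.0023]
1.24 lx 0.0197 z 0.1123 d [-0.007   0.0007 -0.0032]
1.12 lx 0.0131 z 0.1083 d [-0.0066  0.0007 -0.004 ]
1.0 lx 0.007 z 0.1035 d [-0.0061  0.0006 -0.0048]
0.88 lx 0.0015 z 0.098 d [-0.0055  0.0006 -0.0055]
0.76 lx -0.0033 z 0.0919 d [-0.0048  0.0005 -0.0061]
0.64 lx -0.0073 z 0.0852 d [-0.004   0.0004 -0.0066]
```

View pics/w33a.png

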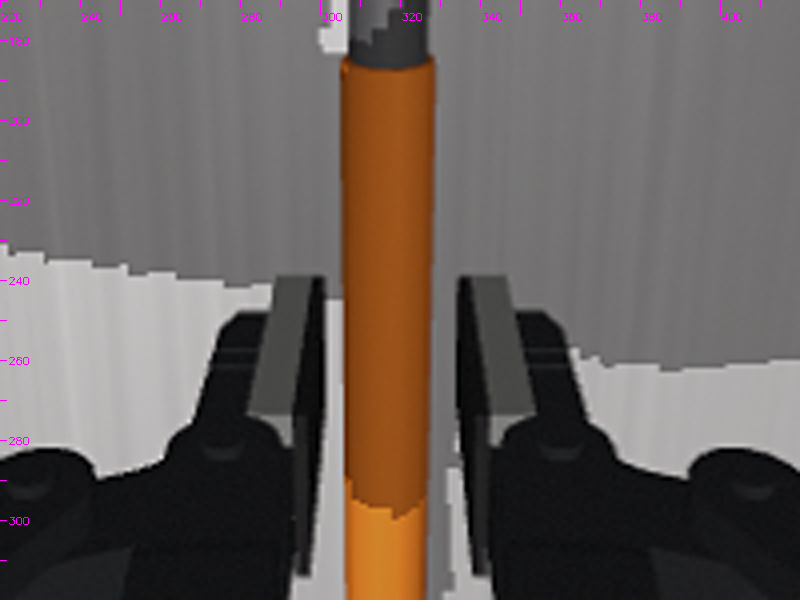

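View pics/s33a.png

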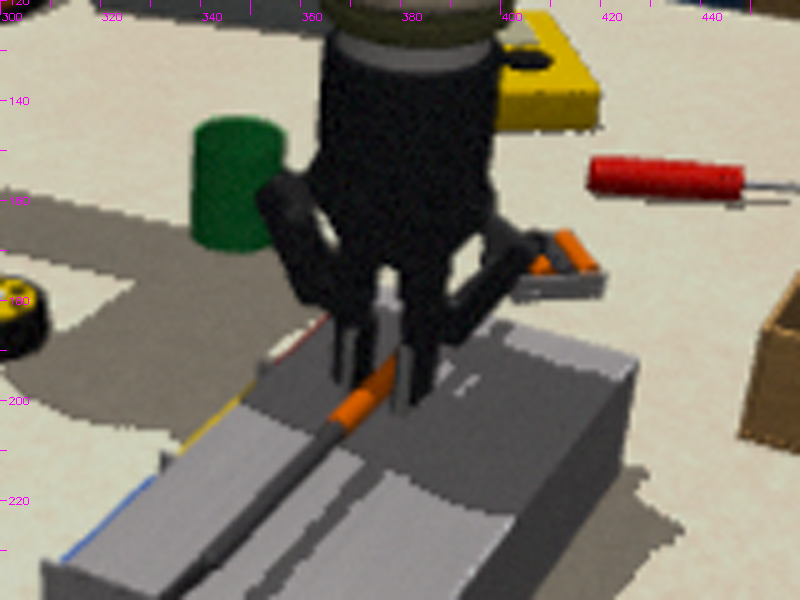

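>>> servo_tool(rows=[0.22,-0.0067,0.0007,0.004,0,0,0,0.22,-0.0071,0.0007,0.0031,0,0,0,0.22,-0.0074,0.0007,0.0023,0,0,0,0.22,-0.0076,0.0008,0.0013,0,0,0,0.22,-0.0077,0.0008,0.0004,0,0,0,0.22,-0.0077,0.0008,-0.0005,0,0,0,0.22,-0.0076,0.0008,-0.0014,0,0,0,0.22,-0.0074,0.0007,-0.0023,0,0,0,0.22,-0.007,0.0007,-0.003,0,0,0,0.22,0,0,0,0,0,0])

```text
time_s: 45.63
position: [0.5841, -0.0001, 0.0782]
tool_rot: [[-0.1, -0.003, 0.995], [-0.995, 0.004, -0.1], [-0.004, -1.0, -0.003]]
ft_force: [0.3, -0.2, -0.1]
grip_width: 0.0191
```

>>> servo_tool(rows=[0.22,-0.0066,0.0007,-0.004,0,0,0,0.22,-0.0061,0.0006,-0.0045,0,0,0,0.22,-0.006,0.0006,-0.004,0,0,0,0.22,-0.005,0.0005,-0.002,0,0,0,0.22,0,0,0,0,0,0])

```text
time_s: 46.05
position: [0.5615, 0.0021, 0.0636]
tool_rot: [[-0.1, -0.001, 0.995], [-0.995, 0.004, -0.1], [-0.004, -1.0, -0.001]]
ft_force: [0.2, -0.0, 0.3]
grip_width: 0.0188
```

```bash
python3 - <<'E'
from rel import *
from h import *
o,im=snap("wrist","w34"); crop("w34",220,170,420,320,4,"w34a")
snap("scene","s34"); crop("s34",290,130,450,250,5,"s34a")
E
```

```text
t 46.05 P [0.5615 0.0021 0.0636] rack local [-0.0118  0.0011] rot left to push [-8.7357 -7.227  89.6994] F [ 0.2 -0.   0.3] w 0.0188
```

View pics/w34.png

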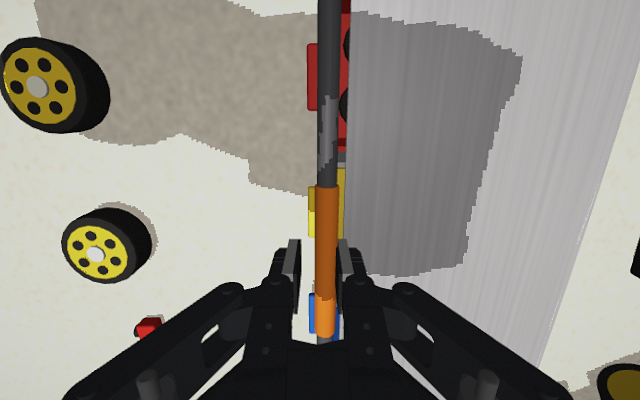

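View pics/s34a.png

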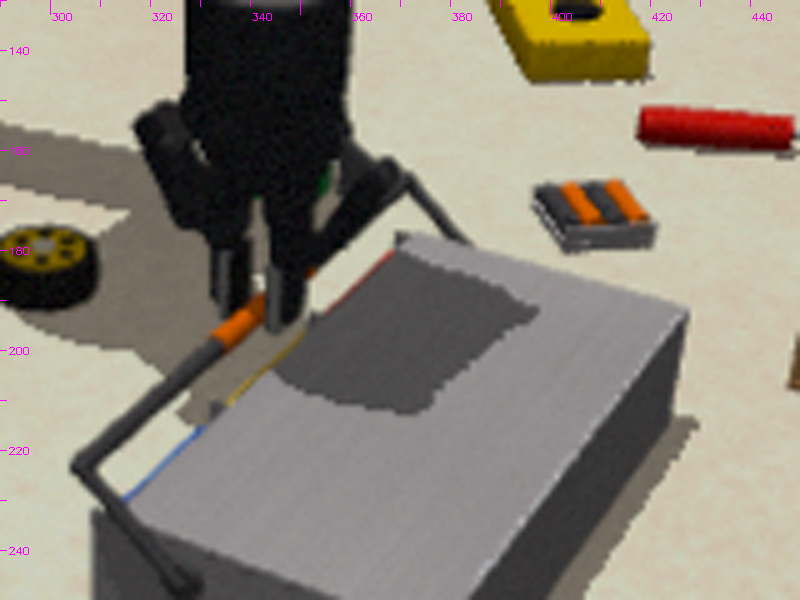

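>>> servo_tool(rows=[0.22,0,0,0.02,0,0,0,0.22,0,0,0.03,0,0,0,0.1,0.004,-0.0004,0.02,0,0,0,0,0,0,0,0,0,0,0,0,0,0,0,0,0,0,0,0,-0.02,0,0,0,0,0,0,-0.015,0,0,0,0,0,0,-0.01,0,0,0,0,0,0,0,0,0,0])

```text
time_s: 46.9
position: [0.5649, 0.0018, 0.0866]
tool_rot: [[-0.1, -0.005, 0.995], [-0.995, 0.005, -0.1], [-0.004, -1.0, -0.006]]
ft_force: [-0.2, -0.7, -0.3]
grip_width: 0.0004
```

```bash
python3 - <<'E'
from rel import *
from h import *
o,im=snap("wrist","w35"); crop("w35",220,170,420,320,4,"w35a")
snap("scene","s35"); crop("s35",290,130,450,250,5,"s35a")
print("new lx",rl(P)[0]+.0067)
E
```

```text
t 46.9 P [0.5649 0.0018 0.0866] rack local [-0.0084  0.0011] rot left to push [-8.5803 -7.4654 89.728 ] F [-0.2 -0.7 -0.3] w 0.0004
new lx -0.0017421574655322363
```

View pics/w35a.png

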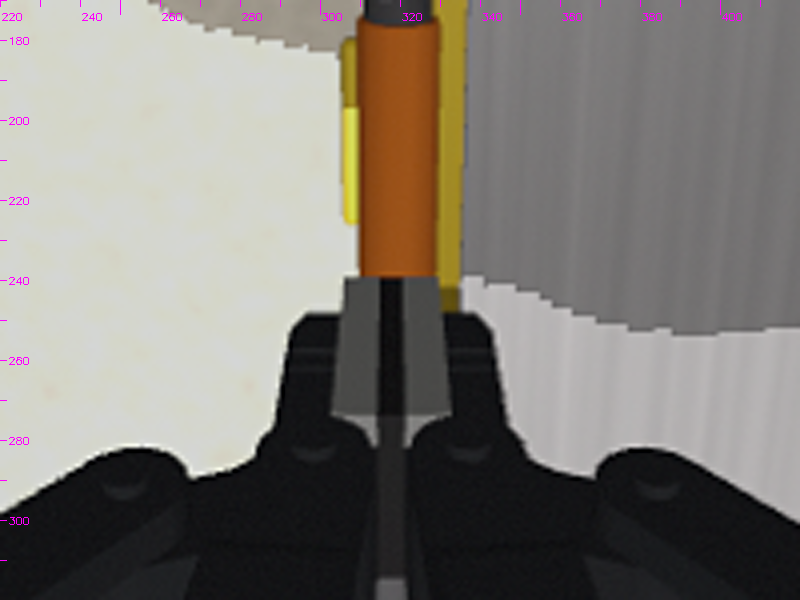

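View pics/s35a.png

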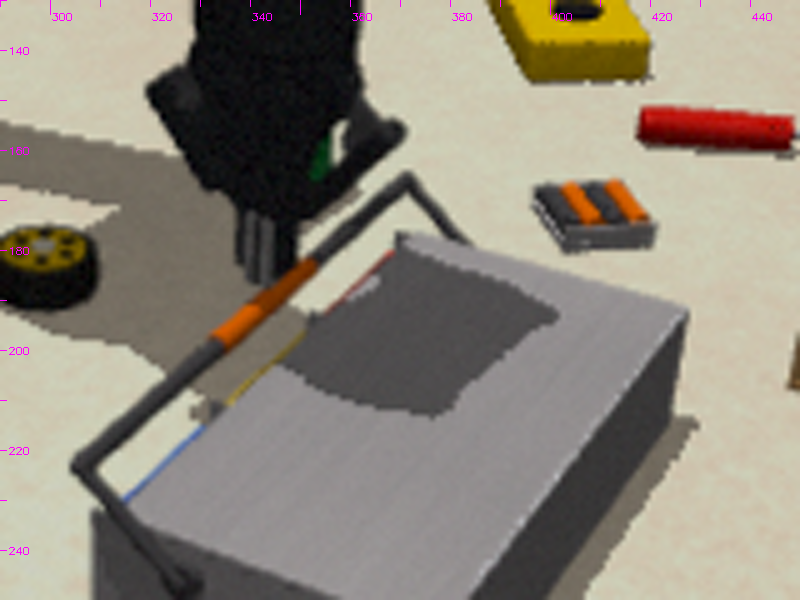

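>>> servo_tool(rows=[0,0,0,-0.006,0,0,0,0,-0.001,0.0001,-0.005,0,0,0,0,-0.003,0.0003,-0.006,0,0,0,0,-0.003,0.0003,-0.007,0,0,0,0,-0.003,0.0003,-0.008,0,0,0,0,-0.003,0.0003,-0.008,0,0,0,0,0,0,0,0,0,0])

```text
time_s: 47.58
position: [0.5524, 0.003, 0.0477]
tool_rot: [[-0.1, -0.002, 0.995], [-0.995, 0.004, -0.1], [-0.004, -1.0, -0.002]]
ft_force: [-0.7, 0.1, -0.7]
grip_width: -0.0001
```

```bash
python3 - <<'E'
from rel import *
from h import *
o,im=snap("wrist","w36"); crop("w36",220,170,420,320,4,"w36a")
snap("scene","s36"); crop("s36",290,130,450,250,5,"s36a")
print("new lx",rl(P)[0]+.0067)
E
```

```text
t 47.58 P [0.5524 0.003  0.0477] rack local [-0.0211  0.0011] rot left to push [-8.6979 -7.2948 89.7125] F [-0.7  0.1 -0.7] w -0.0001
new lx -0.014359196479136364
```

View pics/w36a.png

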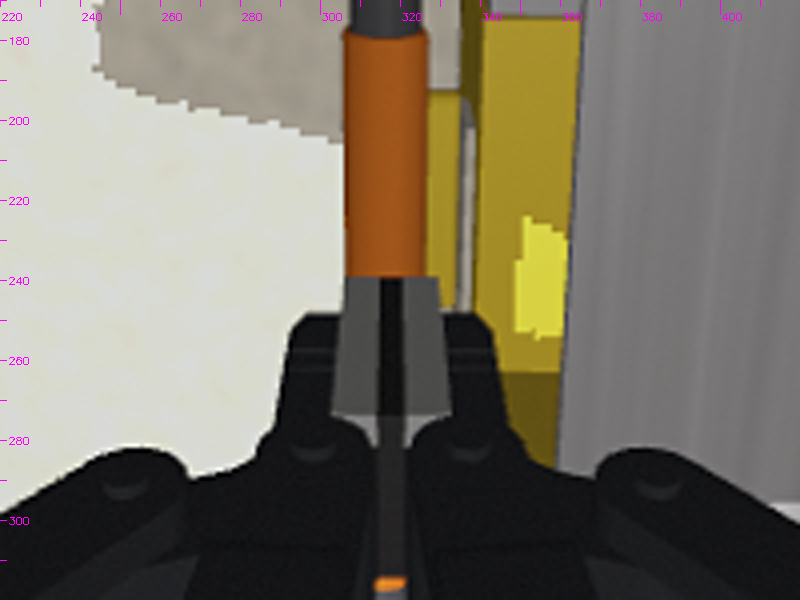

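View pics/s36a.png

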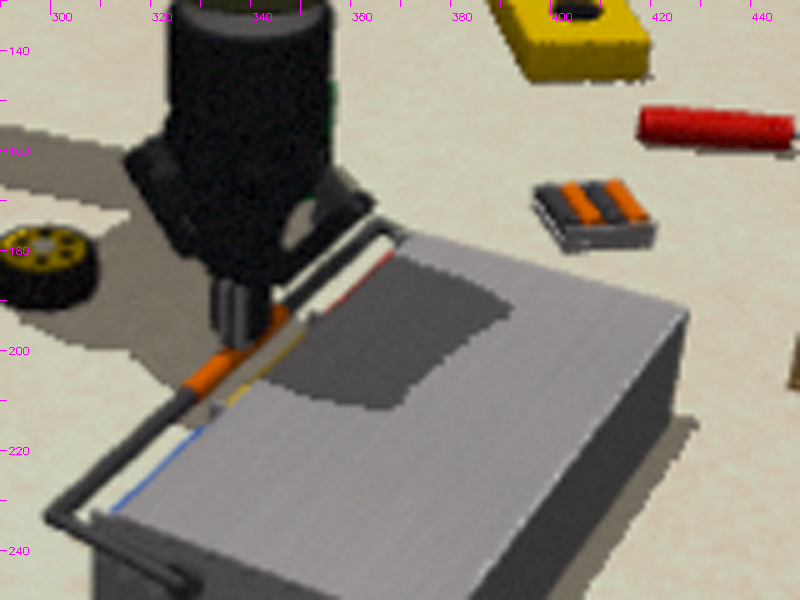

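>>> servo_tool(rows=[0,-0.001,0,-0.006,0,0,0,0,0,0,-0.005,0,0,0,0,0,0,-0.004,0,0,0,0,0,0,0,0,0,0])

```text
time_s: 48.02
position: [0.5524, 0.0028, 0.0336]
tool_rot: [[-0.1, -0.0, 0.995], [-0.995, 0.004, -0.1], [-0.004, -1.0, -0.001]]
ft_force: [0.1, 0.2, -0.8]
grip_width: 0.0004
```

>>> servo_tool(rows=[0,0,0,-0.002,0,0,0,0,0,0,0,0,0,0])

```text
time_s: 48.18
position: [0.5527, 0.0028, 0.0323]
tool_rot: [[-0.1, 0.001, 0.995], [-0.995, 0.003, -0.1], [-0.004, -1.0, 0.0]]
ft_force: [0.4, 0.7, -0.3]
grip_width: -0.0002
```

>>> servo_tool(rows=[0,0,0,-0.0015,0,0,0,0,0,0,0,0,0,0])

```text
time_s: 48.35
position: [0.5528, 0.0028, 0.031]
tool_rot: [[-0.1, 0.001, 0.995], [-0.995, 0.003, -0.1], [-0.004, -1.0, 0.001]]
ft_force: [-0.6, -0.1, -0.2]
grip_width: 0.0001
```

>>> servo_tool(rows=[0,0,0,-0.0015,0,0,0,0,0,0,0,0,0,0])

```text
time_s: 48.52
position: [0.5527, 0.0028, 0.0294]
tool_rot: [[-0.1, 0.001, 0.995], [-0.995, 0.003, -0.1], [-0.004, -1.0, 0.001]]
ft_force: [0.5, -0.2, 0.4]
grip_width: -0.0001
```

>>> servo_tool(rows=[0,0,0,-0.0015,0,0,0,0,0,0,0,0,0,0])

```text
time_s: 48.68
position: [0.5527, 0.0028, 0.0279]
tool_rot: [[-0.1, 0.001, 0.995], [-0.995, 0.003, -0.1], [-0.004, -1.0, 0.001]]
ft_force: [-0.3, -0.5, 0.7]
grip_width: 0.0001
```

```bash
python3 - <<'E'
from rel import *
from h import *
o,im=snap("wrist","w37"); crop("w37",220,170,420,320,4,"w37a")
snap("scene","s37"); crop("s37",290,130,450,250,5,"s37a")
print("new lx",rl(P)[0]+.0067)
E
```

```text
t 48.68 P [0.5527 0.0028 0.0279] rack local [-0.0207  0.0009] rot left to push [-8.7984 -7.1369 89.6955] F [-0.3 -0.5  0.7] w 0.0001
new lx -0.013999411995636181
```

View pics/w37a.png

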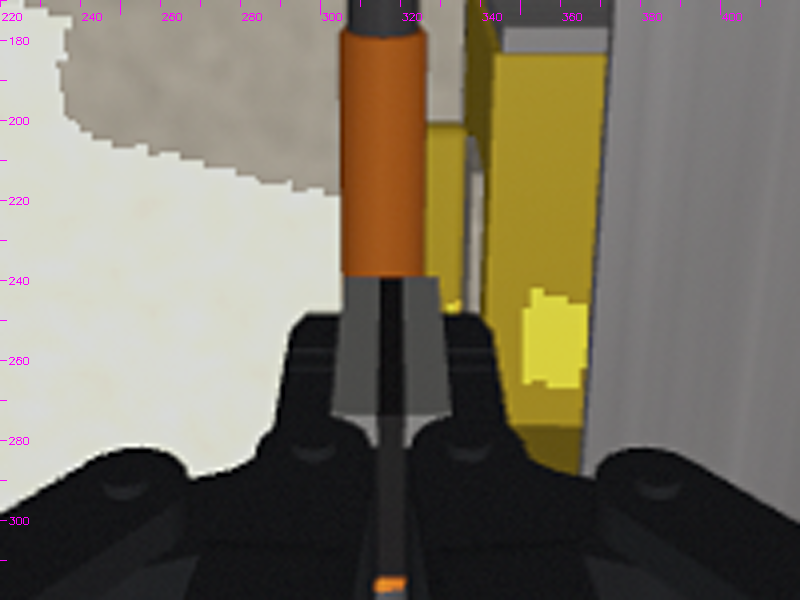

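View pics/s37a.png

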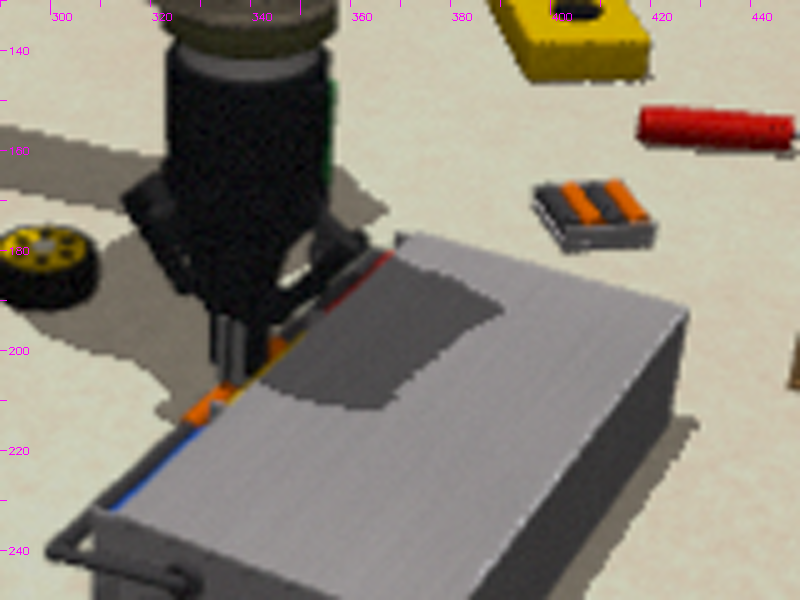

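>>> servo_tool(rows=[0,0,0,-0.002,0,0,0,0,0,0,0,0,0,0])

```text
time_s: 48.95
position: [0.5528, 0.0028, 0.0272]
tool_rot: [[-0.1, 0.002, 0.995], [-0.995, 0.003, -0.1], [-0.003, -1.0, 0.001]]
ft_force: [-4.6, 0.8, 11.2]
grip_width: -0.0
```

>>> servo_tool(rows=[0,0,0,-0.002,0,0,0,0,0,0,0,0,0,0])

```text
time_s: 49.12
position: [0.5529, 0.0028, 0.0268]
tool_rot: [[-0.099, 0.003, 0.995], [-0.995, 0.003, -0.099], [-0.003, -1.0, 0.003]]
ft_force: [-8.9, 1.4, 26.8]
grip_width: 0.0002
```

>>> servo_tool(rows=[0,0,0,-0.002,0,0,0,0,0,0,0,0,0,0])

```text
time_s: 49.28
position: [0.553, 0.0027, 0.0265]
tool_rot: [[-0.099, 0.004, 0.995], [-0.995, 0.002, -0.099], [-0.003, -1.0, 0.004]]
ft_force: [-14.3, 1.0, 44.1]
grip_width: 0.0001
```

>>> servo_tool(rows=[0,0,0,0.006,0,0,0,0,-0.003,0,0.02,0,0,0,0,-0.01,0.001,0.035,0,0,0,0.3,-0.03,0.003,0.02,0,0,0,0.3,-0.03,0.003,0.02,0,0,0,0.3,-0.03,0.003,0.02,0,0,0,0.3,-0.03,-0.02,0.02,0,0,0,0.3,-0.02,-0.03,0.02,0,0,0,0.3,0,-0.03,0.02,0,0,0,0.3,0,0,0,0,0,0])

```text
time_s: 50.12
position: [0.4006, -0.0713, 0.2065]
tool_rot: [[-0.103, 0.007, 0.995], [-0.995, -0.001, -0.103], [0.0, -1.0, 0.008]]
ft_force: [0.7, -0.3, 0.2]
grip_width: 0.0257
```

```bash
python3 - <<'E'
from rel import *
from h import *
o,im=snap("wrist","w38")
snap("scene","s38"); crop("s38",240,120,460,285,3.6,"s38a")
snap("top","t38"); crop("t38",180,100,460,250,2.8,"t38a")
z=np.array([0,0,1.]);O=np.array([.5665,.0005,0])
for a in (0,.1,.2):
    a2=np.arctan2(-.010,-.064)-a; lx=.05+.0648*np.cos(a2); zz=.055+.0648*np.sin(a2)
    for n in ("wrist","scene","top"): print(a,n,np.round(proj(n,[O+rx*lx+z*zz+ry*l for l in (-.1595,-.0325,.0325,.1595)],o),1).tolist())
E
```

```text
t 50.12 P [ 0.4006 -0.0713  0.2065] rack local [-0.1646 -0.0881] rot left to push [-8.8989 -6.6292 89.8686] F [ 0.7 -0.3  0.2] w 0.0257
0 wrist [[427.2, 230.5], [440.5, 130.3], [448.4, 69.1], [466.1, -74.8]]
0 scene [[300.3, 240.1], [329.5, 213.0], [342.4, 201.1], [364.2, 180.8]]
0 top [[363.1, 194.3], [318.7, 189.0], [295.9, 186.3], [251.6, 181.1]]
0.1 wrist [[428.6, 232.6], [442.4, 130.8], [450.6, 68.4], [468.9, -79.0]]
0.1 scene [[300.0, 237.7], [329.3, 210.7], [342.2, 198.9], [364.1, 178.7]]
0.1 top [[363.4, 194.3], [318.7, 189.0], [295.8, 186.3], [251.2, 181.0]]
0.2 wrist [[430.6, 234.9], [444.9, 131.3], [453.4, 67.6], [472.6, -83.4]]
0.2 scene [[299.9, 235.3], [329.4, 208.5], [342.3, 196.7], [364.3, 176.7]]
0.2 top [[363.6, 194.1], [318.7, 188.8], [295.7, 186.0], [250.9, 180.7]]
```

View pics/w38.png

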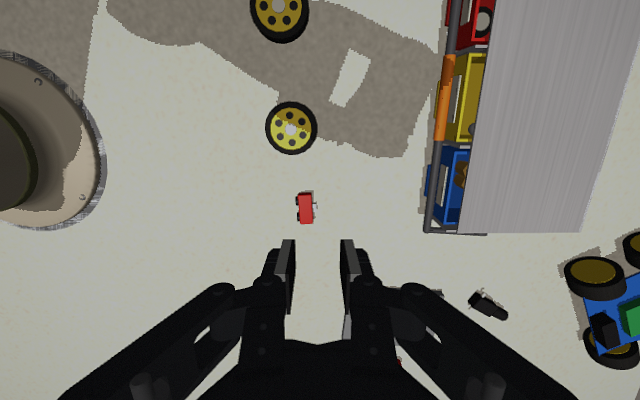

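View pics/s38a.png

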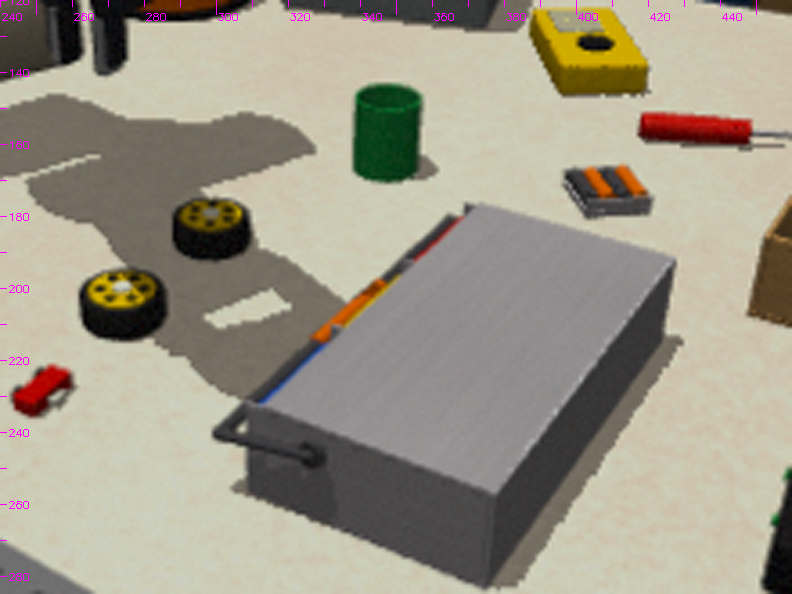

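View pics/t38a.png

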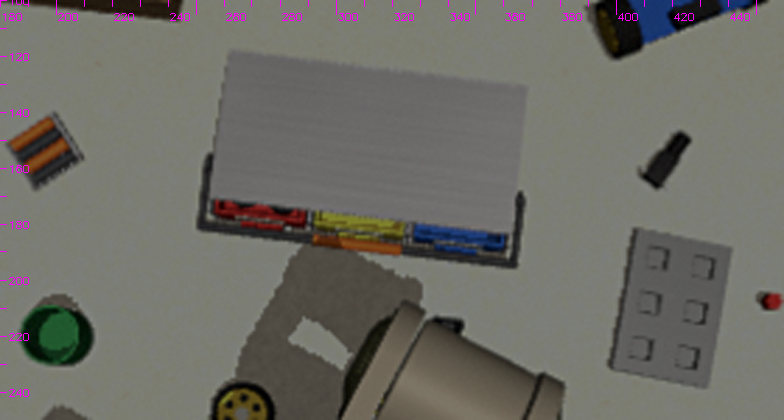

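```bash
python3 - <<'E'
from rig import env
o=env.observe(); print(o["time_s"],o["grip_width"],o["position"]); print(env.close_job())
E
```

```text
50.2667 0.025755123889547458 [ 0.39941178 -0.06703105  0.20262612]
the job is handed in; nothing more can be done
None
```

The job is done and handed in at about 50 s of the 210 s allowed.

**What I did**
- Moved all four brass hubs from the tray to the blue bin. The red look-alike and the other parts on the table stayed where they were.
- Tipped the four steel balls into the yellow bin and stood the empty cup upright near its starting spot.
- Pushed the red, yellow and blue bins home in turn, each to a hard stop at about 18 to 25 N, and only then swung the bar down to its own hard stop.

**Last checks**
- **Hubs and balls:** the tray is empty, and I saw all four hubs in blue and all four balls in yellow before pushing the bins in.
- **Bins:** the rims lined up with the fully-home position to within a pixel.
- **Bar:** it matches angle 0 to within about a pixel in the scene and wrist views.
- **Cup and gripper:** the cup stands upright and empty, and the gripper is well clear of everything.

**What disagreed**
- **Fingertips:** they really sit about 20 mm behind the stated tool point. My first two closes on a hub missed, and I corrected the height after that.
- **Rack front:** my first estimate was about 7 mm too far back, because the roof starts behind the front foot. I corrected it after the first bin stopped.
- **Pressing force:** seating the bar peaked at about 44 N at the wrist, applied by the fingertips. That is under the 120 N wrist limit, but above the 40 N limit for the arm and gripper body if the fingers count as part of that.

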